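Meter hex nuts out of the tipping bowl and gauge them

TASK

Take the notched card from its rack, stand it across the open lip of the tipping bowl and press the bowl down with it, so that all the nuts come out onto the black landing tray through the notch while the card in your grip blocks the rest of the lip; move the card along the lip until the bowl is empty. Let the bowl come back up, stand the card upright in its rack again, and try every nut on the ramp of the gauge. The small nuts slide through the window into the roofed box; let the one big nut come to rest in front of the window, then put it into the small red bin.

Things in the scene. Friction and masses are not known exactly. Their poses are not given: they have to be found in the camera images.
- bowl_stand: Fixed stand of the tipping bowl, dark steel base 170 x 156 mm; origin on the bench under the pan's hinge axis, 85 mm below it; on its -x side a slide plate runs down from x = -76 (40 mm high) to -136 mm, to a flat smooth black landing tray, x = -134 to -232 mm, 164 mm wide in y, its top 4 mm above the bench, with a low rim on three sides 8 mm above the bench.
- pan (a point): Pan of the tipping bowl, a polished (slippery, friction about 0.2) aluminium tray: point on its hinge axis, mid-width, at floor level, moving with the pan; axes as the stand's when level. Floor from x = -80 mm (front edge of the open lip, robot side) to +75 mm. Side walls 34 mm high, 100 mm apart inside, from x = -58 mm to the closed back.
- lip (a point): Moves with the pan: middle of the line on which the card stands, 66 mm in front of the hinge axis and 14 mm behind the lip's front edge. In front of the walls the lip is a flat strip, x = -80 to -57 mm from the hinge, 150 mm wide in y. The level lip is 85 mm above the bench; it is 4 mm thick.
- pan_body (a joint): Angle of the pan, rad: 0 level (held up by a spring), grows as the lip is pressed down, stop at 0.52. About 5 N down on the lip holds 0.45; it springs up when let go. Nuts start to slide at 0.17 to 0.23. A floor point r before the hinge goes down by r sin(angle) and back to r cos(angle): the card must follow this arc or it slips off.
- card: Sorting card: upright aluminium plate 5 mm thick (x), 164 mm wide (y), 71 mm high; in the middle a notch open at the bottom, 44 mm wide, 32 mm high. Origin in the middle of the bottom edge (in the notch), z up. 0.12 kg. Same shape after half a turn about z. Shifted up to 28 mm along the lip, the notch reaches a side wall and the plate still blocks the rest.
- card_grip (a point): Middle of the card's black grip block, 16 mm thick (card's x), 50 mm wide (y), from 68 to 108 mm above the card's bottom edge.
- rack: Fixed wooden rack for the card, 50 x 180 mm base; origin on the bench under the middle of its slot, slot along y, 8 mm wide, floor of the slot 6 mm above the bench, cheeks up to 30 mm with flared mouths (about 19 mm wide) up to 41 mm. The card stands in it with its origin over the rack's origin and its y along the rack's y.
- gauge: Fixed go/no-go gauge, 150 mm long (x), 84 mm wide; origin on the bench under the window. A polished ramp falls toward +x at 25 degrees, surface (35 - 0.466 x) mm high, from x = -70 mm on, to the window at x = 0 to 4 mm, 26 mm wide and 28 mm high. Behind it the ramp ends and nuts drop into a dark steel box, x = 4 to 76 mm, floor at 3 mm, clear roof 73 mm above the bench.
- ramp (a point): Point on the gauge's ramp surface, middle line, 46 mm before the window: let a nut go just above it. From here the ramp runs between two rails 4.5 mm high that narrow from 44 to 26 mm until 14 mm before the window, where the big nut is stopped by them.
- window (a point): Point on the gauge's ramp surface in the middle of the window's mouth (35 mm above the bench).
- nut_1: Small hex nut, plain steel, 19 mm across flats (22 mm across corners), 10.8 mm thick, 18 g; origin in the centre of one flat face, z along its axis through the nut, pairs of flats face 30, 90 and 150 degrees from its x about z. Starts in the pan. May be absent.
- nut_2: Small hex nut, plain steel, 19 mm across flats (22 mm across corners), 10.8 mm thick, 18 g; origin in the centre of one flat face, z along its axis through the nut, pairs of flats face 30, 90 and 150 degrees from its x about z. Starts in the pan. May be absent.
- nut_3: Small hex nut, plain steel, 19 mm across flats (22 mm across corners), 10.8 mm thick, 18 g; origin in the centre of one flat face, z along its axis through the nut, pairs of flats face 30, 90 and 150 degrees from its x about z. Starts in the pan. May be absent.
- nut_4: Small hex nut, plain steel, 19 mm across flats (22 mm across corners), 10.8 mm thick, 18 g; origin in the centre of one flat face, z along its axis through the nut, pairs of flats face 30, 90 and 150 degrees from its x about z. Starts in the pan. May be absent.
- nut_5: Small hex nut, plain steel, 19 mm across flats (22 mm across corners), 10.8 mm thick, 18 g; origin in the centre of one flat face, z along its axis through the nut, pairs of flats face 30, 90 and 150 degrees from its x about z. Starts in the pan. May be absent.
- big_nut: The one big hex nut, plain steel, 30 mm across flats (34.6 mm across corners), 16 mm thick, 64 g; origin in the centre of one flat face, z along its axis through the nut, pairs of flats face 30, 90 and 150 degrees from its x about z. Starts in the pan among the small ones.
- bin_c: Small loose red bin, 106 (x) x 81 x 50 mm, open at the top, inside 101 x 70 mm; walls 50 mm high, its -x wall only 28 mm; origin at the middle of its underside, floor 2 mm thick.
- test_weight: Bystander: brass-coloured weight, 32 mm wide and 40 mm high; leave it alone.

How it is judged (in metres and radians):
On the way, in this order (a step that is already met when the one before it is completed fails the run):
1. the bowl is pressed down with the held card standing across its lip, notch between the side walls (value of joint pan_body above 0.12 rad and contact force between the fingers and card above 1 N and x of card in the frame of pan between -0.08 and -0.056 m and y of card in the frame of pan between -0.036 and 0.036 m and z of card in the frame of pan below 0.014 m and angle between the y axis of card and the y axis of pan, either way round below 0.2 rad), for 0.1 s.
2. every nut has left the bowl over the lip, with the held card still across it (contact force between the fingers and card above 1 N and x of card in the frame of pan between -0.084 and -0.05 m and y of card in the frame of pan between -0.04 and 0.04 m and z of card in the frame of pan below 0.018 m and angle between the y axis of card and the y axis of pan, either way round below 0.2 rad and x of each of nut_1, nut_2, nut_3, nut_4, nut_5, big_nut in the frame of pan below -0.08 m), for 0.1 s.
3. the big nut, let go on the gauge's ramp, has come to rest in front of the window (distance between big_nut and window below 0.05 m and x of big_nut in the frame of gauge below 0 m and y of big_nut in the frame of gauge between -0.015 and 0.015 m and linear speed of big_nut below 0.02 m/s and contact force between the fingers and big_nut below 0.1 N), for 0.3 s.
At the end, for the whole second after the job is handed in: Every small nut present lies in the gauge's roofed box (beyond the window), the big nut lies in the upright red bin, the pan is back level (angle under 0.05), the card stands upright in its rack slot (within 20 mm of its middle, along the slot within 0.15 rad), everything at rest (x of nut_1 in the frame of gauge between 0.008 and 0.08 m and y of nut_1 in the frame of gauge between -0.042 and 0.042 m and z of each of nut_1, nut_2, nut_3, nut_4, nut_5 in the frame of gauge below 0.04 m and x of nut_2 in the frame of gauge between 0.008 and 0.08 m and y of nut_2 in the frame of gauge between -0.042 and 0.042 m and x of nut_3 in the frame of gauge between 0.008 and 0.08 m and y of nut_3 in the frame of gauge between -0.042 and 0.042 m and x of nut_4 in the frame of gauge between 0.008 and 0.08 m and y of nut_4 in the frame of gauge between -0.042 and 0.042 m and x of nut_5 in the frame of gauge between 0.008 and 0.08 m and y of nut_5 in the frame of gauge between -0.042 and 0.042 m and linear speed of each of nut_1, nut_2, nut_3, nut_4, nut_5, big_nut, card below 0.02 m/s and x of big_nut in the frame of bin_c between -0.051 and 0.051 m and y of big_nut in the frame of bin_c between -0.036 and 0.036 m and z of big_nut in the frame of bin_c below 0.035 m and angle between bin_c's own z axis and vertical below 0.1 rad and value of joint pan_body below 0.05 rad and horizontal distance between card and rack below 0.02 m and height (world z) of card below 0.015 m and angle between card's own z axis and vertical below 0.15 rad and angle between the y axis of card and the y axis of rack, either way round below 0.15 rad); the robot touches nothing.
It fails at once if a nut leaves the bowl over its lip while the card is not standing across the lip (((x of nut_1 in the frame of pan between -0.1 and -0.082 m and y of nut_1 in the frame of pan between -0.08 and 0.08 m and z of nut_1 in the frame of pan between -0.012 and 0.02 m and contact force between the fingers and nut_1 below 0.05 N) or (x of nut_2 in the frame of pan between -0.1 and -0.082 m and y of nut_2 in the frame of pan between -0.08 and 0.08 m and z of nut_2 in the frame of pan between -0.012 and 0.02 m and contact force between the fingers and nut_2 below 0.05 N) or (x of nut_3 in the frame of pan between -0.1 and -0.082 m and y of nut_3 in the frame of pan between -0.08 and 0.08 m and z of nut_3 in the frame of pan between -0.012 and 0.02 m and contact force between the fingers and nut_3 below 0.05 N) or (x of nut_4 in the frame of pan between -0.1 and -0.082 m and y of nut_4 in the frame of pan between -0.08 and 0.08 m and z of nut_4 in the frame of pan between -0.012 and 0.02 m and contact force between the fingers and nut_4 below 0.05 N) or (x of nut_5 in the frame of pan between -0.1 and -0.082 m and y of nut_5 in the frame of pan between -0.08 and 0.08 m and z of nut_5 in the frame of pan between -0.012 and 0.02 m and contact force between the fingers and nut_5 below 0.05 N) or (x of big_nut in the frame of pan between -0.1 and -0.082 m and y of big_nut in the frame of pan between -0.08 and 0.08 m and z of big_nut in the frame of pan between -0.012 and 0.02 m and contact force between the fingers and big_nut below 0.05 N)) and not (x of card in the frame of pan between -0.09 and -0.045 m and y of card in the frame of pan between -0.048 and 0.048 m and z of card in the frame of pan below 0.025 m and angle between the y axis of card and the y axis of pan, either way round below 0.2 rad)).
It fails at once if the brass weight is moved more than 30 mm (distance of test_weight from where it was at the start of the episode above 0.03 m).
Of nut_1, nut_2, nut_3, nut_4, nut_5 only 3 to 5 are there at a start; the rules pass over those that are not, and their reading is None.
At some moment in a run one of bin_c may be knocked a few centimetres aside while the robot is not near it.
It also fails if it takes over 210 s, if anything falls off the work surface, if the arm or the gripper's body presses on something with over 40 N, if the wrist force passes 120 N, or if a joint passes its speed limit or range.

ROBOT

A 6-joint arm with a two-finger parallel gripper is mounted at the origin on a cart in front of the work surface, level with it; the furniture and walls round the work are solid. World frame = base frame: x ahead of the robot, y to its left, z up, the work surface at z = 0. Lengths are in m, angles in degrees, forces in N, time in s.
With the tool pointing down it reaches from about 0.4 to 0.825 m from the base axis. Payload 7 kg.
Tool frame: the origin (TCP) lies midway between the tips of the shut fingers; the grasp point (between the pads) lies 19 mm behind it; z points along the fingers, y is the direction in which the jaws open and shut (so a half turn about z gives the same grasp; the last joint's range is limited). The gripper opens to 88 mm and grips with 3 to 60 N. Pads are 19 mm wide; open, the fingers measure 130 mm over their backs; the gripper's body (78 mm by 193 mm) begins 47 mm behind the grasp point.
Start: joints at [-60.269, 20.546, 0.682, 0, -70.136, -16.507], TCP at [0.154, -0.657, 0.227] pointing down, gripper open.
Joint ranges: [-176.03, 176.03], [-82.01, 121.73], [-58.28, 71.71], [-173.87, 95.51], [-174.79, -0.11], [-173.66, 173.66]. Speed limits (degrees/s): [136.94, 136.94, 172.46, 180, 180, 180].

INTERFACE

Orientations are given as [roll, pitch, yaw] about the fixed x, y, z axes, in that order (R = Rz(yaw) Ry(pitch) Rx(roll)).
In Python, from plant import sensors, cams, job gives the robot as it stands.
- The arm moves only by the tool move_arm, never from a script. Its argument "commands" is a list of rows, each a list of 7 numbers: the finger opening in cm, from 0 to 8.76, then the shift along the tool's x, y, z in cm, then the turn, a rotation vector about the tool's x, y, z in rad. In form: [[hand, x, y, z, wx, wy, wz], ...]. A call has exactly 8 rows; each row is the pose to reach, as a shift and turn from the pose commanded when the call began, along the tool's axes at that moment; what a row does not reach only later rows make up. A row lasts 1/8 s, in which the tool goes at most 62.5 mm and 10.7 degrees, less where a joint would pass 70% of its speed; a pose out of reach is approached as far as the arm can. A call with a gripper value outside its range is refused whole. The fingers move at their own pace and stop on an object; the grip force is fixed at half the most. Time passes only in rows, so rows that repeat a pose let the fingers close, or fill a call up. It gives the time, the measured TCP pose, the force and the opening at its end, in the units of the state.
- sensors.get_obs(): the state, without advancing time (a new reading comes with each control period).
- cams.snapshot(name): name is "scene" or "side" or "wrist"; returns a dict with "frame" (480x640x3 uint8, red, green, blue), "camera_matrix" (3x3 intrinsics, pixels), "R" (3x3) and "t" (3): a world point X has camera coordinates R X + t. Camera axes: x right, y down, z forward; pixel columns grow to the right and rows downward; lengths in m; the calibration is good to about 2 mm. A picture is of the moment at which its call begins. There is no depth.
- job.close_job(): hands the job in, once; it reports no verdict.
The state is a dict: "clock": time; "joint_pos": joint angles; "qvel": joint speeds; "tau": joint torques, N m; "tool_pos": TCP position; "orientation": TCP orientation; "force": force on the tool from outside, world axes, zero at the start; "moment": the same for the moment, N m; "opening": finger opening in m.
Only numpy, scipy, OpenCV 4.12 (cv2) and the standard library are available. Lean on these libraries where they do the work, as an engineer would, in place of code of your own. Each camera call takes 0.05 s, during which the arm holds its last target.

## Working session

There is one attempt and no reset: what is moved stays moved. The work goes in short steps, Python scripts to look and compute and a tool call to move; the robot and the scene stay as the last step left them, time stands still between calls to the robot, and variables do not carry over. Pictures are saved under pics/ and viewed, and the job is handed in when it is done.

Besides the shell and the picture viewer there is one more tool, called after "Call:" in YAML: its name, and indented under it one key for each argument. move_arm: Moves the arm, as the interface text tells. Its arguments: {"type":"object","properties":{"commands":{"type":"array"}},"required":["commands"]}

```bash
ls; mkdir -p pics
python3 - <<'E'
from plant import sensors,cams
import cv2
o=sensors.get_obs(); print(o)
for n in("scene","side","wrist"):
    s=cams.snapshot(n); cv2.imwrite(f"pics/{n}0.png",s["frame"][:,:,::-1]); print(n,s["camera_matrix"],s["R"],s["t"])
E
```

```text
pics
{'clock': 0.0, 'joint_pos': array([-6.02679261e+01,  2.05912996e+01,  6.34597429e-01, -2.09474496e-02,
       -7.01355870e+01, -1.65053606e+01]), 'qvel': array([-0.15416032,  0.05439608, -0.11464085,  0.00828473,  0.02066277,
       -0.05184036]), 'tau': array([ 7.72927215e-04, -5.82726574e+01,  2.93059230e+01,  6.99738085e+00,
        6.92600326e-03, -1.44515402e-04]), 'tool_pos': array([ 0.15429546, -0.65663164,  0.22562787]), 'orientation': array([ 1.79905919e+02, -7.34192364e-03, -1.66780414e+02]), 'force': array([0.37415867, 0.05347244, 0.05339867]), 'moment': array([-0.01213566,  0.00042225,  0.01253089]), 'opening': 0.08767226266908834}
scene [[512.52974638   0.         317.75947772]
 [  0.         512.52974638 240.06549702]
 [  0.           0.           1.        ]] [[-7.11119068e-01 -7.03071522e-01 -3.24358716e-04]
 [-5.43532060e-01  5.50045991e-01 -6.34052291e-01]
 [ 4.45962521e-01 -4.50710375e-01 -7.73290106e-01]] [0.50871653 0.27110746 0.77615346]
side [[471.77718386   0.         315.62478982]
 [  0.         471.77718386 243.90964387]
 [  0.           0.           1.        ]] [[ 0.94165378 -0.33653002 -0.00597487]
 [-0.15273169 -0.41140931 -0.89856297]
 [ 0.29993529  0.84704777 -0.43880393]] [-0.48114168  0.25111377  0.64390048]
wrist [[337.54377602   0.         314.93338815]
 [  0.         337.54377602 242.4328413 ]
 [  0.           0.           1.        ]] [[-2.28505999e-01  9.73542155e-01  8.24727251e-04]
 [ 9.39409752e-01  2.20272066e-01  2.62658588e-01]
 [ 2.55527544e-01  6.07938199e-02 -9.64888484e-01]] [ 0.67406494 -0.03363945  0.38941426]
```

View pics/scene0.png

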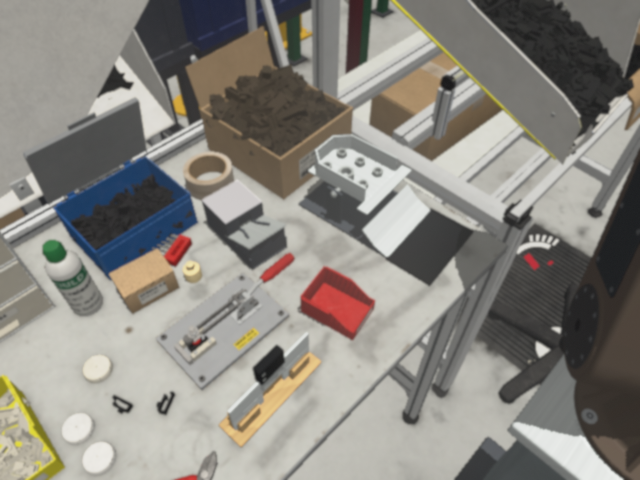

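View pics/side0.png

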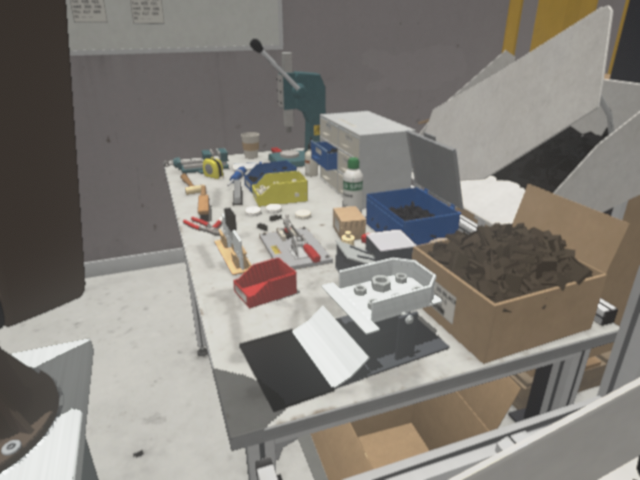

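View pics/wrist0.png

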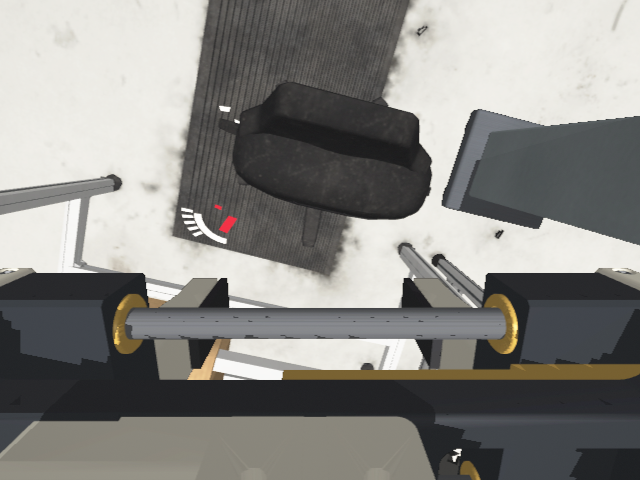

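```bash
cat > h.py <<'E'
import numpy as np, cv2
from plant import sensors,cams
from scipy.spatial.transform import Rotation as Rot
def snap(n): return cams.snapshot(n)
def save(name,s,box=None,k=1):
    f=s["frame"][:,:,::-1]
    if box: f=f[box[1]:box[3],box[0]:box[2]]
    if k!=1: f=cv2.resize(f,None,fx=k,fy=k,interpolation=cv2.INTER_CUBIC)
    cv2.imwrite(f"pics/{name}.png",f)
def ray(s,u,v,z):
    """pixel -> world point on plane z"""
    d=s["R"].T@np.linalg.inv(s["camera_matrix"])@np.array([u,v,1.]); c=-s["R"].T@s["t"]
    return c+d*(z-c[2])/d[2]
def proj(s,X):
    X=np.atleast_2d(X); p=(s["R"]@X.T).T+s["t"]; q=(s["camera_matrix"]@p.T).T; return q[:,:2]/q[:,2:]
def tri(views):
    A=[];b=[]
    for s,u,v in views:
        d=s["R"].T@np.linalg.inv(s["camera_matrix"])@np.array([u,v,1.]); d/=np.linalg.norm(d); c=-s["R"].T@s["t"]
        P=np.eye(3)-np.outer(d,d); A.append(P); b.append(P@c)
    return np.linalg.lstsq(np.vstack(A),np.hstack(b),rcond=None)[0]
E
python3 - <<'E'
from h import *
s=snap("scene"); print(-s["R"].T@s["t"]); save("sc1",s,(190,120,490,340),2.6); save("sc2",s,(140,220,400,460),2.5)
d=snap("side"); print(-d["R"].T@d["t"]); save("sd1",d,(180,180,460,410),2.6)
E
```

```text
[0.16297827 0.55836295 0.77225311]
[ 0.29829344 -0.60402255  0.50531284]
```

View pics/sc1.png

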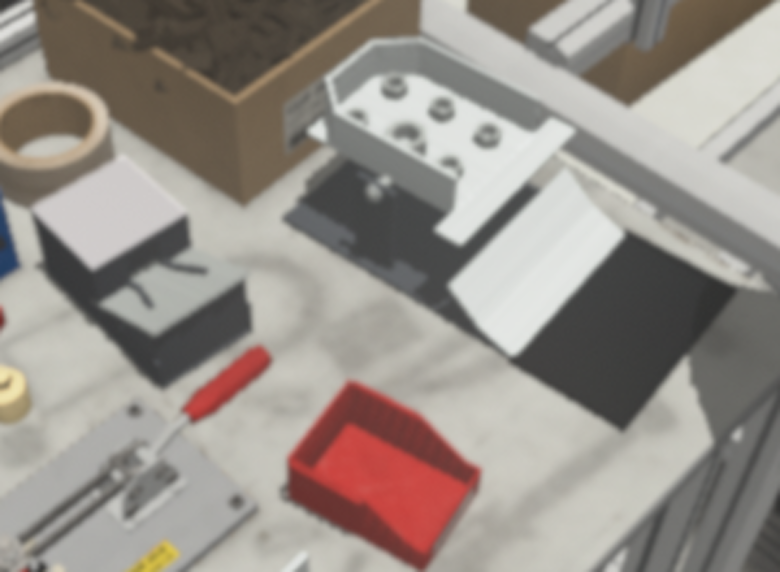

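View pics/sc2.png

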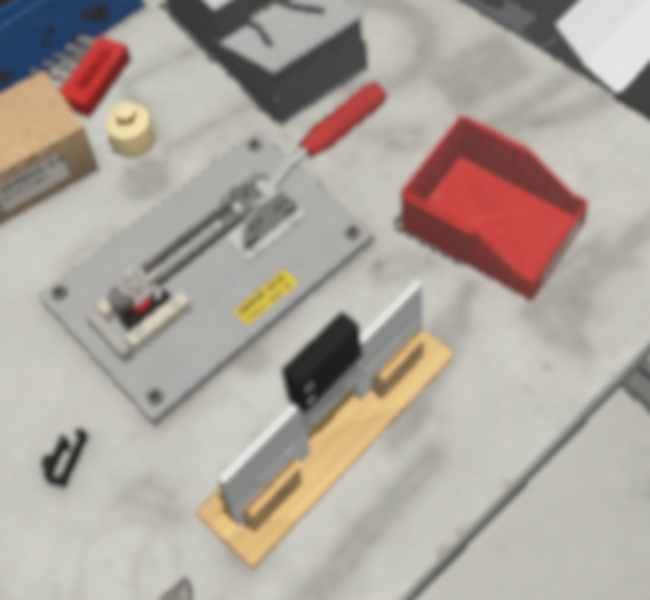

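View pics/sd1.png

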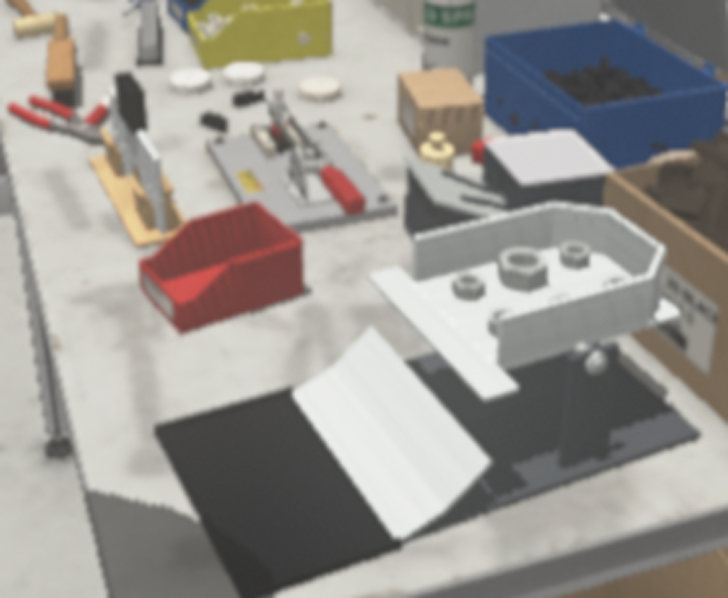

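Run:
```python
from h import *
np.set_printoptions(precision=4,suppress=True)
s=snap("scene");d=snap("side")
c1=lambda x,y:(190+x/2.6,120+y/2.6); c2=lambda x,y:(140+x/2.5,220+y/2.5); cd=lambda x,y:(180+x/2.6,180+y/2.6)
def P(n,S,c,pts,z):
    for p in pts: print(n,p,ray(S,*c(*p),z))
P("lip sc BL FL FR BR",s,c1,[(435,230),(460,244),(577,130),(550,118)],.085)
P("lip sd",d,cd,[(370,275),(487,398),(518,383),(405,264)],.085)
P("tray sc",s,c1,[(623,430),(735,290),(513,357)],.006)
P("tray sd",d,cd,[(155,430),(247,598)],.008)
P("roof sc",s,c1,[(122,157),(188,215),(95,268),(35,208)],.073)
P("roof sd",d,cd,[(483,148),(570,130),(612,172),(518,188)],.073)
P("gauge ramp top ",s,c1,[(245,278),(157,335),(98,303)],.068)
P("gauge base ",s,c1,[(250,332),(165,387)],.0)
P("rack base sc",s,c2,[(198,513),(255,558),(453,350)],.006)
P("rack sd",d,cd,[(90,158),(140,243),(183,233)],.006)
P("card top ends sc",s,c2,[(222,482),(418,285)],.077)
P("grip top sc",s,c2,[(284,375),(345,316),(360,335),(300,385)],.114)
P("bin sc high",s,c1,[(350,382),(290,460)],.05)
P("bin sc low",s,c1,[(480,470),(418,555)],.028)
P("bin sd low",d,cd,[(140,263),(180,310)],.028)
P("bin sd high",d,cd,[(257,205),(300,238)],.05)
P("weight",s,c1,[(5,385)],.04)
for a,b in [((460,244),(487,398)),((577,130),(370,275))]: pass
print("tri front corner1", tri([(s,*c1(460,244)),(d,*cd(370,275))]), tri([(s,*c1(577,130)),(d,*cd(487,398))]))
P("nuts",s,c1,[(395,85),(443,106),(487,132),(452,165),(356,117),(408,138)],.094)
P("nuts sd",d,cd,[(468,284),(576,248),(522,262),(500,318),(615,285)],.094)
```

```text
lip sc BL FL FR BR (435, 230) [0.5604 0.054  0.085 ]
lip sc BL FL FR BR (460, 244) [0.5392 0.0516 0.085 ]
lip sc BL FL FR BR (577, 130) [ 0.5529 -0.0973  0.085 ]
lip sc BL FL FR BR (550, 118) [ 0.5757 -0.0934  0.085 ]
lip sd (370, 275) [0.5412 0.049  0.085 ]
lip sd (487, 398) [ 0.5564 -0.0988  0.085 ]
lip sd (518, 383) [ 0.5792 -0.0921  0.085 ]
lip sd (405, 264) [0.5682 0.0542 0.085 ]
tray sc (623, 430) [0.3872 0.0452 0.006 ]
tray sc (735, 290) [ 0.4041 -0.117   0.006 ]
tray sc (513, 357) [0.4823 0.0496 0.006 ]
tray sd (155, 430) [0.3892 0.0364 0.008 ]
tray sd (247, 598) [ 0.4071 -0.1222  0.008 ]
roof sc (122, 157) [0.7843 0.1546 0.073 ]
roof sc (188, 215) [0.704  0.1595 0.073 ]
roof sc (95, 268) [0.7119 0.2388 0.073 ]
roof sc (35, 208) [0.7882 0.2328 0.073 ]
roof sd (483, 148) [0.7064 0.2252 0.073 ]
roof sd (570, 130) [0.7912 0.2322 0.073 ]
roof sd (612, 172) [0.7831 0.149  0.073 ]
roof sd (518, 188) [0.7008 0.1497 0.073 ]
gauge ramp top  (245, 278) [0.6341 0.1687 0.068 ]
gauge ramp top  (157, 335) [0.6391 0.245  0.068 ]
gauge ramp top  (98, 303) [0.6894 0.2552 0.068 ]
gauge base  (
[... 855 characters left out ...]
bin sd low (180, 310) [0.4296 0.1393 0.028 ]
bin sd high (257, 205) [0.5145 0.2351 0.05  ]
bin sd high (300, 238) [0.5306 0.1722 0.05  ]
weight (5, 385) [0.6985 0.3335 0.04  ]
tri front corner1 [0.5409 0.0503 0.0837] [ 0.5551 -0.0988  0.0842]
nuts (395, 85) [ 0.678  -0.0306  0.094 ]
nuts (443, 106) [ 0.636  -0.0386  0.094 ]
nuts (487, 132) [ 0.5939 -0.0402  0.094 ]
nuts (452, 165) [0.5893 0.0041 0.094 ]
nuts (356, 117) [0.6742 0.0163 0.094 ]
nuts (408, 138) [0.6311 0.0057 0.094 ]
nuts sd (468, 284) [0.5908 0.003  0.094 ]
nuts sd (576, 248) [0.6778 0.02   0.094 ]
nuts sd (522, 262) [0.6355 0.0159 0.094 ]
nuts sd (500, 318) [ 0.5927 -0.0397  0.094 ]
nuts sd (615, 285) [ 0.6779 -0.0304  0.094 ]
```

```bash
cat >> h.py <<'E'
np.set_printoptions(precision=4,suppress=True)
def pose():
    o=sensors.get_obs(); return o["tool_pos"],Rot.from_euler("xyz",o["orientation"],degrees=True)
def tgt(x,y,z,yaw,tilt=None):
    R=Rot.from_euler("xyz",[180,0,yaw],degrees=True)
    if tilt is not None: R=Rot.from_rotvec(tilt)*R
    return np.array([x,y,z]),R
def rel(p,R,start=None):
    p0,R0=start or pose()
    return np.r_[R0.inv().apply(p-p0)*100,(R0.inv()*R).as_rotvec()]
def show(*targets,start=None):
    st=start or pose(); o=sensors.get_obs()
    print("t",round(o["clock"],2),"at",o["tool_pos"],o["orientation"],"F",o["force"],"open",round(o["opening"],4))
    for t in targets: print(np.round(rel(*t,start=st),2 if 0 else 3))
E
python3 - <<'E'
from h import *
w=snap("wrist"); p,R=pose()
c=-w["R"].T@w["t"]; print("cam in tool",R.inv().apply(c-p),(w["R"]*1)@R.as_matrix())
show(tgt(.35,-.43,.26,-130),tgt(.52,-.20,.28,-90),tgt(.50,.1,.28,-88))
E
```

```text
cam in tool [ 0.07    0.0004 -0.1582] [[-0.0001  1.      0.0006]
 [-0.9649  0.     -0.2628]
 [-0.2628 -0.0006  0.9649]]
t 0.4 at [ 0.1543 -0.657   0.2264] [ 179.9839   -0.0006 -166.78  ] F [ 0.899  -0.9648  0.3399] open 0.0878
[-24.238  17.625  -3.352   0.      0.     -0.642]
[-46.048  36.128  -5.347   0.      0.     -1.34 ]
[-50.961  65.791  -5.339   0.      0.     -1.375]
```

Call:
move_arm:
  commands:
    - [8.7, -5, 3.5, -0.7, 0, 0, -0.15]
    - [8.7, -10, 7, -1.4, 0, 0, -0.3]
    - [8.7, -15, 10.5, -2.1, 0, 0, -0.46]
    - [8.7, -20, 14.5, -2.8, 0, 0, -0.62]
    - [8.7, -24.2, 18, -3.3, 0, 0, -0.78]
    - [8.7, -29, 22, -4, 0, 0, -0.94]
    - [8.7, -34, 26, -4.6, 0, 0, -1.1]
    - [8.7, -39, 30, -5.3, 0, 0, -1.26]

```text
clock: 1.4
tool_pos: [0.4638, -0.2772, 0.2798]
orientation: [-179.9, -0.0, -94.3]
force: [1.4, -0.0, 0.1]
opening: 0.0871
```

Run:
```python
from h import *
show(tgt(.52,-.2,.28,-88),tgt(.50,.13,.28,-87))
```

```text
t 1.4 at [ 0.4638 -0.2772  0.2798] [-179.9487   -0.0094  -94.2763] F [ 1.4474 -0.0013  0.1321] open 0.0871
[-8.122 -5.026 -0.02  -0.001 -0.    -0.11 ]
[-40.881  -0.571  -0.029  -0.001  -0.     -0.127]
```

Call:
move_arm:
  commands:
    - [8.7, -5.5, -2.5, 0, 0, 0, -0.06]
    - [8.7, -11, -4, 0, 0, 0, -0.11]
    - [8.7, -17, -4, 0, 0, 0, -0.127]
    - [8.7, -23, -3.5, 0, 0, 0, -0.127]
    - [8.7, -29, -2.5, 0, 0, 0, -0.127]
    - [8.7, -35, -1.5, 0, 0, 0, -0.127]
    - [8.7, -40.9, -0.6, 0, 0, 0, -0.127]
    - [8.7, -40.9, -0.6, 0, 0, 0, -0.127]

```text
clock: 2.4
tool_pos: [0.5012, 0.1317, 0.2791]
orientation: [-180.0, 0.0, -87.0]
force: [0.4, -0.5, -0.2]
opening: 0.0871
```

Run:
```python
from h import *
w=snap("wrist"); save("w1",w)
show(tgt(.438,.40,.25,-86.6),tgt(.438,.377,.14,-86.6))
import pickle; pickle.dump(w,open("w1.pkl","wb"))
```

```text
t 2.45 at [0.5012 0.13   0.2791] [-179.9998    0.0033  -87.0987] F [ 0.4622 -0.7406 -0.4414] open 0.0871
[-27.283   4.95    2.913  -0.      0.     -0.009]
[-24.985   5.066  13.913  -0.      0.     -0.009]
```

View pics/w1.png

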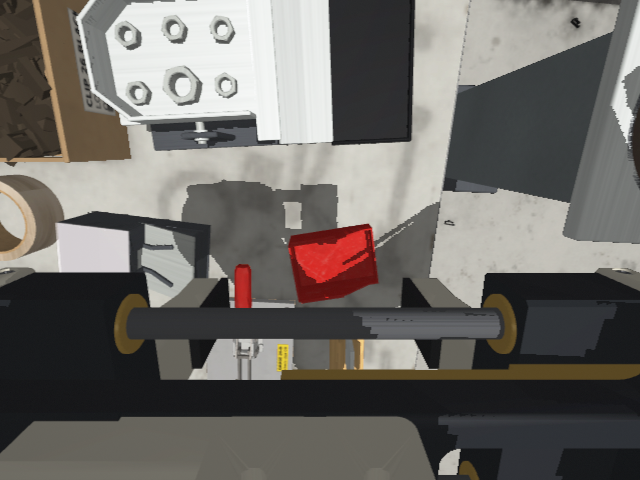

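Run:
```python
from h import *
import pickle
w=pickle.load(open("w1.pkl","rb")); save("w1a",w,(50,190,250,310),4); save("w1b",w,(230,0,430,150),4);save("w1c",w,(270,200,400,310),5)
```

```text
(no output)
```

View pics/w1a.png

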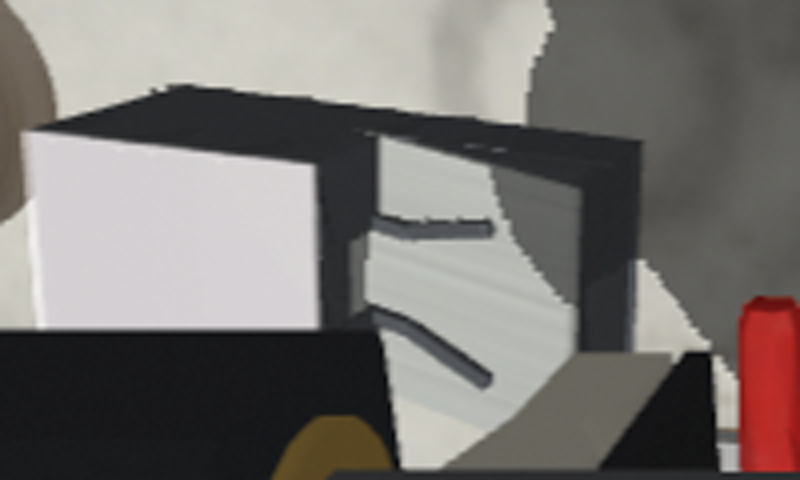

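View pics/w1b.png

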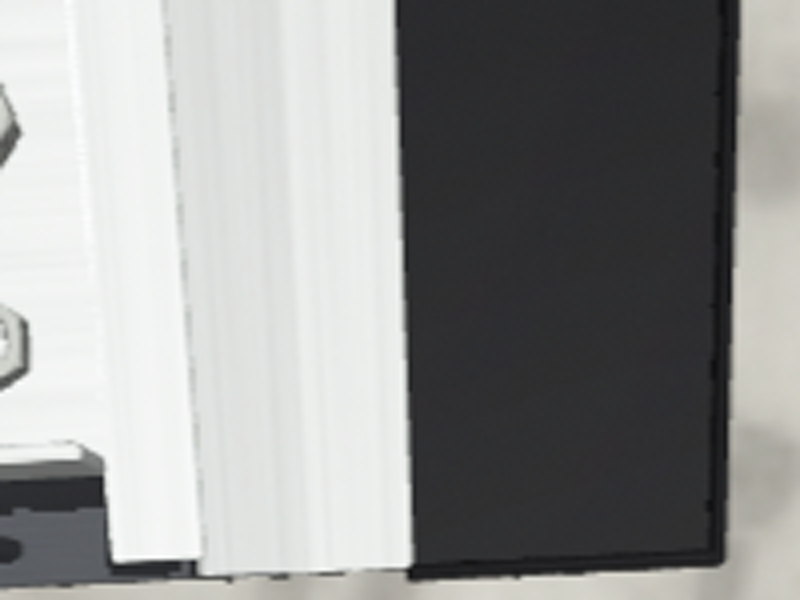

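View pics/w1c.png

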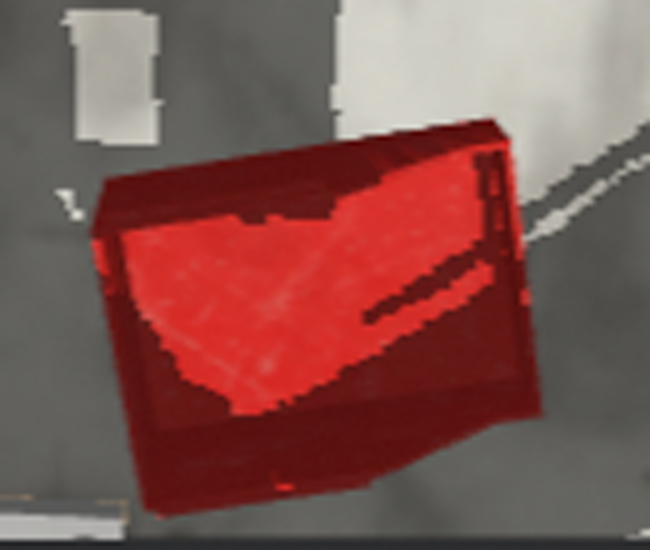

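Run:
```python
from h import *
import pickle
w=pickle.load(open("w1.pkl","rb"))
a=lambda x,y:(50+x/4,190+y/4); b=lambda x,y:(230+x/4,y/4); c=lambda x,y:(270+x/5,200+y/5)
q=lambda n,f,p,z:print(n,ray(w,*f(*p),z))
for p in [(163,0),(202,558),(112,560)]: q("lip",b,p,.085)
q("tray",b,(722,562),.008); q("tray",b,(738,0),.008)
q("slide top",b,(205,572),.040)
for p in [(22,130),(318,163),(318,325)]: q("roof",a,p,.073)
for p in [(492,228),(488,380)]: q("rail start",a,p,.061)
q("rail pt",a,(410,232),.047);q("rail pt",a,(420,325),.047)
q("ramp edge",a,(582,187),.0676);q("ramp edge",a,(576,350),.0676);q("base corner",a,(642,143),.0676);q("base corner",a,(632,345),.0676)
for p in [(93,240),(145,515)]: q("bin high",c,p,.05)
for p in [(512,145),(540,412)]: q("bin low",c,p,.028)
```

```text
lip [ 0.5521 -0.0675  0.085 ]
lip [0.5403 0.0528 0.085 ]
lip [0.5627 0.0545 0.085 ]
tray [0.3897 0.044  0.008 ]
tray [ 0.404  -0.1039  0.008 ]
slide top [0.5438 0.0555 0.04  ]
roof [0.7866 0.1528 0.073 ]
roof [0.7062 0.1579 0.073 ]
roof [0.7106 0.2059 0.073 ]
rail start [0.6642 0.178  0.061 ]
rail start [0.6682 0.2256 0.061 ]
rail pt [0.6948 0.1849 0.047 ]
rail pt [0.694  0.2146 0.047 ]
ramp edge [0.6353 0.1625 0.0676]
ramp edge [0.6391 0.2119 0.0676]
base corner [0.618  0.1489 0.0676]
base corner [0.6227 0.2095 0.0676]
bin high [0.531  0.1756 0.05  ]
bin high [0.5158 0.2465 0.05  ]
bin low [0.4291 0.1521 0.028 ]
bin low [0.415  0.2226 0.028 ]
```

Call:
move_arm:
  commands:
    - [8.7, -6, 1.5, 1, 0, 0, -0.009]
    - [8.7, -12, 2.5, 2, 0, 0, -0.009]
    - [8.7, -18, 3.5, 3, 0, 0, -0.009]
    - [8.7, -24, 4.3, 4, 0, 0, -0.009]
    - [8.7, -29, 4.9, 5, 0, 0, -0.009]
    - [8.7, -31, 4.9, 6, 0, 0, -0.009]
    - [8.7, -31, 4.9, 6, 0, 0, -0.009]
    - [8.7, -31, 4.9, 6, 0, 0, -0.009]

```text
clock: 3.45
tool_pos: [0.4387, 0.4342, 0.2194]
orientation: [-180.0, -0.0, -86.9]
force: [-0.3, -0.5, 0.2]
opening: 0.0868
```

Run:
```python
from h import *
w=snap("wrist"); save("w2",w)
show(tgt(.438,.377,.14,-86.6),tgt(.438,.377,.078,-86.6))
import pickle; pickle.dump(w,open("w2.pkl","wb"))
```

```text
t 3.5 at [0.4388 0.4342 0.2197] [-179.9781    0.0226  -86.8747] F [ 0.2761 -0.3356  0.724 ] open 0.0869
[ 5.713  0.392  7.971 -0.     0.    -0.005]
[ 5.715  0.395 14.171 -0.     0.    -0.005]
```

View pics/w2.png

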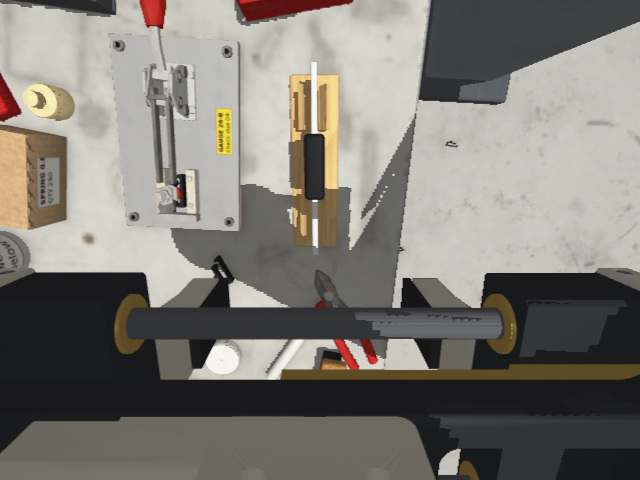

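Run:
```python
from h import *
import pickle
w=pickle.load(open("w2.pkl","rb")); save("w2a",w,(270,50,360,260),2.8)
for p in [(305,136),(323,136),(305,200),(324,200)]: print("grip",ray(w,*p,.114))
for p in [(314,62),(315,252)]: print("card top",ray(w,*p,.077))
for p in [(291,75),(338,75),(336,246),(293,246)]: print("rack",ray(w,*p,.006))
```

```text
grip [0.4512 0.354  0.114 ]
grip [0.4378 0.3533 0.114 ]
grip [0.4489 0.4018 0.114 ]
grip [0.4341 0.401  0.114 ]
card top [0.4477 0.2953 0.077 ]
card top [0.4381 0.455  0.077 ]
rack [0.4711 0.2922 0.006 ]
rack [0.4239 0.2896 0.006 ]
rack [0.4133 0.468  0.006 ]
rack [0.4624 0.4707 0.006 ]
```

View pics/w2a.png

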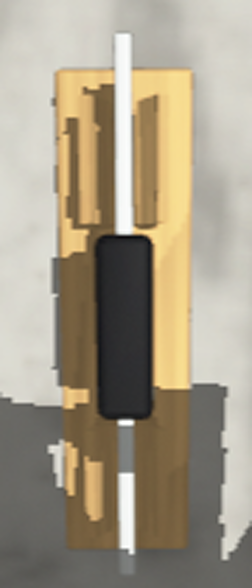

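Call:
move_arm:
  commands:
    - [8.7, 4, 0, 2, 0, 0, 0]
    - [8.7, 5.8, 0.1, 5, 0, 0, 0]
    - [8.7, 5.8, 0.1, 8, 0, 0, 0]
    - [8.7, 5.8, 0.1, 11, 0, 0, 0]
    - [8.7, 5.8, 0.1, 13, 0, 0, 0]
    - [8.7, 5.8, 0.1, 14.2, 0, 0, 0]
    - [8.7, 5.8, 0.1, 14.3, 0, 0, 0]
    - [8.7, 5.8, 0.1, 14.3, 0, 0, 0]

```text
clock: 4.5
tool_pos: [0.4408, 0.3778, 0.0771]
orientation: [-179.9, 0.1, -86.8]
force: [-0.3, -0.1, 0.2]
opening: 0.087
```

Call:
move_arm:
  commands:
    - [1, 0, 0, 0, 0, 0, 0]
    - [1, 0, 0, 0, 0, 0, 0]
    - [1, 0, 0, 0, 0, 0, 0]
    - [1, 0, 0, 0, 0, 0, 0]
    - [1, 0, 0, 0, 0, 0, 0]
    - [1, 0, 0, 0, 0, 0, 0]
    - [1, 0, 0, 0, 0, 0, 0]
    - [1, 0, 0, 0, 0, 0, 0]

```text
clock: 5.5
tool_pos: [0.4407, 0.3777, 0.0761]
orientation: [-180.0, 0.0, -86.8]
force: [3.6, -1.5, -2.4]
opening: 0.0159
```

Run:
```python
from h import *
show()
s=snap("scene"); save("s3",s,(180,260,380,460),3)
```

```text
t 5.5 at [0.4407 0.3777 0.0761] [-179.9565    0.0084  -86.7684] F [ 3.6295 -1.5466 -2.3747] open 0.0159
```

View pics/s3.png

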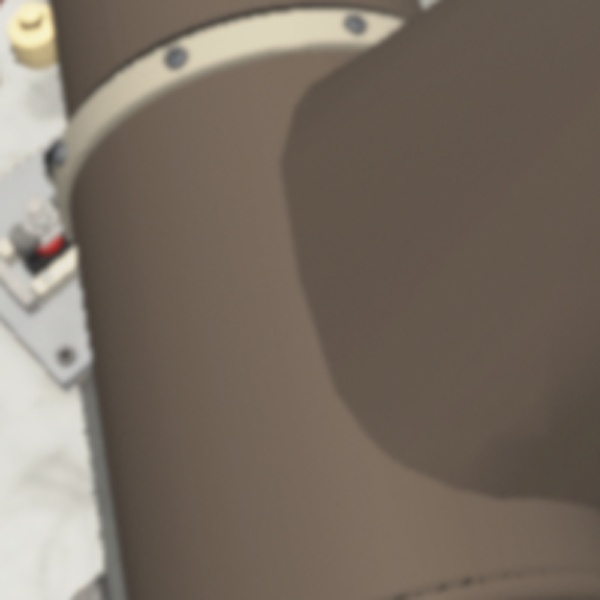

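```bash
cat >> h.py <<'E'
BY=5.5; LIPF=np.array([.5478,-.0237])  # middle of lip front edge
bx=np.array([np.cos(np.radians(BY)),np.sin(np.radians(BY))]); by=np.array([-bx[1],bx[0]])
def lip(x,y,z,a=0):
    """TCP target for the card at pan x,y ; z= bottom height"""
    p=LIPF+bx*(x+.080)+by*y; return tgt(p[0],p[1],z+.0701,-90+BY)
E
python3 - <<'E'
from h import *
show(tgt(.4407,.3777,.20,-86.77),tgt(.50,.2,.22,-85.5),lip(-.069,0,.13),lip(-.069,0,.10))
E
```

```text
t 5.55 at [0.4408 0.3777 0.0761] [-179.9579    0.004   -86.7632] F [ 2.903  -0.5268 -2.6748] open 0.0157
[ -0.005  -0.002 -12.386  -0.001   0.      0.   ]
[ 18.072  -4.921 -14.383  -0.001   0.     -0.022]
[ 40.632  -9.528 -12.392  -0.001   0.     -0.04 ]
[40.633 -9.526 -9.392 -0.001  0.    -0.04 ]
```

Lift first, then traverse.

Call:
move_arm:
  commands:
    - [1, 0, 0, -2, 0, 0, 0]
    - [1, 0, 0, -5, 0, 0, 0]
    - [1, 0, 0, -9, 0, 0, 0]
    - [1, 3, -0.5, -12.5, 0, 0, 0]
    - [1, 8, -2, -14, 0, 0, -0.01]
    - [1, 13.5, -3.5, -14.4, 0, 0, -0.02]
    - [1, 19, -5, -14.4, 0, 0, -0.03]
    - [1, 24, -6, -14.4, 0, 0, -0.04]

```text
clock: 6.55
tool_pos: [0.5137, 0.1395, 0.2201]
orientation: [180.0, 0.0, -84.5]
force: [0.5, 1.1, -2.0]
opening: 0.0157
```

Run:
```python
from h import *
show(lip(-.069,0,.13),lip(-.069,0,.10))
```

```text
t 6.55 at [0.5137 0.1395 0.2201] [179.9909   0.0175 -84.4957] F [ 0.5468  1.0646 -1.9894] open 0.0157
[16.573 -2.931  1.998  0.     0.     0.   ]
[16.574 -2.931  4.998  0.     0.     0.   ]
```

Call:
move_arm:
  commands:
    - [1, 4, -1, 0, 0, 0, 0]
    - [1, 9, -2, 0, 0, 0, 0]
    - [1, 13, -2.8, 0.5, 0, 0, 0]
    - [1, 16, -2.9, 1.5, 0, 0, 0]
    - [1, 16.6, -2.9, 2.5, 0, 0, 0]
    - [1, 16.6, -2.9, 3.5, 0, 0, 0]
    - [1, 16.6, -2.9, 4, 0, 0, 0]
    - [1, 16.6, -2.9, 4, 0, 0, 0]

```text
clock: 7.55
tool_pos: [0.5582, -0.0203, 0.1798]
orientation: [180.0, -0.0, -84.4]
force: [-0.4, -0.2, -0.3]
opening: 0.0156
```

Run:
```python
from h import *
show(lip(-.069,0,.10),lip(-.069,0,.085))
s=snap("scene"); save("s4",s,(280,100,480,280),4); d=snap("side"); save("d4",d,(220,200,460,400),3.2); w=snap("wrist"); save("w4",w)
```

```text
t 7.55 at [ 0.5582 -0.0203  0.1798] [179.9671  -0.0034 -84.4321] F [-0.4077 -0.2453 -0.3425] open 0.0156
[ 0.235 -0.029  0.971  0.001 -0.     0.001]
[ 0.235 -0.03   2.471  0.001 -0.     0.001]
```

View pics/s4.png

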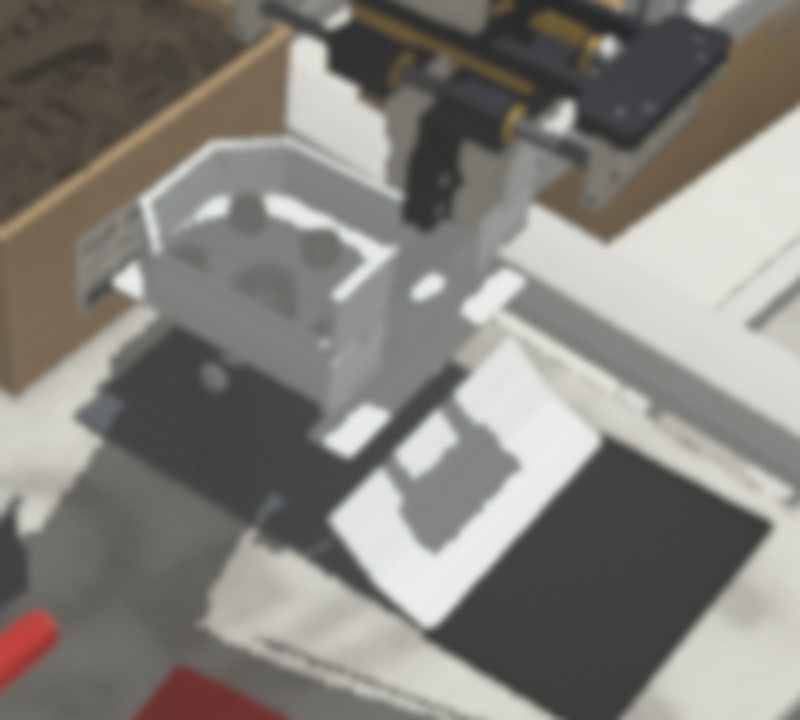

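View pics/d4.png

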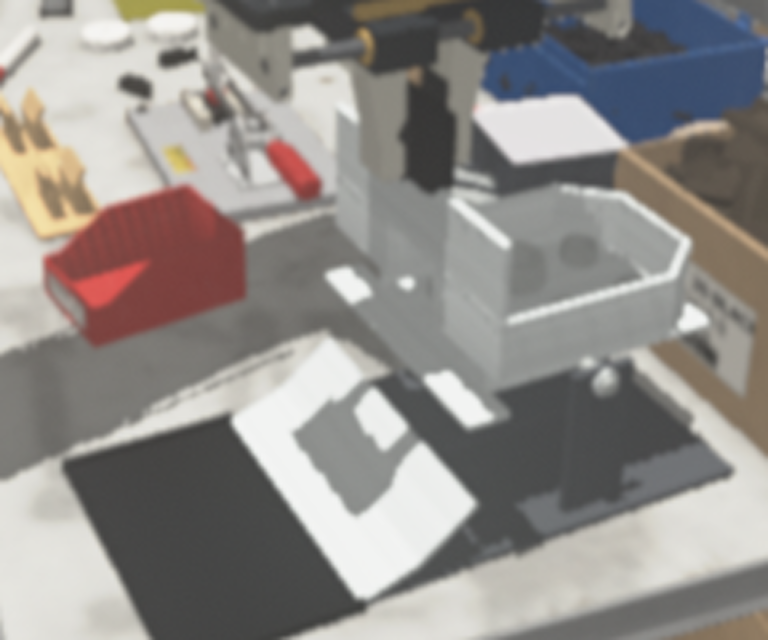

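View pics/w4.png

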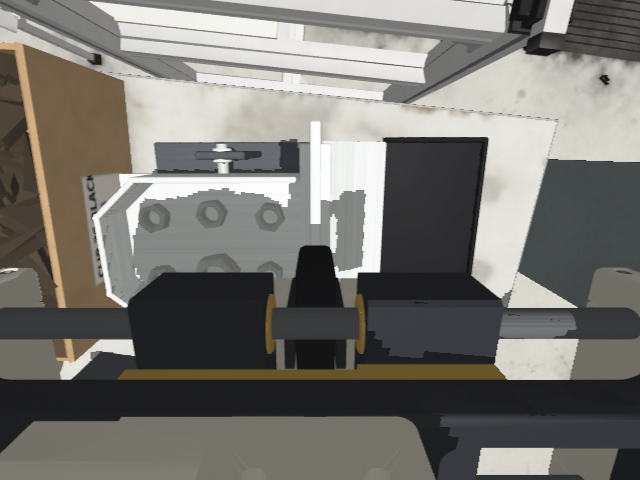

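Run:
```python
from h import *
w=snap("wrist"); save("w5",w,(260,100,420,260),4.5)
p=ray(w,315.5,122,.1807); q=ray(w,315.5,222,.1807)
def pan(p): v=p[:2]-LIPF; return v@bx-.08, v@by
print(pan(p),pan(q))
print("wall top outer right front end",pan(ray(w,299,175,.119)), "inner?",pan(ray(w,297,181,.119)))
```

```text
(np.float64(-0.06830911881656337), np.float64(-0.08042700854538908)) (np.float64(-0.06836454529008071), np.float64(-0.03530072453977268))
wall top outer right front end (np.float64(-0.05789632330956067), np.float64(-0.05309448248708805)) inner? (np.float64(-0.05656591788816739), np.float64(-0.04930030583220871))
```

View pics/w5.png

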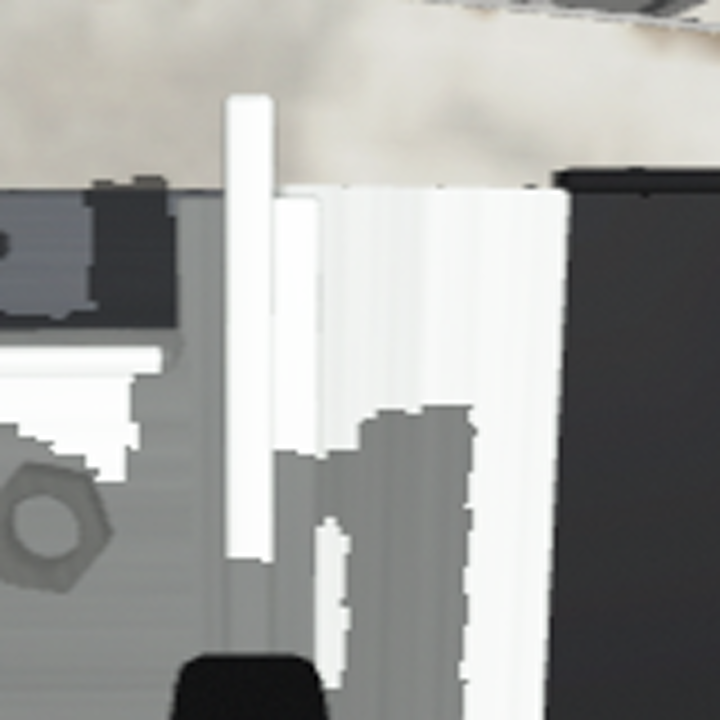

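Call:
move_arm:
  commands:
    - [1, 0.1, 0, 1, 0, 0, 0]
    - [1, 0.2, 0, 2, 0, 0, 0]
    - [1, 0.2, 0, 2.5, 0, 0, 0]
    - [1, 0.2, 0, 2.8, 0, 0, 0]
    - [1, 0.2, -0.05, 3.1, 0, 0, 0]
    - [1, 0.2, -0.08, 3.4, 0, 0, 0]
    - [1, 0.2, -0.1, 3.6, 0, 0, 0]
    - [1, 0.2, -0.1, 3.6, 0, 0, 0]

```text
clock: 8.75
tool_pos: [0.5598, -0.0231, 0.1442]
orientation: [-180.0, -0.0, -84.5]
force: [-1.1, -1.2, 3.4]
opening: 0.0161
```

Run:
```python
from h import *
show()
w=snap("wrist"); save("w6",w,(80,100,420,300),2.3)
s=snap("scene"); save("s6",s,(280,100,480,280),4)
```

```text
t 8.75 at [ 0.5598 -0.0231  0.1442] [-179.9782   -0.008   -84.4951] F [-1.1226 -1.1762  3.4179] open 0.0161
```

View pics/w6.png

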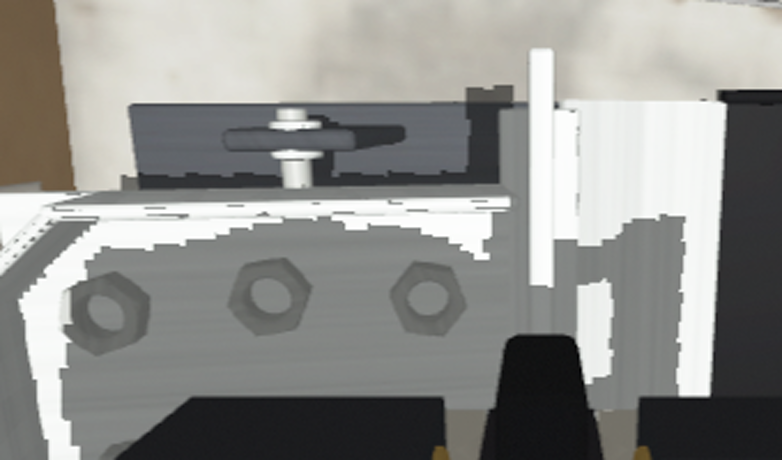

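View pics/s6.png

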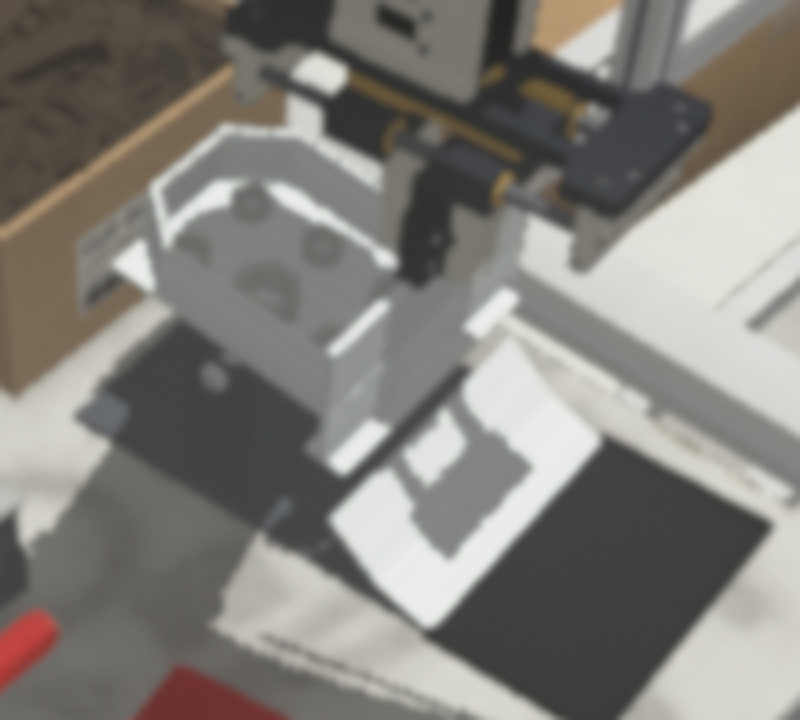

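Call:
move_arm:
  commands:
    - [1, 0, -0.02, 0.15, 0, 0, 0]
    - [1, 0, -0.04, 0.3, 0, 0, 0]
    - [1, 0, -0.08, 0.45, 0, 0, 0]
    - [1, 0, -0.12, 0.6, 0, 0, 0]
    - [1, 0, -0.17, 0.75, 0, 0, 0]
    - [1, 0, -0.2, 0.9, 0, 0, 0]
    - [1, 0, -0.25, 1, 0, 0, 0]
    - [1, 0, -0.25, 1, 0, 0, 0]

```text
clock: 9.85
tool_pos: [0.56, -0.0231, 0.1331]
orientation: [179.8, -0.0, -84.5]
force: [-7.3, -0.9, 4.0]
opening: 0.0162
```

```bash
cat > look.py <<'E'
from h import *
import sys
n=sys.argv[1]
show()
w=snap("wrist"); a=cv2.resize(w["frame"][90:330,80:500,::-1],None,fx=1.9,fy=1.9)[:, :800]
cv2.imwrite(f"pics/w{n}.png",a)
d=snap("side"); b=d["frame"][200:400,220:460,::-1]; s=snap("scene"); c=s["frame"][100:300,270:490,::-1]
cv2.imwrite(f"pics/sd{n}.png",cv2.resize(np.hstack([b,c]),(800,348),interpolation=cv2.INTER_CUBIC))
E
python3 look.py 7
```

```text
t 9.85 at [ 0.56   -0.0231  0.1331] [179.754   -0.004  -84.5226] F [-7.2981 -0.9239  3.9998] open 0.0162
```

View pics/w7.png

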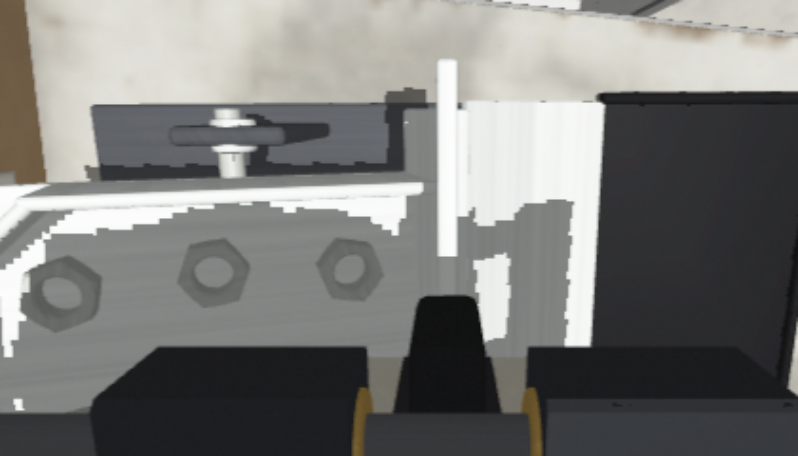

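View pics/sd7.png

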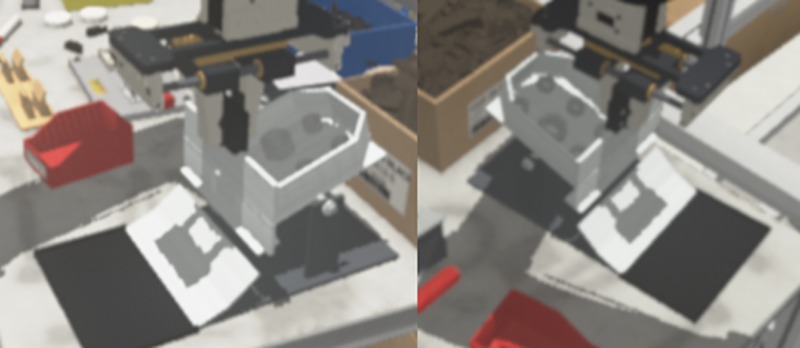

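```bash
cat >> h.py <<'E'
def press(a,t,y=0.0,r=.0685,pre=0.0):
    """TCP with pan angle a, card tilt t, card pan-y y; pre: extra press"""
    hx=.0801-.0801
    xp=-r*np.cos(a)-.0701*np.sin(t); z=.085-r*np.sin(a)+.0701*np.cos(t)-pre
    p=LIPF+bx*(xp+.080)+by*y
    return tgt(p[0],p[1],z,-90+BY,tilt=-t*np.r_[by,0])
E
python3 - <<'E'
from h import *
st=tgt(.5623,-.0229,.1338,-84.5)
show(press(.25,.05),press(.25,.2),press(.3,.25),press(.35,.3),press(.4,.35),start=st)
E
```

```text
t 10.0 at [ 0.56   -0.0231  0.1332] [179.7561  -0.0044 -84.5214] F [-6.2313  0.0697  3.4435] open 0.0162
[-0.059  0.438 -0.427  0.05   0.     0.   ]
[-0.059  1.481 -0.296  0.2    0.     0.   ]
[-0.059  1.729  0.112  0.25   0.     0.   ]
[-0.059  1.957  0.532  0.3    0.     0.   ]
[-0.059  2.164  0.963  0.35   0.     0.   ]
```

Call:
move_arm:
  commands:
    - [1, 0, 0.4, -0.4, 0.05, 0, 0]
    - [1, 0, 0.75, -0.38, 0.1, 0, 0]
    - [1, 0, 1.1, -0.35, 0.15, 0, 0]
    - [1, 0, 1.5, -0.3, 0.2, 0, 0]
    - [1, 0, 1.6, -0.1, 0.22, 0, 0]
    - [1, 0, 1.73, 0.1, 0.25, 0, 0]
    - [1, 0, 1.73, 0.1, 0.25, 0, 0]
    - [1, 0, 1.73, 0.1, 0.25, 0, 0]

```text
clock: 11.0
tool_pos: [0.5449, -0.0245, 0.133]
orientation: [-165.7, -0.0, -84.5]
force: [-3.0, -0.5, 3.0]
opening: 0.0159
```

```bash
python3 look.py 8
```

```text
t 11.0 at [ 0.5449 -0.0245  0.133 ] [-165.748    -0.0109  -84.5015] F [-2.9967 -0.5248  2.9654] open 0.0159
```

View pics/w8.png

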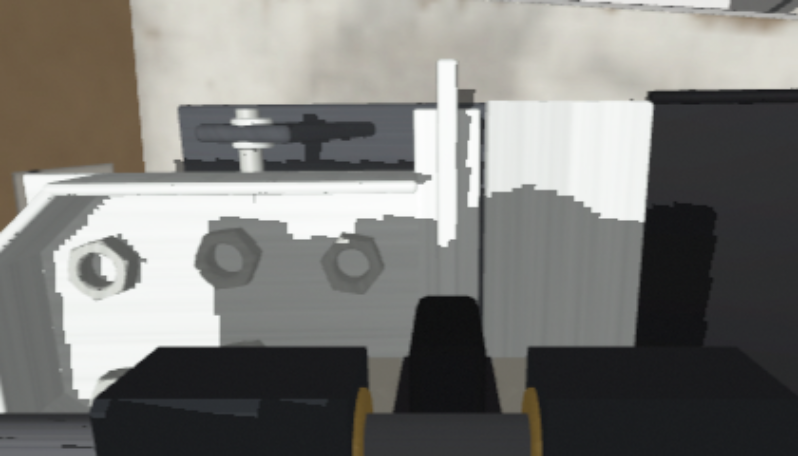

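View pics/sd8.png

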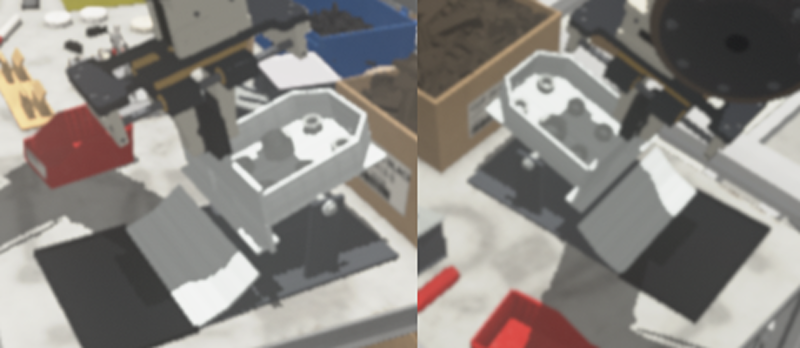

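Run:
```python
from h import *
st=press(.3,.25)
print(st[0])
show(press(.35,.3),press(.4,.35),press(.45,.4),start=st)
```

```text
[ 0.545  -0.024   0.1327]
t 11.15 at [ 0.545  -0.0244  0.1329] [-165.7268   -0.0043  -84.5107] F [-2.4515 -0.2469  2.1263] open 0.0154
[ 0.     0.325  0.35   0.05   0.    -0.   ]
[ 0.     0.631  0.716  0.1   -0.     0.   ]
[0.    0.92  1.097 0.15  0.    0.   ]
```

Call:
move_arm:
  commands:
    - [1, 0, 0.16, 0.17, 0.025, 0, 0]
    - [1, 0, 0.33, 0.35, 0.05, 0, 0]
    - [1, 0, 0.48, 0.53, 0.075, 0, 0]
    - [1, 0, 0.63, 0.72, 0.1, 0, 0]
    - [1, 0, 0.63, 0.72, 0.1, 0, 0]
    - [1, 0, 0.63, 0.72, 0.1, 0, 0]
    - [1, 0, 0.63, 0.72, 0.1, 0, 0]
    - [1, 0, 0.63, 0.72, 0.1, 0, 0]

```text
clock: 12.15
tool_pos: [0.5407, -0.0249, 0.1245]
orientation: [-160.0, -0.0, -84.5]
force: [-2.8, 0.8, 2.5]
opening: 0.0161
```

```bash
python3 look.py 9
```

```text
t 12.15 at [ 0.5407 -0.0249  0.1245] [-159.9657   -0.0024  -84.5058] F [-2.8155  0.8285  2.5086] open 0.0161
```

View pics/w9.png

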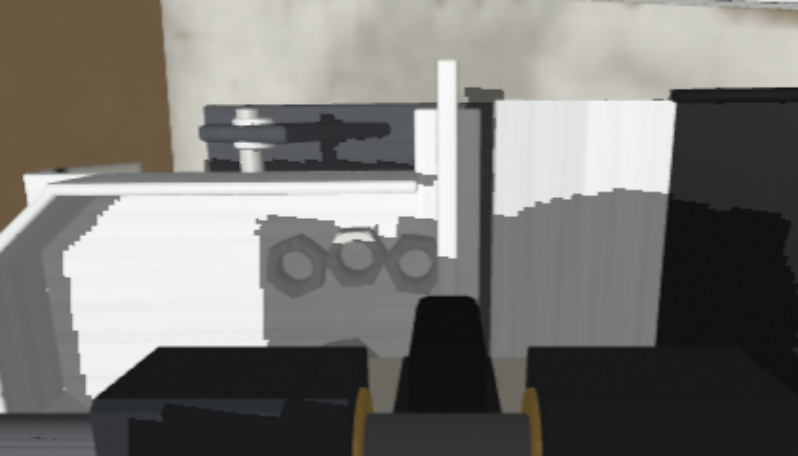

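View pics/sd9.png

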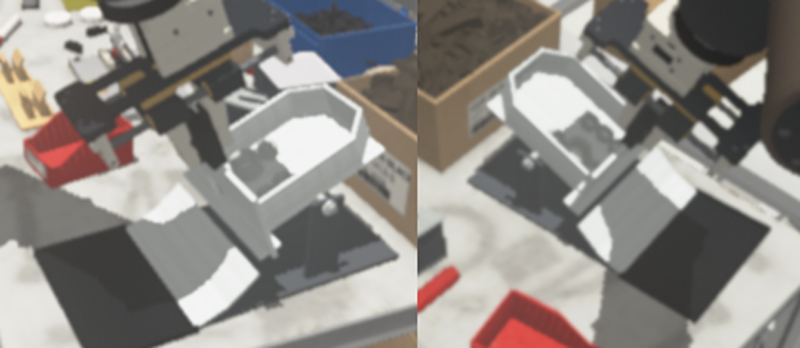

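Call:
move_arm:
  commands:
    - [1, 0.3, 0, 0, 0, 0, 0]
    - [1, 0.6, 0, 0, 0, 0, 0]
    - [1, 0.9, 0, 0, 0, 0, 0]
    - [1, 1.2, 0, 0, 0, 0, 0]
    - [1, 1.5, 0, 0, 0, 0, 0]
    - [1, 1.5, 0, 0, 0, 0, 0]
    - [1, 1.5, 0, 0, 0, 0, 0]
    - [1, 1.5, 0, 0, 0, 0, 0]

```text
clock: 13.3
tool_pos: [0.5419, -0.0399, 0.1246]
orientation: [-160.0, -0.0, -84.5]
force: [-1.5, -2.0, 2.7]
opening: 0.0164
```

```bash
python3 look.py 10
```

```text
t 13.3 at [ 0.5419 -0.0399  0.1246] [-159.9564   -0.008   -84.5076] F [-1.4527 -1.9955  2.6841] open 0.0164
```

View pics/w10.png

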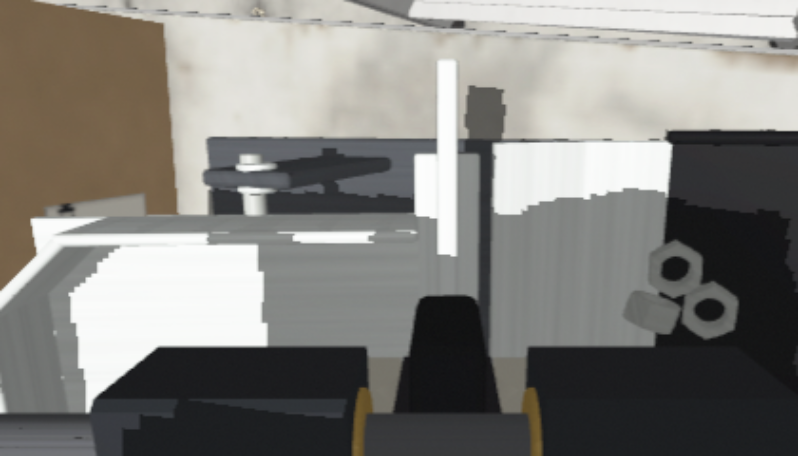

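View pics/sd10.png

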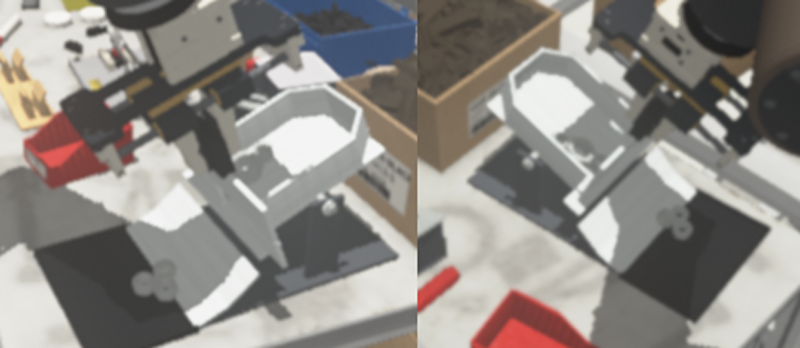

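Call:
move_arm:
  commands:
    - [1, -0.5, 0, 0, 0, 0, 0]
    - [1, -1, 0, 0, 0, 0, 0]
    - [1, -1.5, 0, 0, 0, 0, 0]
    - [1, -2, 0, 0, 0, 0, 0]
    - [1, -2.5, 0, 0, 0, 0, 0]
    - [1, -3, 0, 0, 0, 0, 0]
    - [1, -3.5, 0, 0, 0, 0, 0]
    - [1, -3.5, 0, 0, 0, 0, 0]

```text
clock: 14.45
tool_pos: [0.5388, -0.0043, 0.1247]
orientation: [-159.9, 0.0, -84.4]
force: [-2.1, 1.5, 2.4]
opening: 0.0157
```

```bash
python3 look.py 11
```

```text
t 14.45 at [ 0.5388 -0.0043  0.1247] [-159.9138    0.0186  -84.4493] F [-2.1262  1.5412  2.4425] open 0.0157
```

View pics/w11.png

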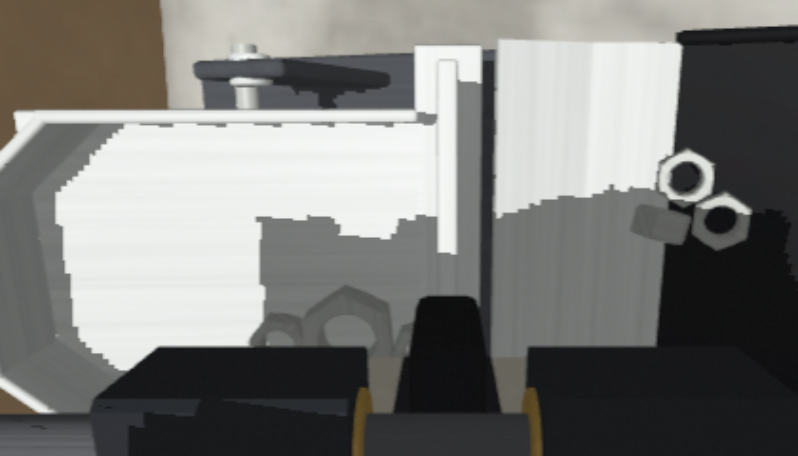

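View pics/sd11.png

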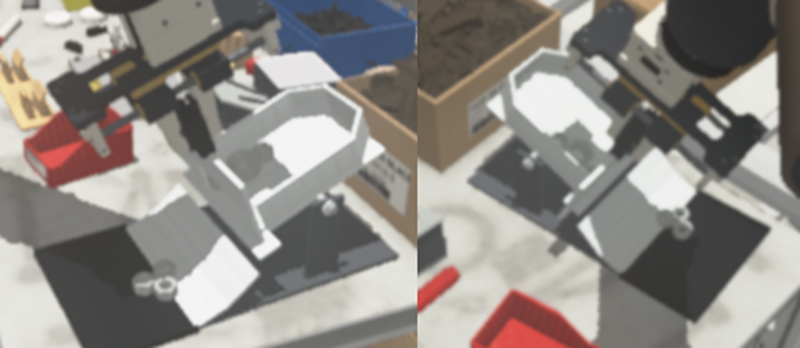

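Call:
move_arm:
  commands:
    - [1, -0.2, 0, 0, 0, 0, 0]
    - [1, -0.4, 0, 0, 0, 0, 0]
    - [1, -0.6, 0, 0, 0, 0, 0]
    - [1, -0.8, 0, 0, 0, 0, 0]
    - [1, -0.85, 0, 0, 0, 0, 0]
    - [1, -0.85, 0, 0, 0, 0, 0]
    - [1, -0.85, 0, 0, 0, 0, 0]
    - [1, -0.85, 0, 0, 0, 0, 0]

```text
clock: 15.6
tool_pos: [0.5378, 0.0035, 0.1246]
orientation: [-159.9, 0.0, -84.5]
force: [-2.8, -0.1, 3.2]
opening: 0.0156
```

```bash
python3 look.py 12
```

```text
t 15.6 at [0.5378 0.0035 0.1246] [-159.9457    0.005   -84.4972] F [-2.8302 -0.0537  3.19  ] open 0.0156
```

View pics/w12.png

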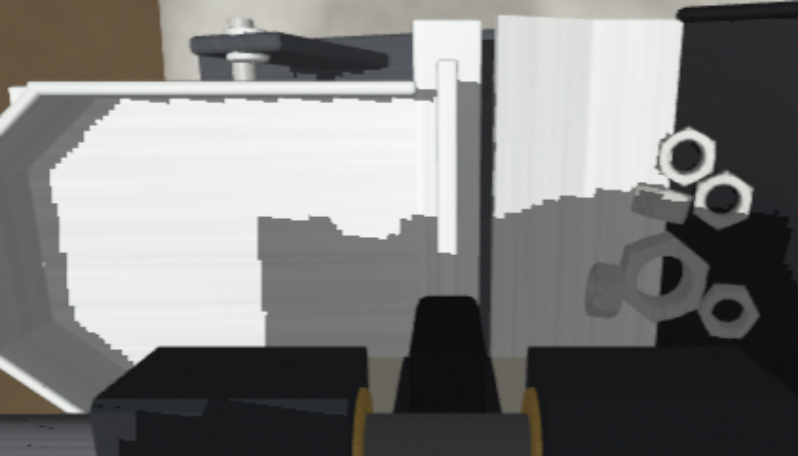

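View pics/sd12.png

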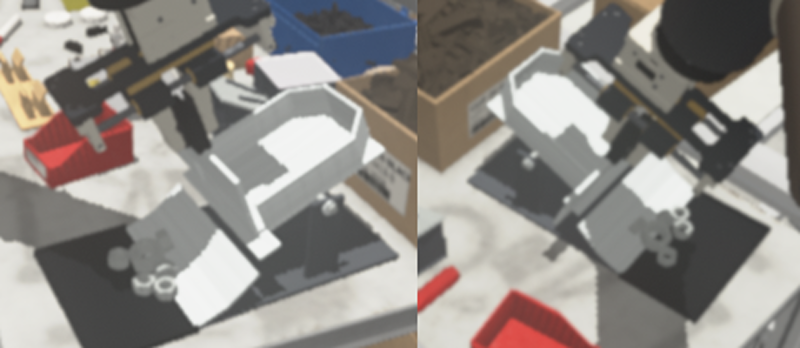

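Run:
```python
from h import *
y=.028
show(press(.3,.25,y),press(.2,.15,y),press(.1,.07,y),press(0,0,y),press(0,0,y,pre=-.01),press(0,0,y,pre=-.06))
```

```text
t 15.75 at [0.5378 0.0035 0.1246] [-159.9448    0.0031  -84.495 ] F [-3.2906  0.6428  2.6517] open 0.016
[ 0.007 -0.703 -0.605 -0.1    0.     0.   ]
[ 0.007 -1.464 -1.181 -0.2    0.     0.   ]
[ 0.007 -2.144 -1.719 -0.28   0.     0.   ]
[ 0.007 -2.813 -2.221 -0.35   0.     0.   ]
[ 0.007 -3.156 -3.161 -0.35   0.     0.   ]
[ 0.007 -4.871 -7.858 -0.35   0.     0.   ]
```

Call:
move_arm:
  commands:
    - [1, 0, -0.35, -0.3, -0.05, 0, 0]
    - [1, 0, -0.7, -0.6, -0.1, 0, 0]
    - [1, 0, -1.1, -0.9, -0.15, 0, 0]
    - [1, 0, -1.46, -1.18, -0.2, 0, 0]
    - [1, 0, -1.8, -1.45, -0.24, 0, 0]
    - [1, 0, -2.14, -1.72, -0.28, 0, 0]
    - [1, 0, -2.5, -2.0, -0.32, 0, 0]
    - [1, 0, -2.8, -2.22, -0.35, 0, 0]

```text
clock: 16.75
tool_pos: [0.5572, 0.0055, 0.1552]
orientation: [180.0, 0.0, -84.5]
force: [0.4, 0.1, 0.5]
opening: 0.0157
```

Run:
```python
from h import *
show(press(0,0,.02,pre=-.07),tgt(.515,.14,.23,-85.5),tgt(.4407,.3777,.21,-86.77))
```

```text
t 16.75 at [0.5572 0.0055 0.1552] [179.9818   0.0105 -84.4938] F [0.4109 0.096  0.5108] open 0.0157
[ 0.819  0.07  -6.993  0.     0.     0.   ]
[-13.791   2.914  -7.479   0.      0.      0.018]
[-38.164   8.029  -5.473   0.      0.      0.04 ]
```

Call:
move_arm:
  commands:
    - [1, 0, 0, -2.5, 0, 0, 0]
    - [1, 0, 0, -6, 0, 0, 0]
    - [1, -5, 1, -7.5, 0, 0, 0]
    - [1, -11, 2.3, -7.5, 0, 0, 0.01]
    - [1, -17, 3.6, -7.5, 0, 0, 0.02]
    - [1, -23, 4.8, -7, 0, 0, 0.03]
    - [1, -29, 6, -6, 0, 0, -0.04]
    - [1, -34, 7.1, -5, 0, 0, -0.04]

```text
clock: 17.75
tool_pos: [0.4522, 0.3392, 0.2045]
orientation: [-180.0, 0.0, -82.1]
force: [1.3, -0.1, -1.1]
opening: 0.0159
```

Run:
```python
from h import *
show(tgt(.4407,.3777,.16,-86.77),tgt(.4407,.3777,.15,-86.77))
w=snap("wrist"); save("w13",w)
```

```text
t 17.75 at [0.4522 0.3392 0.2045] [-179.9947    0.0189  -82.1044] F [ 1.2946 -0.1414 -1.0752] open 0.0159
[-3.968  0.615  4.447 -0.     0.     0.081]
[-3.967  0.615  5.447 -0.     0.     0.081]
```

View pics/w13.png

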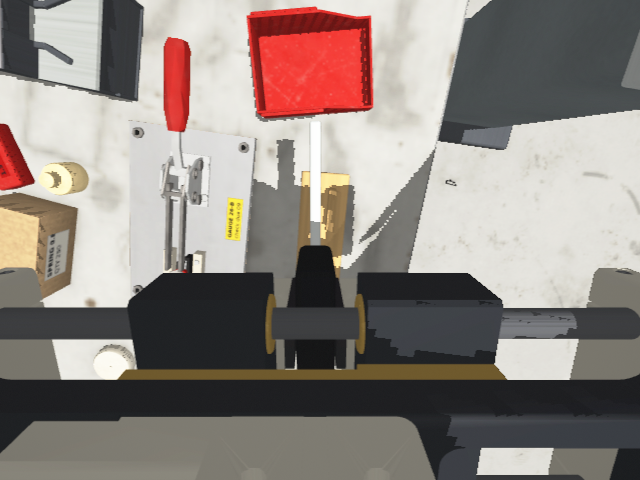

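Call:
move_arm:
  commands:
    - [1, -2, 0.3, 1, 0, 0, 0.04]
    - [1, -3.97, 0.6, 2.5, 0, 0, 0.081]
    - [1, -3.97, 0.6, 4, 0, 0, 0.081]
    - [1, -3.97, 0.6, 5.5, 0, 0, 0.081]
    - [1, -3.97, 0.6, 6.5, 0, 0, 0.081]
    - [1, -3.97, 0.6, 7, 0, 0, 0.081]
    - [1, -3.97, 0.6, 7, 0, 0, 0.081]
    - [1, -3.97, 0.6, 7, 0, 0, 0.081]

```text
clock: 18.8
tool_pos: [0.4422, 0.3756, 0.1356]
orientation: [-180.0, 0.0, -86.9]
force: [0.4, 0.7, -0.5]
opening: 0.0158
```

Run:
```python
from h import *
show(tgt(.4407,.3777,.1,-86.77),tgt(.4407,.3777,.0765,-86.77))
w=snap("wrist"); save("w14",w,(240,80,400,340),2.3)
d=snap("side"); save("d14",d,(170,150,330,310),4)
```

```text
t 18.8 at [0.4422 0.3756 0.1356] [-179.9634    0.0411  -86.8513] F [ 0.3739  0.6991 -0.5472] open 0.0158
[-0.215  0.137  3.559 -0.001  0.001 -0.001]
[-0.214  0.138  5.909 -0.001  0.001 -0.001]
```

View pics/d14.png

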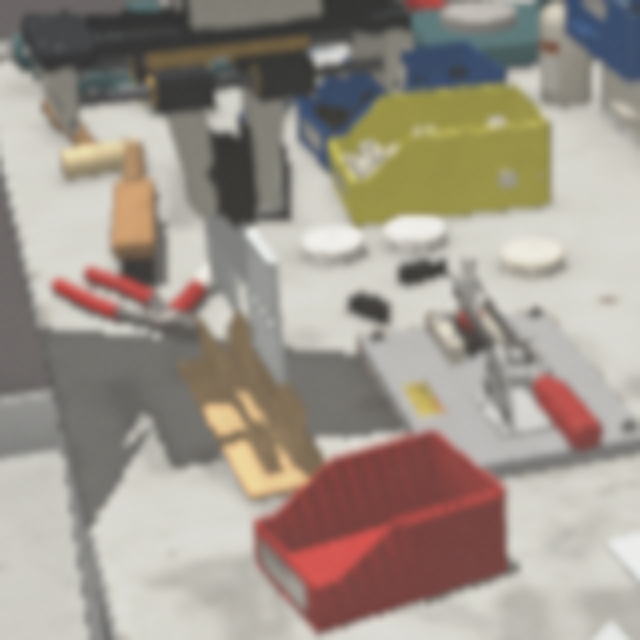

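View pics/w14.png

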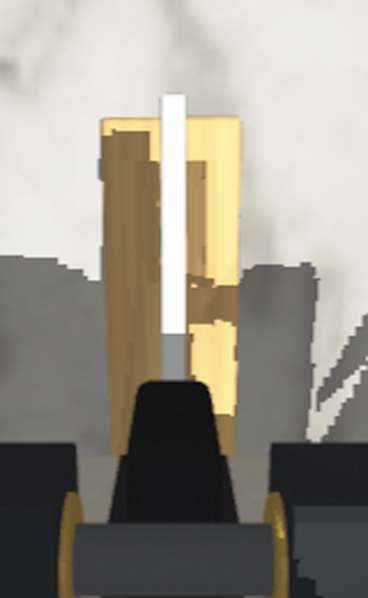

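Call:
move_arm:
  commands:
    - [1, -0.2, 0.08, 0.7, 0, 0, 0]
    - [1, -0.2, 0.08, 1.5, 0, 0, 0]
    - [1, -0.2, 0.08, 2.3, 0, 0, 0]
    - [1, -0.2, 0.08, 3.1, 0, 0, 0]
    - [1, -0.2, 0.08, 3.9, 0, 0, 0]
    - [1, -0.2, 0.08, 4.6, 0, 0, 0]
    - [1, -0.2, 0.08, 5.3, 0, 0, 0]
    - [1, -0.2, 0.08, 5.7, 0, 0, 0]

```text
clock: 19.9
tool_pos: [0.4413, 0.3775, 0.0778]
orientation: [-180.0, 0.0, -86.8]
force: [2.8, -0.1, 1.7]
opening: 0.016
```

Run:
```python
from h import *
show()
d=snap("side"); save("d15",d,(170,150,330,310),4)
```

```text
t 19.9 at [0.4413 0.3775 0.0778] [-179.9671    0.0044  -86.8307] F [ 2.7792 -0.0793  1.6613] open 0.016
```

View pics/d15.png

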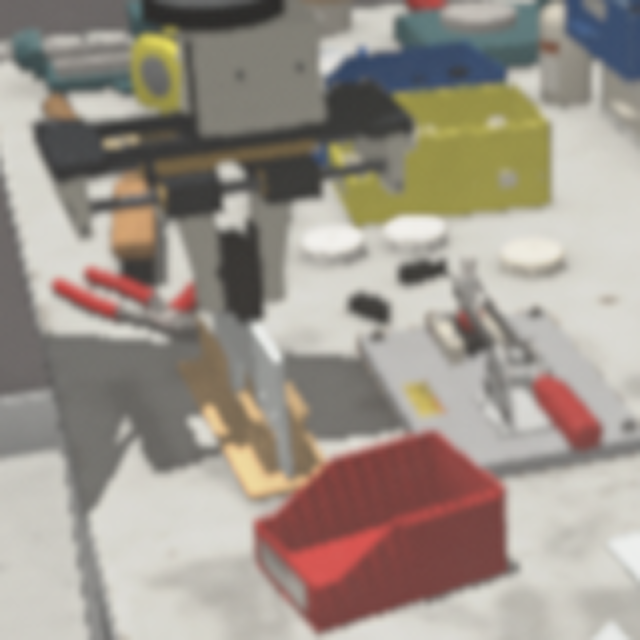

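Call:
move_arm:
  commands:
    - [2.5, 0, -0.05, 0.1, 0, 0, 0]
    - [4, 0, -0.05, 0.1, 0, 0, 0]
    - [5, 0, -0.05, 0.1, 0, 0, 0]
    - [5, 0, -0.05, 0.1, 0, 0, 0]
    - [5, 0, -0.05, -2, 0, 0, 0]
    - [5, 0, -0.05, -5, 0, 0, 0]
    - [5, 0, -0.05, -10, 0, 0, 0]
    - [5, 0, -0.05, -16, 0, 0, 0]

```text
clock: 20.95
tool_pos: [0.4409, 0.3768, 0.2388]
orientation: [179.9, -0.1, -86.8]
force: [0.8, 0.8, 0.2]
opening: 0.0502
```

Run:
```python
from h import *
show(tgt(.47,.13,.26,-85))
w=snap("wrist"); save("w16",w)
d=snap("side"); save("d16",d,(170,150,330,310),4)
```

```text
t 20.95 at [0.4409 0.3768 0.2388] [179.9213  -0.0891 -86.85  ] F [0.8097 0.8328 0.162 ] open 0.0502
[24.806 -1.546 -2.08   0.001 -0.002 -0.032]
```

View pics/d16.png

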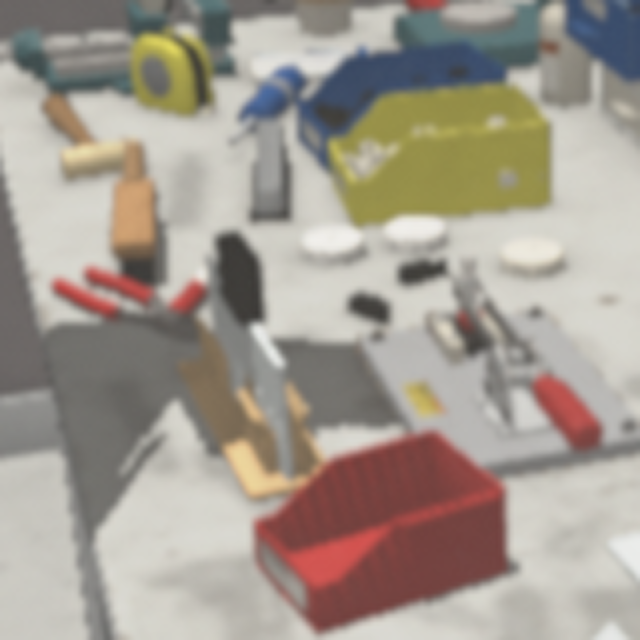

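View pics/w16.png

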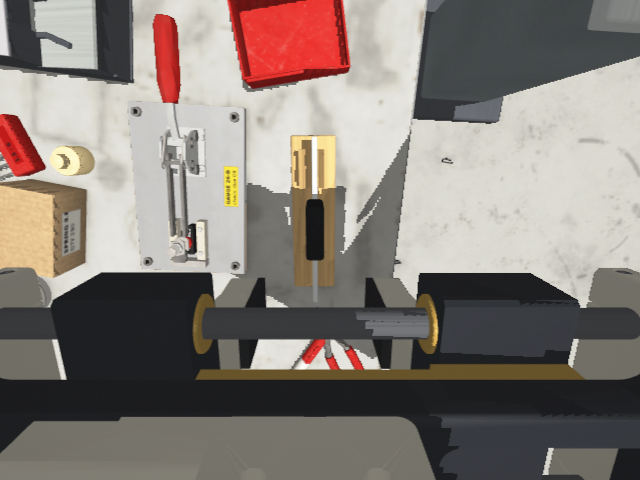

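Call:
move_arm:
  commands:
    - [5, 5, -0.3, -1, 0, 0, 0]
    - [5, 11, -0.7, -2, 0, 0, -0.03]
    - [5, 17, -1.2, -2, 0, 0, -0.03]
    - [5, 23, -1.6, -2, 0, 0, -0.03]
    - [5, 28, -1.8, -1.5, 0, 0, -0.03]
    - [5, 31.5, -2, -1, 0, 0, -0.03]
    - [5, 31.5, -2, 0, 0, 0, -0.03]
    - [5, 31.5, -2, 0, 0, 0, -0.03]

```text
clock: 22.05
tool_pos: [0.4783, 0.0639, 0.2373]
orientation: [179.9, -0.0, -85.2]
force: [0.8, 0.7, 0.5]
opening: 0.0496
```

Run:
```python
from h import *
show()
w=snap("wrist"); save("w17",w)
import pickle; pickle.dump(w,open("w17.pkl","wb"))
```

```text
t 22.05 at [0.4783 0.0639 0.2373] [179.9315  -0.0106 -85.175 ] F [0.7874 0.7108 0.497 ] open 0.0496
```

View pics/w17.png

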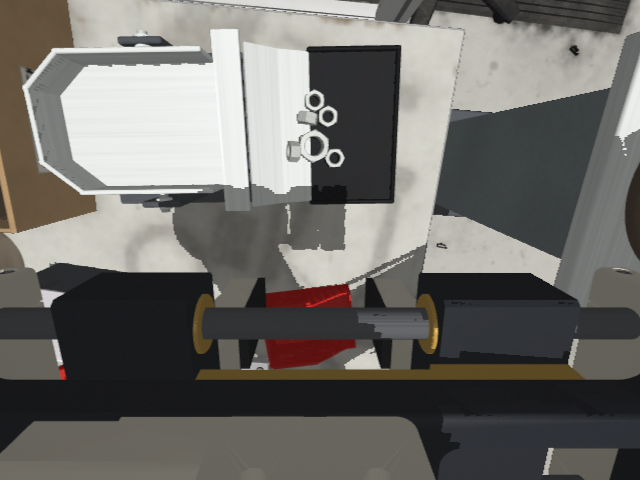

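Run:
```python
from h import *
import pickle
w=pickle.load(open("w17.pkl","rb")); save("w17a",w,(270,70,370,180),5.4)
d=snap("side"); save("d17",d,(240,300,360,400),6)
```

```text
(no output)
```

View pics/w17a.png

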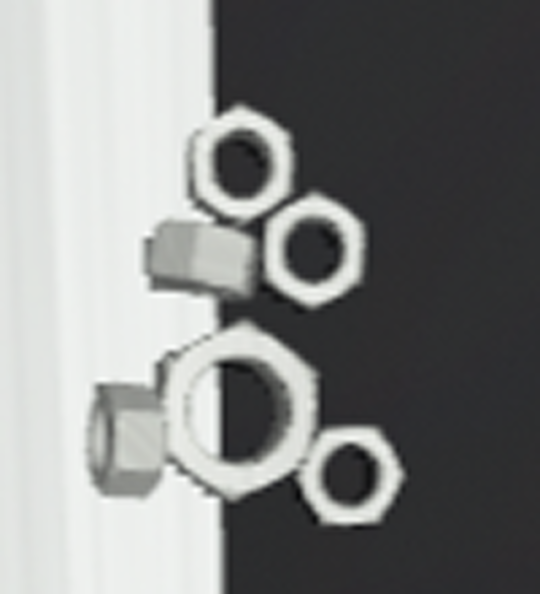

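View pics/d17.png

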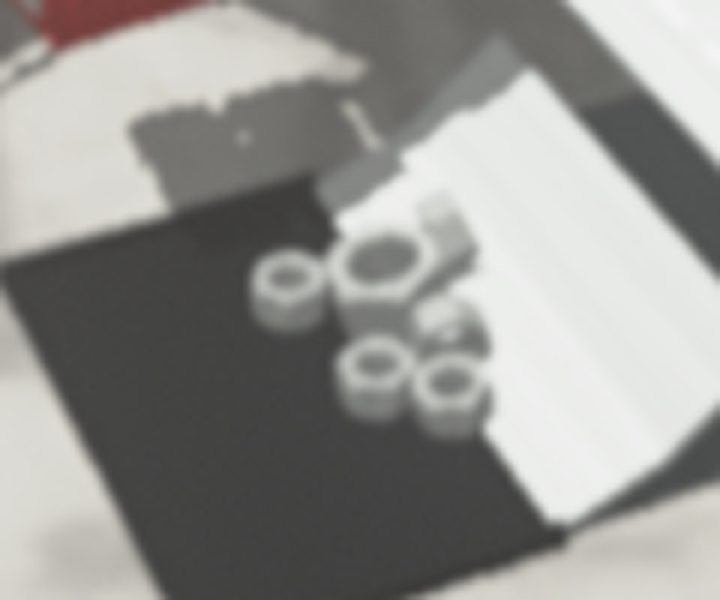

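Run:
```python
from h import *
import pickle
w=pickle.load(open("w17.pkl","rb"))
f=lambda x,y,z:ray(w,270+x/5.4,70+y/5.4,z)
for n,c,k,z in [("A",(242,163),[(242,104),(242,222)],.0148),("B",(314,250),[(314,192),(312,308)],.0148),("F",(352,475),[(300,470),(405,475)],.0148),("D",(240,410),[(245,320),(235,500)],.02)]:
    p=f(*c,z); a=f(*k[0],z);b=f(*k[1],z); print(n,p,"corner dir",np.degrees(np.arctan2(*(b-a)[1::-1])),"size",np.linalg.norm(b-a))
for n,c in [("C",(205,257)),("E",(125,440))]: print(n,f(*c,.02))
show()
```

```text
A [ 0.4888 -0.0569  0.0148] corner dir 94.81147726472865 size 0.02130955167241274
B [ 0.4734 -0.0423  0.0148] corner dir 94.34797565524369 size 0.021448245892316753
F [ 0.4617 -0.0002  0.0148] corner dir -177.82791893109462 size 0.021321097456656207
D [ 0.4853 -0.0109  0.02  ] corner dir 91.48832224416044 size 0.03435735850313513
C [ 0.4945 -0.0387  0.02  ]
E [ 0.5077 -0.0032  0.02  ]
t 22.15 at [0.4788 0.0646 0.2381] [179.9982  -0.0036 -85.0827] F [0.2655 0.0173 0.8618] open 0.0499
```

Run:
```python
from h import *
show(tgt(.459,0,.12,-178),tgt(.459,0,.008,-178))
```

```text
t 22.15 at [0.4788 0.0646 0.2381] [179.9982  -0.0036 -85.0827] F [0.2655 0.0173 0.8618] open 0.0499
[ 6.27   2.526 11.81  -0.    -0.     1.622]
[ 6.269  2.525 23.01  -0.    -0.     1.622]
```

Call:
move_arm:
  commands:
    - [5, 0.8, 0.3, 0, 0, 0, 0.18]
    - [4, 1.6, 0.6, 1, 0, 0, 0.36]
    - [3.2, 2.4, 0.9, 3, 0, 0, 0.54]
    - [2.8, 3.2, 1.2, 5, 0, 0, 0.72]
    - [2.8, 4, 1.5, 6.5, 0, 0, 0.9]
    - [2.8, 5, 1.9, 8, 0, 0, 1.08]
    - [2.8, 5.6, 2.3, 9.5, 0, 0, 1.26]
    - [2.8, 6.3, 2.5, 11, 0, 0, 1.44]

```text
clock: 23.15
tool_pos: [0.4595, -0.0001, 0.1279]
orientation: [180.0, 0.0, -167.9]
force: [0.3, -0.2, -0.5]
opening: 0.0284
```

Run:
```python
from h import *
show(tgt(.459,0,.06,-178),tgt(.459,0,.008,-178))
```

```text
t 23.15 at [ 0.4595 -0.0001  0.1279] [ 179.9954    0.0451 -167.8761] F [ 0.317  -0.1581 -0.5246] open 0.0284
[0.054 0.015 6.794 0.    0.001 0.177]
[ 0.058  0.015 11.994  0.     0.001  0.177]
```

Call:
move_arm:
  commands:
    - [2.8, 0, 0, 3, 0, 0, 0.17]
    - [2.8, 0, 0, 6, 0, 0, 0.177]
    - [2.8, 0, 0, 8, 0, 0, 0.177]
    - [2.8, 0, 0, 9.5, 0, 0, 0.177]
    - [2.8, 0, 0, 9.8, 0, 0, 0.177]
    - [2.8, 0, 0, 9.8, 0, 0, 0.177]
    - [2.8, 0, 0, 9.8, 0, 0, 0.177]
    - [2.8, 0, 0, 9.8, 0, 0, 0.177]

```text
clock: 24.15
tool_pos: [0.4596, -0.0007, 0.0306]
orientation: [180.0, 0.1, -177.8]
force: [-0.3, 0.5, -0.1]
opening: 0.0278
```

Run:
```python
from h import *
show(tgt(.459,0,.008,-178))
w=snap("wrist"); save("w18",w,(150,130,490,370),2.3)
d=snap("side"); save("d18",d,(220,280,380,400),4.5)
```

```text
t 24.15 at [ 0.4596 -0.0007  0.0306] [ 179.9741    0.068  -177.7668] F [-0.2743  0.532  -0.0666] open 0.0278
[0.059 0.068 2.264 0.    0.001 0.004]
```

View pics/w18.png

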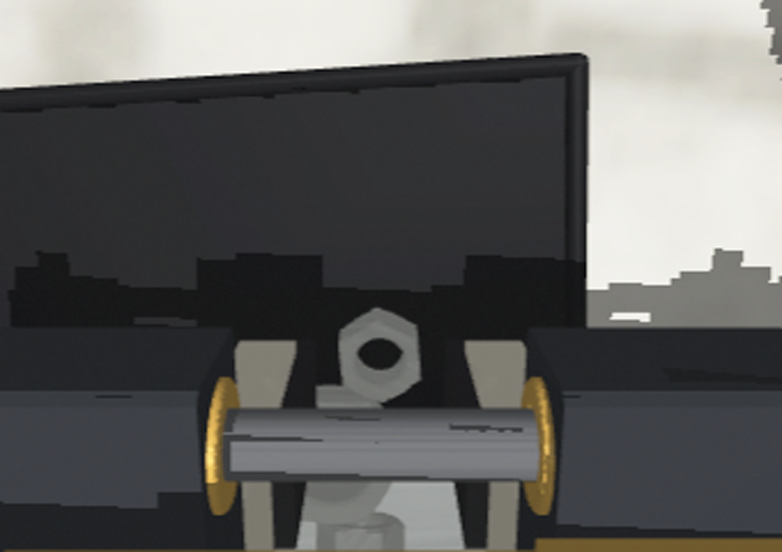

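View pics/d18.png

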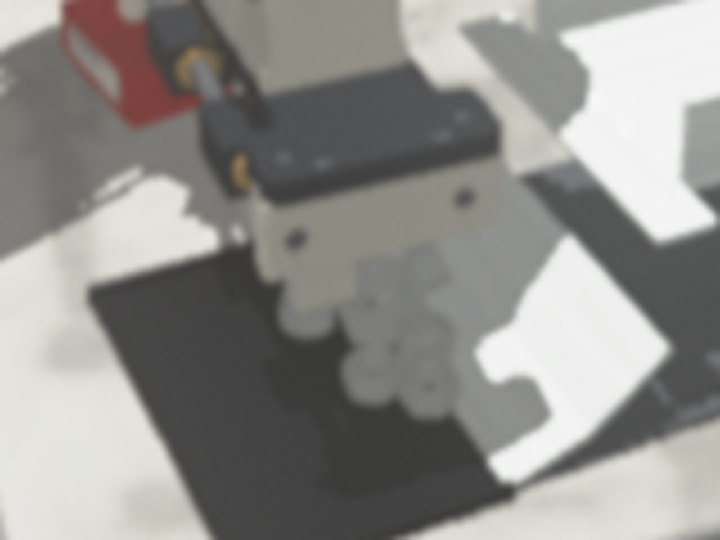

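Run:
```python
from h import *
w=snap("wrist"); p=ray(w,150+379/2.3,130+355/2.3,.0148); print(p, rel(p,pose()[1]))
```

```text
[ 0.4607 -0.0004  0.0148] [-0.1395  0.0397  1.556   0.      0.      0.    ]
```

Call:
move_arm:
  commands:
    - [2.8, 0, 0, 1, 0, 0, 0]
    - [2.8, 0, 0, 1.9, 0, 0, 0]
    - [2.8, 0, 0, 2.25, 0, 0, 0]
    - [2.8, 0, 0, 2.25, 0, 0, 0]
    - [1.2, 0, 0, 2.25, 0, 0, 0]
    - [1.2, 0, 0, 2.25, 0, 0, 0]
    - [1.2, 0, 0, 2.25, 0, 0, 0]
    - [1.2, 0, 0, 2.25, 0, 0, 0]

```text
clock: 25.3
tool_pos: [0.4592, -0.0009, 0.0076]
orientation: [180.0, 0.0, -177.8]
force: [-0.7, -0.3, -0.1]
opening: 0.0187
```

```bash
cat >> h.py <<'E'
GO=np.array([.7095,.197]); GY=-4.5
gx=np.array([np.cos(np.radians(GY)),np.sin(np.radians(GY))]); gy=np.array([-gx[1],gx[0]])
def ramp(z,x=-.048,yaw=-184.5):
    p=GO+gx*x; return tgt(p[0],p[1],z,yaw)
E
python3 - <<'E'
from h import *
show(tgt(.46,0,.17,-178),tgt(.57,.11,.19,-180),ramp(.15),ramp(.09),ramp(.069))
E
```

```text
t 25.3 at [ 0.4592 -0.0009  0.0076] [ 179.9942    0.0074 -177.7803] F [-0.6987 -0.2551 -0.1382] open 0.0187
[ -0.09    0.088 -16.236   0.      0.      0.004]
[-11.508  10.654 -18.233   0.      0.      0.039]
[-21.017  19.368 -14.231   0.      0.      0.117]
[-21.016  19.368  -8.231   0.      0.      0.117]
[-21.016  19.367  -6.131   0.      0.      0.117]
```

Gripped at 18.7 mm. Carry to above the ramp.

Call:
move_arm:
  commands:
    - [1.2, 0, 0, -4, 0, 0, 0]
    - [1.2, 0, 0, -9, 0, 0, 0]
    - [1.2, -2, 2, -14, 0, 0, 0.02]
    - [1.2, -6, 5.5, -16, 0, 0, 0.04]
    - [1.2, -10, 9.3, -16, 0, 0, 0.06]
    - [1.2, -14, 13, -16, 0, 0, 0.08]
    - [1.2, -18, 16.5, -15, 0, 0, 0.1]
    - [1.2, -21, 19.4, -13, 0, 0, 0.117]

```text
clock: 26.3
tool_pos: [0.6635, 0.2029, 0.1378]
orientation: [179.9, 0.1, 175.5]
force: [0.2, -0.9, 0.0]
opening: 0.0182
```

Run:
```python
from h import *
show(ramp(.09),ramp(.069))
d=snap("side"); save("d19",d,(300,180,460,300),4.5)
s=snap("scene"); save("s19",s,(180,140,320,290),4)
w=snap("wrist"); save("w19",w)
```

```text
t 26.3 at [0.6635 0.2029 0.1378] [179.939    0.1084 175.5103] F [ 0.2005 -0.8604  0.0221] open 0.0182
[ 0.177 -0.234  4.776  0.001  0.002  0.   ]
[ 0.181 -0.237  6.876  0.001  0.002  0.   ]
```

View pics/d19.png

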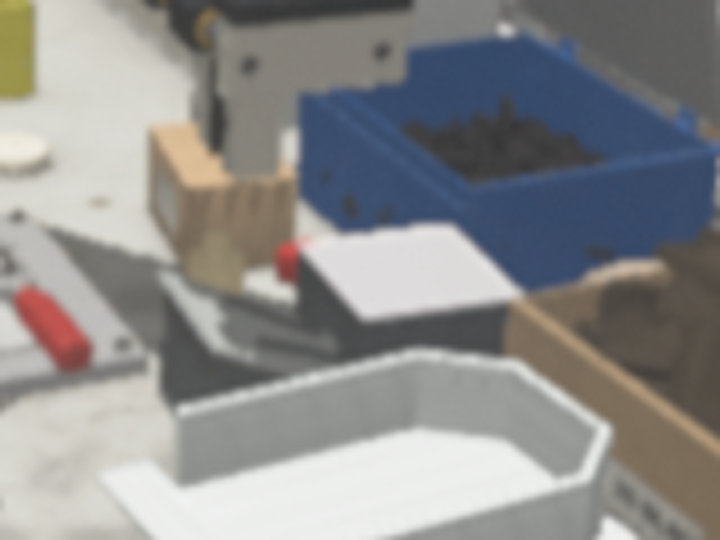

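View pics/s19.png

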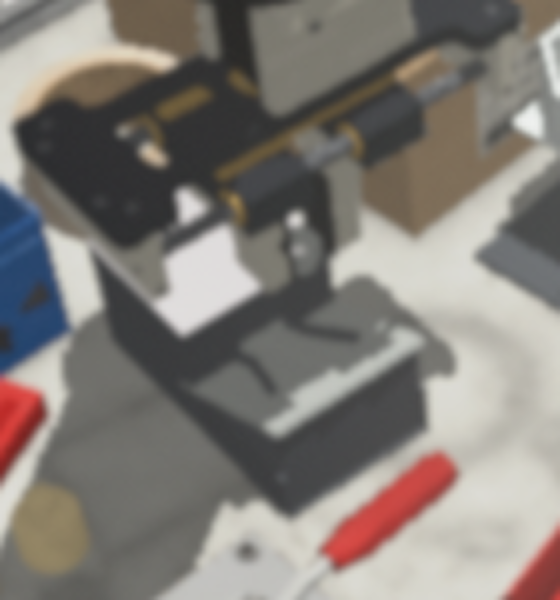

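View pics/w19.png

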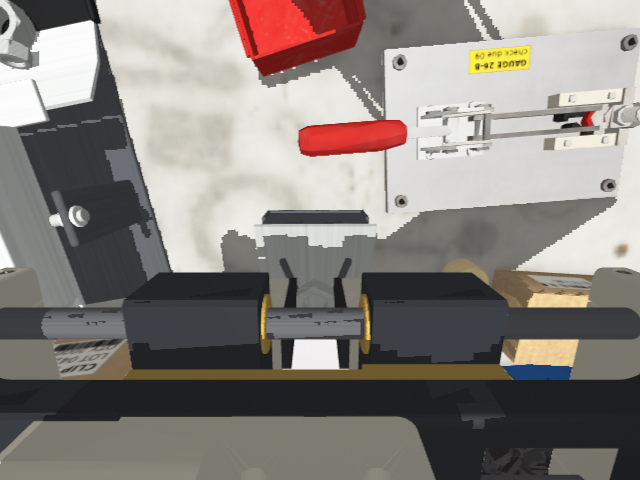

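Run:
```python
from h import *
w=snap("wrist"); save("w20",w,(230,190,400,310),4.5)
```

```text
(no output)
```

View pics/w20.png

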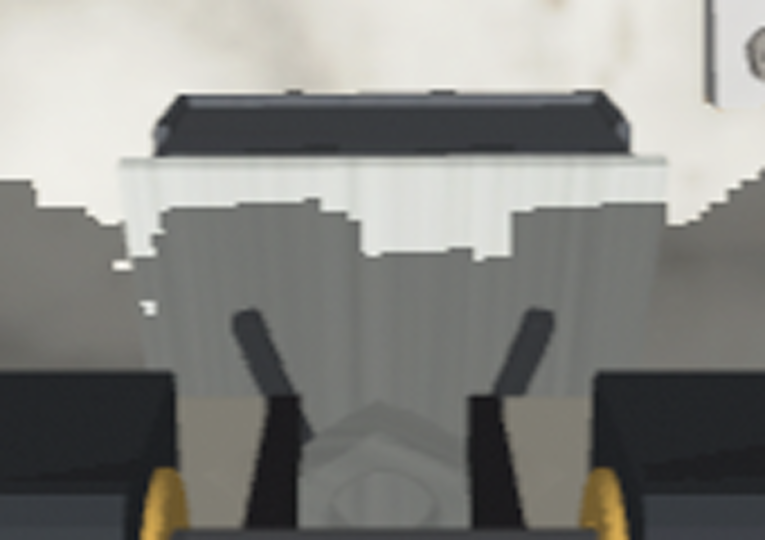

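Run:
```python
from h import *
w=snap("wrist"); f=lambda x,y,z:ray(w,230+x/4.5,190+y/4.5,z)
p,R=pose()
for n,a,z in [("edgeL",(121,158),.0676),("edgeR",(666,158),.0676),("railL",(245,312),.061),("railR",(541,312),.061)]:
    X=f(*a,z); print(n,X,R.inv().apply(X-p))
```

```text
edgeL [0.6374 0.1635 0.0676] [ 0.0207 -0.0391  0.0696]
edgeR [0.6438 0.2465 0.0676] [0.0208 0.0441 0.0695]
railL [0.6655 0.1791 0.061 ] [-0.0061 -0.0214  0.0761]
railR [0.6692 0.2267 0.061 ] [-0.006   0.0264  0.0761]
```

Call:
move_arm:
  commands:
    - [1.2, -0.2, 0.1, 2, 0, 0, 0]
    - [1.2, -0.2, 0.1, 4, 0, 0, 0]
    - [1.2, -0.2, 0.1, 5.8, 0, 0, 0]
    - [1.2, -0.2, 0.1, 6.7, 0, 0, 0]
    - [1.2, -0.2, 0.1, 6.8, 0, 0, 0]
    - [1.2, -0.2, 0.1, 6.8, 0, 0, 0]
    - [1.2, -0.2, 0.1, 6.8, 0, 0, 0]
    - [1.2, -0.2, 0.1, 6.8, 0, 0, 0]

```text
clock: 27.55
tool_pos: [0.6638, 0.2021, 0.0701]
orientation: [180.0, 0.0, 175.5]
force: [-0.1, 0.1, -0.6]
opening: 0.0178
```

Call:
move_arm:
  commands:
    - [2.8, 0, 0, 0, 0, 0, 0]
    - [3.2, 0, 0, 0, 0, 0, 0]
    - [3.2, 0, 0, 0, 0, 0, 0]
    - [3.2, 0, 0, 0, 0, 0, 0]
    - [3.2, 0, 0, -2, 0, 0, 0]
    - [3.2, 0, 0, -5, 0, 0, 0]
    - [3.2, 0, 0, -9, 0, 0, 0]
    - [3.2, 0, 0, -12, 0, 0, 0]

```text
clock: 28.55
tool_pos: [0.6639, 0.202, 0.1915]
orientation: [180.0, 0.1, 175.5]
force: [0.4, 0.0, 0.5]
opening: 0.0321
```

Run:
```python
from h import *
show(tgt(.515,-.03,.24,-180),tgt(.515,-.03,.19,-180))
w=snap("wrist"); save("w21",w,(150,130,490,370),2.3)
s=snap("scene"); save("s21",s,(180,140,320,290),4)
```

```text
t 28.55 at [0.6639 0.202  0.1915] [179.9662   0.0713 175.5261] F [0.3658 0.0008 0.4646] open 0.0321
[ 13.029 -24.291  -4.885   0.001   0.001  -0.078]
[ 13.036 -24.294   0.115   0.001   0.001  -0.078]
```

View pics/w21.png

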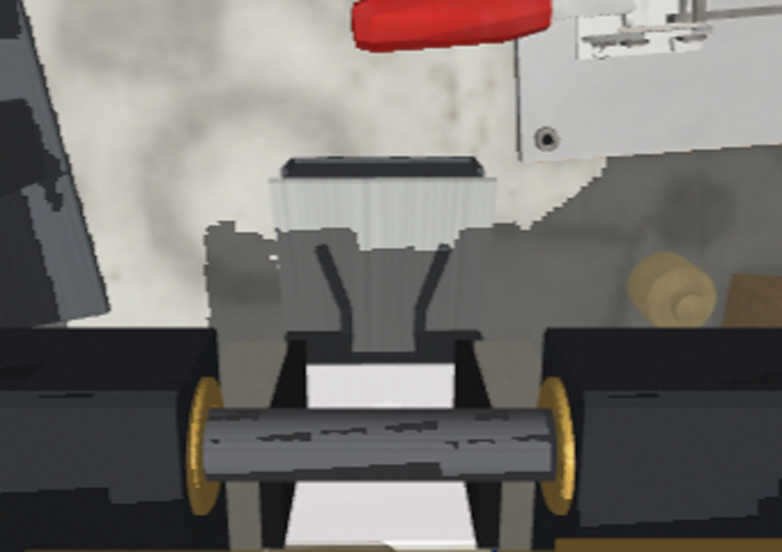

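View pics/s21.png

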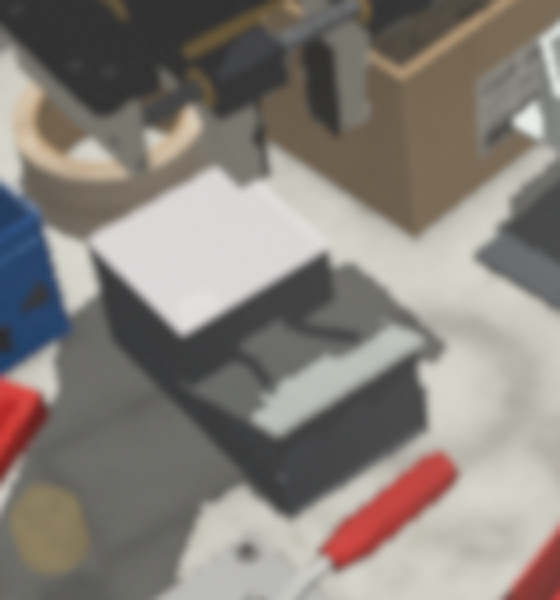

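Call:
move_arm:
  commands:
    - [3.2, 2, -4, 0, 0, 0, -0.02]
    - [3.2, 5, -9, 0, 0, 0, -0.04]
    - [4, 8, -14, 0, 0, 0, -0.06]
    - [5, 11, -19, 0, 0, 0, -0.078]
    - [6, 13, -24, 0.5, 0, 0, -0.078]
    - [7, 13, -24.3, 2, 0, 0, -0.078]
    - [8, 13, -24.3, 4, 0, 0, -0.078]
    - [8.7, 13, -24.3, 4, 0, 0, -0.078]

```text
clock: 29.65
tool_pos: [0.514, -0.0302, 0.1479]
orientation: [-180.0, -0.2, 180.0]
force: [1.1, -0.1, 0.3]
opening: 0.0836
```

Run:
```python
from h import *
show()
w=snap("wrist"); save("w22",w,(220,120,420,280),4)
import pickle; pickle.dump(w,open("w22.pkl","wb"))
```

```text
t 29.65 at [ 0.514  -0.0302  0.1479] [-179.9592   -0.19    179.9716] F [ 1.0968 -0.0711  0.2914] open 0.0836
```

View pics/w22.png

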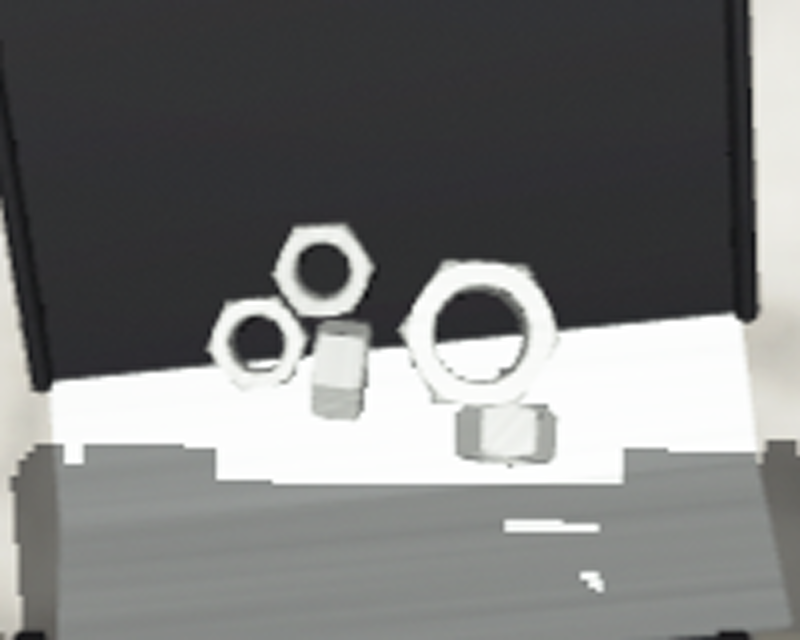

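Run:
```python
from h import *
import pickle
w=pickle.load(open("w22.pkl","rb")); f=lambda x,y,z:ray(w,220+x/4,120+y/4,z)
for n,c,z in [("A",(256,342),.0148),("B",(324,270),.0148),("D",(480,332),.02),("C",(341,370),.02),("E",(506,433),.025),("trayend",(50,382),.004),("trayend",(740,314),.004)]: print(n,f(*c,z))
show(tgt(.468,.0117,.03,-180),tgt(.468,.0117,.0148,-180))
```

```text
A [ 0.4896 -0.0568  0.0148]
B [ 0.4741 -0.0419  0.0148]
D [ 0.4867 -0.0086  0.02  ]
C [ 0.4948 -0.0383  0.02  ]
E [ 0.5076 -0.003   0.025 ]
trayend [ 0.5004 -0.1049  0.004 ]
trayend [0.485  0.0507 0.004 ]
t 29.7 at [ 0.5148 -0.03    0.1489] [-179.963    -0.0963 -179.9973] F [0.8744 0.4684 0.8451] open 0.0851
[ 4.66   4.182 11.897 -0.001 -0.002  0.   ]
[ 4.657  4.183 13.417 -0.001 -0.002  0.   ]
```

Call:
move_arm:
  commands:
    - [8.7, 4.6, 4.2, 1, 0, 0, 0]
    - [8.7, 4.7, 4.2, 5, 0, 0, 0]
    - [8.7, 4.7, 4.2, 9, 0, 0, 0]
    - [8.7, 4.7, 4.2, 11.5, 0, 0, 0]
    - [8.7, 4.7, 4.2, 12.5, 0, 0, 0]
    - [8.7, 4.7, 4.2, 13, 0, 0, 0]
    - [8.7, 4.7, 4.2, 13.3, 0, 0, 0]
    - [8.7, 4.7, 4.2, 13.3, 0, 0, 0]

```text
clock: 30.7
tool_pos: [0.4684, 0.012, 0.0171]
orientation: [180.0, 0.1, 180.0]
force: [0.5, 0.7, -0.5]
opening: 0.087
```

Run:
```python
from h import *
show()
w=snap("wrist"); save("w23",w,(160,180,420,380),3)
```

```text
t 30.7 at [0.4684 0.012  0.0171] [179.9784   0.0525 179.9853] F [ 0.5292  0.6665 -0.4533] open 0.087
```

View pics/w23.png

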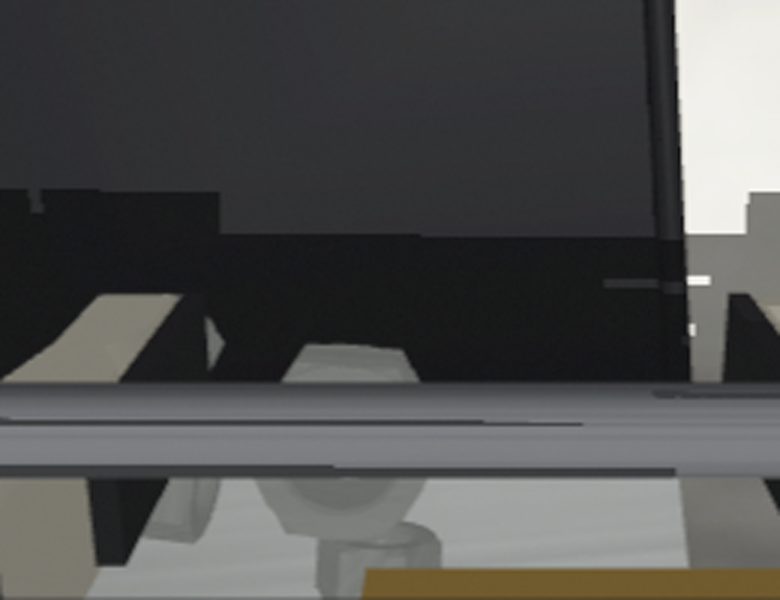

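Call:
move_arm:
  commands:
    - [8.7, 0, 0, 0.1, 0, 0, 0]
    - [8.7, 0, 0, 0.2, 0, 0, 0]
    - [8.7, 0, 0, 0.3, 0, 0, 0]
    - [8.7, 0, 0, 0.4, 0, 0, 0]
    - [8.7, 0, 0, 0.4, 0, 0, 0]
    - [8.7, 0, 0, 0.4, 0, 0, 0]
    - [8.7, 0, 0, 0.4, 0, 0, 0]
    - [8.7, 0, 0, 0.4, 0, 0, 0]

```text
clock: 31.75
tool_pos: [0.4684, 0.0119, 0.0144]
orientation: [-180.0, 0.1, -180.0]
force: [-8.5, 3.4, 28.1]
opening: 0.0866
```

Call:
move_arm:
  commands:
    - [8.7, 0, 0, -0.05, 0, 0, 0]
    - [8.7, 0, 0, -0.1, 0, 0, 0]
    - [8.7, 0, 0, -0.1, 0, 0, 0]
    - [8.7, 0, 0, -0.1, 0, 0, 0]
    - [8.7, 0, 0, -0.1, 0, 0, 0]
    - [8.7, 0, 0, -0.1, 0, 0, 0]
    - [8.7, 0, 0, -0.1, 0, 0, 0]
    - [8.7, 0, 0, -0.1, 0, 0, 0]

```text
clock: 32.75
tool_pos: [0.4683, 0.0119, 0.0147]
orientation: [-180.0, 0.0, -180.0]
force: [-4.4, 2.2, 16.0]
opening: 0.0871
```

Call:
move_arm:
  commands:
    - [8.7, 0.2, 0, -0.05, 0, 0, 0]
    - [8.7, 0.7, 0, -0.05, 0, 0, 0]
    - [8.7, 1.2, 0, -0.05, 0, 0, 0]
    - [8.7, 1.8, 0, -0.05, 0, 0, 0]
    - [8.7, 2.4, 0, -0.05, 0, 0, 0]
    - [8.7, 3, 0, -0.05, 0, 0, 0]
    - [8.7, 3.5, 0, -0.05, 0, 0, 0]
    - [8.7, 3.5, 0, -0.05, 0, 0, 0]

```text
clock: 33.75
tool_pos: [0.434, 0.0123, 0.0149]
orientation: [180.0, 0.1, -179.9]
force: [2.1, -0.7, 8.4]
opening: 0.0873
```

Run:
```python
from h import *
show()
d=snap("side"); save("d24",d,(220,280,380,400),4.5)
```

```text
t 33.75 at [0.434  0.0123 0.0149] [ 179.9615    0.1421 -179.9471] F [ 2.0786 -0.672   8.3722] open 0.0873
```

View pics/d24.png

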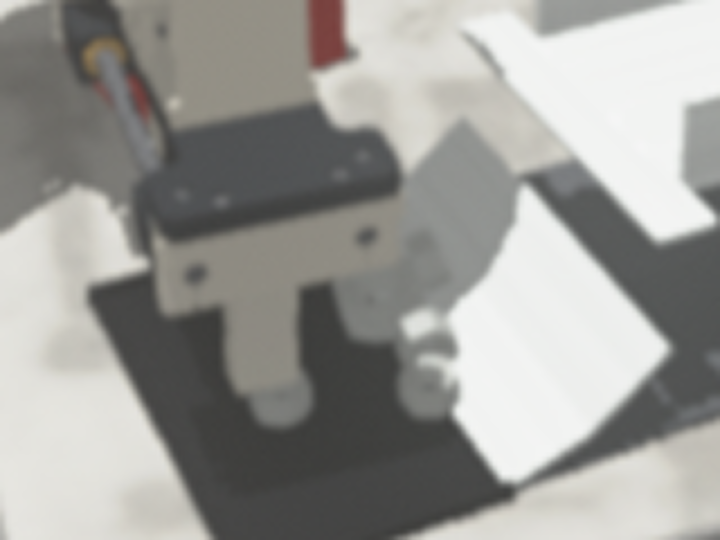

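Call:
move_arm:
  commands:
    - [8.7, 0, 0, -1.5, 0, 0, 0]
    - [8.7, 0, 0, -3, 0, 0, 0]
    - [8.7, -2.5, -0.9, -3, 0, 0, 0]
    - [8.7, -4.9, -1.9, -3, 0, 0, 0]
    - [8.7, -4.9, -1.9, -2, 0, 0, 0]
    - [8.7, -4.9, -1.9, -0.8, 0, 0, 0]
    - [8.7, -4.9, -1.9, -0.3, 0, 0, 0]
    - [8.7, -4.9, -1.9, -0.1, 0, 0, 0]

```text
clock: 34.8
tool_pos: [0.4808, -0.0073, 0.0149]
orientation: [-179.9, -0.1, -180.0]
force: [-6.2, 2.2, 17.5]
opening: 0.0866
```

Call:
move_arm:
  commands:
    - [8.7, 0.3, -0.1, -0.04, 0, 0, 0]
    - [8.7, 0.8, -0.5, -0.04, 0, 0, 0]
    - [8.7, 1.3, -0.8, -0.04, 0, 0, 0]
    - [8.7, 1.8, -1.2, -0.04, 0, 0, 0]
    - [8.7, 2.3, -1.6, -0.04, 0, 0, 0]
    - [8.7, 2.8, -2, -0.04, 0, 0, 0]
    - [8.7, 3.2, -2.2, -0.04, 0, 0, 0]
    - [8.7, 3.2, -2.2, -0.04, 0, 0, 0]

```text
clock: 35.8
tool_pos: [0.4497, -0.0293, 0.0155]
orientation: [-180.0, -0.0, 180.0]
force: [-0.0, 0.8, -0.1]
opening: 0.0873
```

Run:
```python
from h import *
show(tgt(.5,-.03,.16,-180))
d=snap("side"); save("d25",d,(220,280,380,400),4.5)
```

```text
t 35.8 at [ 0.4497 -0.0293  0.0155] [-180.       -0.0043  179.9755] F [-0.0328  0.764  -0.0776] open 0.0873
[ -5.031  -0.066 -14.454  -0.     -0.     -0.   ]
```

View pics/d25.png

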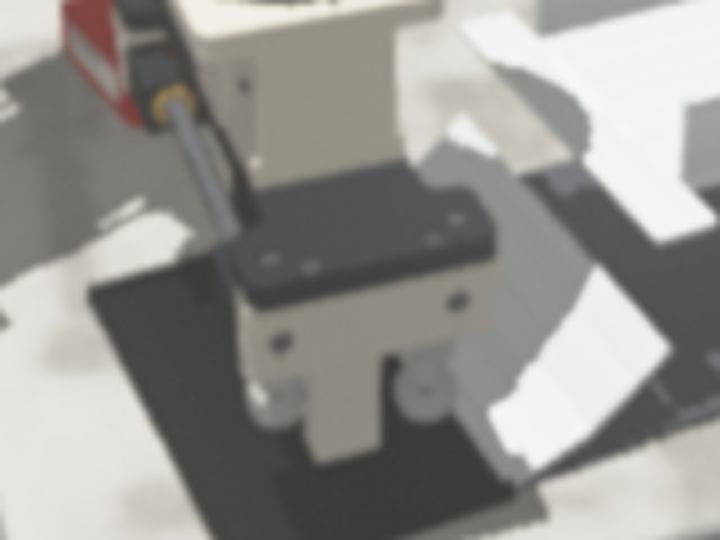

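Call:
move_arm:
  commands:
    - [8.7, 0, 0, -3, 0, 0, 0]
    - [8.7, -1, 0, -6, 0, 0, 0]
    - [8.7, -3, 0, -9, 0, 0, 0]
    - [8.7, -5, 0, -12, 0, 0, 0]
    - [8.7, -6, 0, -14, 0, 0, 0]
    - [8.7, -6, 0, -14, 0, 0, 0]
    - [8.7, -6, 0, -14, 0, 0, 0]
    - [8.7, -6, 0, -14, 0, 0, 0]

```text
clock: 36.85
tool_pos: [0.5091, -0.0293, 0.1545]
orientation: [-180.0, -0.1, 180.0]
force: [0.3, 0.4, -0.5]
opening: 0.0872
```

Run:
```python
from h import *
show()
w=snap("wrist"); save("w26",w,(220,120,420,280),4)
import pickle; pickle.dump(w,open("w26.pkl","wb"))
```

```text
t 36.85 at [ 0.5091 -0.0293  0.1545] [-179.9809   -0.0971  179.99  ] F [ 0.2515  0.3961 -0.4668] open 0.0872
```

View pics/w26.png

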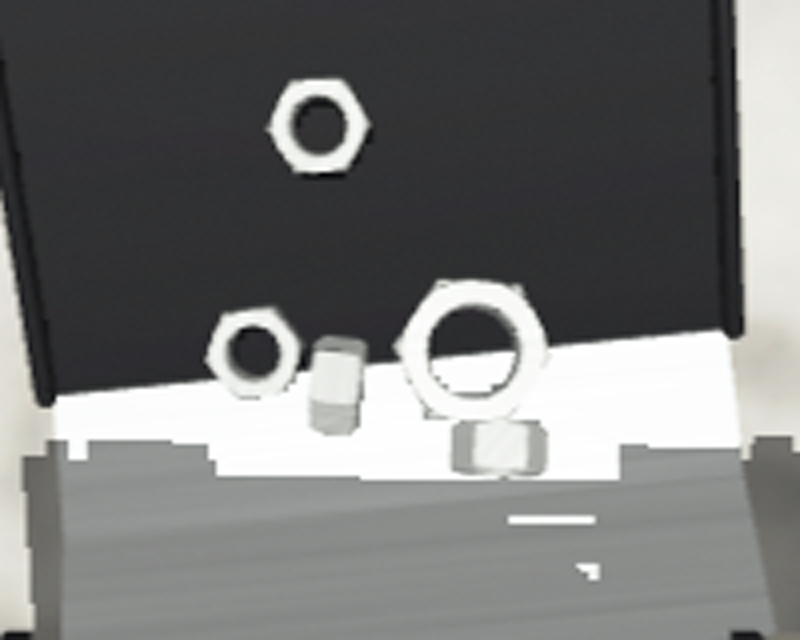

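Run:
```python
from h import *
import pickle
w=pickle.load(open("w26.pkl","rb")); f=lambda x,y,z:ray(w,220+x/4,120+y/4,z)
for n,c,z in [("A",(254,351),.0148),("B",(319,125),.0148),("D",(473,348),.02),("C",(338,385),.02),("E",(498,447),.025)]: print(n,f(*c,z))
a,b=f(267,127,.0148),f(370,123,.0148); print(np.degrees(np.arctan2(*(b-a)[1::-1])),np.linalg.norm(b-a))
B=f(319,125,.0148)
show(tgt(B[0],B[1],.04,-150),tgt(B[0],B[1],.008,-150))
```

```text
A [ 0.4879 -0.0569  0.0148]
B [ 0.4394 -0.0419  0.0148]
D [ 0.4864 -0.0086  0.02  ]
C [ 0.4946 -0.0381  0.02  ]
E [ 0.5075 -0.0031  0.025 ]
92.1259627728772 0.02198318787011867
t 36.9 at [ 0.5092 -0.0293  0.1546] [-179.9796   -0.0861  179.9923] F [ 0.3282 -0.0266 -0.5009] open 0.087
[ 6.965 -1.26  11.474  0.    -0.002 -0.524]
[ 6.961 -1.259 14.674  0.    -0.002 -0.524]
```

Call:
move_arm:
  commands:
    - [6, 2, -0.3, 1, 0, 0, -0.15]
    - [4, 4, -0.7, 4, 0, 0, -0.3]
    - [3, 6, -1.1, 7, 0, 0, -0.45]
    - [3, 7, -1.26, 10, 0, 0, -0.558]
    - [3, 7, -1.26, 12.5, 0, 0, -0.558]
    - [3, 7, -1.26, 14, 0, 0, -0.558]
    - [3, 7, -1.26, 14.65, 0, 0, -0.558]
    - [3, 7, -1.26, 14.65, 0, 0, -0.558]

```text
clock: 37.9
tool_pos: [0.4397, -0.0418, 0.0087]
orientation: [180.0, -0.1, -148.0]
force: [-0.0, -0.2, 0.6]
opening: 0.0303
```

Call:
move_arm:
  commands:
    - [3, 0, 0, 0, 0, 0, 0]
    - [1.2, 0, 0, 0, 0, 0, 0]
    - [1.2, 0, 0, 0, 0, 0, 0]
    - [1.2, 0, 0, 0, 0, 0, 0]
    - [1.2, 0, 0, 0, 0, 0, 0]
    - [1.2, 0, 0, -2, 0, 0, 0]
    - [1.2, 0, 0, -6, 0, 0, 0]
    - [1.2, 0, 0, -11, 0, 0, 0]

```text
clock: 38.9
tool_pos: [0.439, -0.042, 0.1194]
orientation: [180.0, -0.1, -148.0]
force: [0.8, -0.0, -0.5]
opening: 0.0182
```

```bash
cat >> h.py <<'E'
def rel_pose(z,dx=0,yaw=-184.5): return tgt(.6638+dx,.2023,z,yaw)
E
python3 - <<'E'
from h import *
show(tgt(.55,.1,.17,-165),rel_pose(.12),rel_pose(.070))
E
```

```text
t 38.9 at [ 0.439  -0.042   0.1194] [ 179.9599   -0.1402 -148.0466] F [ 0.7775 -0.001  -0.4596] open 0.0182
[-16.92    6.181  -5.097   0.     -0.003   0.296]
[-32.001   8.835  -0.132  -0.     -0.003   0.636]
[-32.014   8.831   4.868  -0.     -0.003   0.636]
```

Call:
move_arm:
  commands:
    - [1.2, -3, 1, -4, 0, 0, 0.05]
    - [1.2, -8, 2.9, -5, 0, 0, 0.15]
    - [1.2, -13.5, 4.8, -5, 0, 0, 0.25]
    - [1.2, -19, 6, -5, 0, 0, 0.35]
    - [1.2, -24.5, 7.3, -4, 0, 0, 0.45]
    - [1.2, -29, 8.2, -2, 0, 0, 0.55]
    - [1.2, -32, 8.83, 0, 0, 0, 0.636]
    - [1.2, -32, 8.83, 2, 0, 0, 0.636]

```text
clock: 39.9
tool_pos: [0.6656, 0.204, 0.0967]
orientation: [-180.0, -0.1, 175.5]
force: [-0.0, -1.2, -0.1]
opening: 0.0179
```

Run:
```python
from h import *
show(rel_pose(.070))
```

```text
t 39.9 at [0.6656 0.204  0.0967] [-179.9601   -0.0529  175.5019] F [-0.0323 -1.1795 -0.0652] open 0.0179
[ 0.168 -0.179  2.672 -0.001 -0.001  0.   ]
```

Call:
move_arm:
  commands:
    - [1.2, 0.15, -0.15, 1.5, 0, 0, 0]
    - [1.2, 0.15, -0.15, 2.6, 0, 0, 0]
    - [1.2, 0.15, -0.15, 2.65, 0, 0, 0]
    - [1.2, 0.15, -0.15, 2.65, 0, 0, 0]
    - [3.2, 0.15, -0.15, 2.65, 0, 0, 0]
    - [3.2, 0.15, -0.15, 2.65, 0, 0, 0]
    - [3.2, 0.15, -0.15, 2.65, 0, 0, 0]
    - [3.2, 0.15, -0.15, -3, 0, 0, 0]

```text
clock: 40.9
tool_pos: [0.6602, 0.1998, 0.1246]
orientation: [-179.7, -0.5, 175.5]
force: [0.9, 1.5, 1.1]
opening: 0.0321
```

Run:
```python
from h import *
show(tgt(.515,-.03,.16,-180))
w=snap("wrist"); save("w27",w,(150,130,490,370),2.3)
```

```text
t 40.9 at [0.6602 0.1998 0.1246] [-179.7237   -0.4747  175.4764] F [0.8756 1.4802 1.1194] open 0.0321
[ 12.692 -24.071  -3.32   -0.004  -0.008  -0.079]
```

View pics/w27.png

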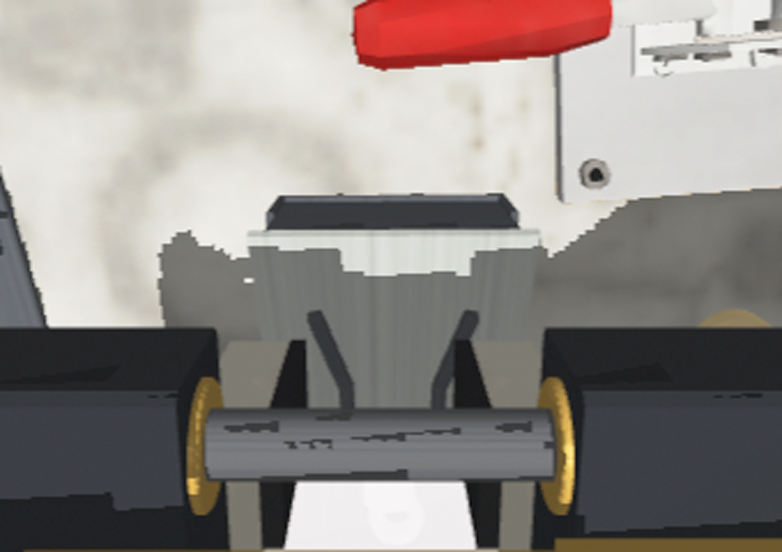

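Run:
```python
from h import *
show(tgt(.4875,-.005,.12,-180),tgt(.4875,-.005,.03,-180))
```

```text
t 40.95 at [0.6657 0.2017 0.1368] [179.916    0.3487 175.5987] F [2.3239 1.5338 9.6093] open 0.0323
[ 16.19  -21.977   1.545   0.001   0.006  -0.077]
[ 16.244 -21.99   10.545   0.001   0.006  -0.077]
```

Call:
move_arm:
  commands:
    - [3.2, 0, 0, -2, 0, 0, 0]
    - [4, 3, -4, -2, 0, 0, -0.03]
    - [5, 6.5, -9, -2, 0, 0, -0.06]
    - [6, 10, -14, -2, 0, 0, -0.078]
    - [7, 13.5, -18.5, -2, 0, 0, -0.078]
    - [8, 16, -22, -1, 0, 0, -0.078]
    - [8.7, 16, -22, 3, 0, 0, -0.078]
    - [8.7, 16, -22, 6, 0, 0, -0.078]

```text
clock: 41.95
tool_pos: [0.4863, -0.0061, 0.0687]
orientation: [180.0, 0.1, 179.9]
force: [0.0, -0.4, 0.7]
opening: 0.0864
```

Run:
```python
from h import *
show(tgt(.4875,-.005,.03,-180),tgt(.4875,-.005,.0150,-180))
```

```text
t 41.95 at [ 0.4863 -0.0061  0.0687] [179.9523   0.1103 179.9419] F [ 0.0007 -0.3629  0.6739] open 0.0864
[-0.108  0.104  3.872  0.001  0.002 -0.001]
[-0.105  0.102  5.372  0.001  0.002 -0.001]
```

Call:
move_arm:
  commands:
    - [8.7, -0.1, 0.1, 2, 0, 0, 0]
    - [8.7, -0.1, 0.1, 4, 0, 0, 0]
    - [8.7, -0.1, 0.1, 5, 0, 0, 0]
    - [8.7, -0.1, 0.1, 5.2, 0, 0, 0]
    - [8.7, -0.1, 0.1, 5.3, 0, 0, 0]
    - [8.7, -0.1, 0.1, 5.35, 0, 0, 0]
    - [8.7, -0.1, 0.1, 5.35, 0, 0, 0]
    - [8.7, -0.1, 0.1, 5.35, 0, 0, 0]

```text
clock: 42.95
tool_pos: [0.4876, -0.0046, 0.0158]
orientation: [180.0, 0.0, 180.0]
force: [0.1, 0.2, 0.3]
opening: 0.0871
```

Call:
move_arm:
  commands:
    - [8.7, 0, 0, 0.05, 0, 0, 0]
    - [8.7, 0, 0, 0.1, 0, 0, 0]
    - [8.7, 0, 0, 0.14, 0, 0, 0]
    - [8.7, 0, 0, 0.16, 0, 0, 0]
    - [8.7, 0, 0, 0.16, 0, 0, 0]
    - [8.7, 0, 0, 0.16, 0, 0, 0]
    - [8.7, 0, 0, 0.16, 0, 0, 0]
    - [8.7, 0, 0, 0.16, 0, 0, 0]

```text
clock: 43.95
tool_pos: [0.488, -0.0045, 0.015]
orientation: [180.0, 0.1, -180.0]
force: [-4.3, 0.8, 13.7]
opening: 0.0867
```

Call:
move_arm:
  commands:
    - [8.7, 0.4, -0.1, 0.01, 0, 0, 0]
    - [8.7, 0.9, -0.3, 0.01, 0, 0, 0]
    - [8.7, 1.4, -0.5, 0.01, 0, 0, 0]
    - [8.7, 1.9, -0.7, 0.01, 0, 0, 0]
    - [8.7, 2.5, -0.9, 0.01, 0, 0, 0]
    - [8.7, 3.1, -1, 0, 0, 0, 0]
    - [8.7, 3.5, -1, 0, 0, 0, 0]
    - [8.7, 3.5, -1, 0, 0, 0, 0]

```text
clock: 44.95
tool_pos: [0.4541, -0.0141, 0.0149]
orientation: [180.0, 0.2, -179.9]
force: [0.4, 0.4, 9.0]
opening: 0.0868
```

Run:
```python
from h import *
show()
d=snap("side"); save("d28",d,(220,280,380,400),4.5)
```

```text
t 44.95 at [ 0.4541 -0.0141  0.0149] [ 179.9618    0.1936 -179.9362] F [0.4418 0.395  9.0247] open 0.0868
```

View pics/d28.png

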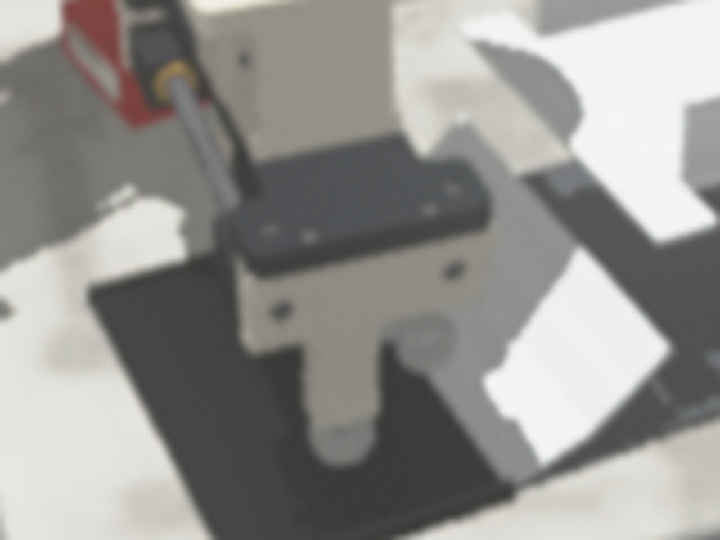

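Call:
move_arm:
  commands:
    - [8.7, 0, 0, -3, 0, 0, 0]
    - [8.7, -1, 0, -6, 0, 0, 0]
    - [8, -3, 0, -9, 0, 0, 0]
    - [7, -5, 0, -12, 0, 0, 0]
    - [6, -6, -0.8, -14, 0, 0, 0]
    - [5, -6, -1.5, -14, 0, 0, 0]
    - [4, -6, -1.5, -14, 0, 0, 0]
    - [4, -6, -1.5, -14, 0, 0, 0]

```text
clock: 46.0
tool_pos: [0.5114, -0.0298, 0.1529]
orientation: [-180.0, -0.1, 180.0]
force: [-0.1, 0.3, -0.3]
opening: 0.0407
```

Run:
```python
from h import *
show()
w=snap("wrist"); save("w29",w,(220,120,420,280),4)
import pickle; pickle.dump(w,open("w29.pkl","wb"))
```

```text
t 46.0 at [ 0.5114 -0.0298  0.1529] [-179.982    -0.0999  179.9701] F [-0.0832  0.2977 -0.3118] open 0.0407
```

View pics/w29.png

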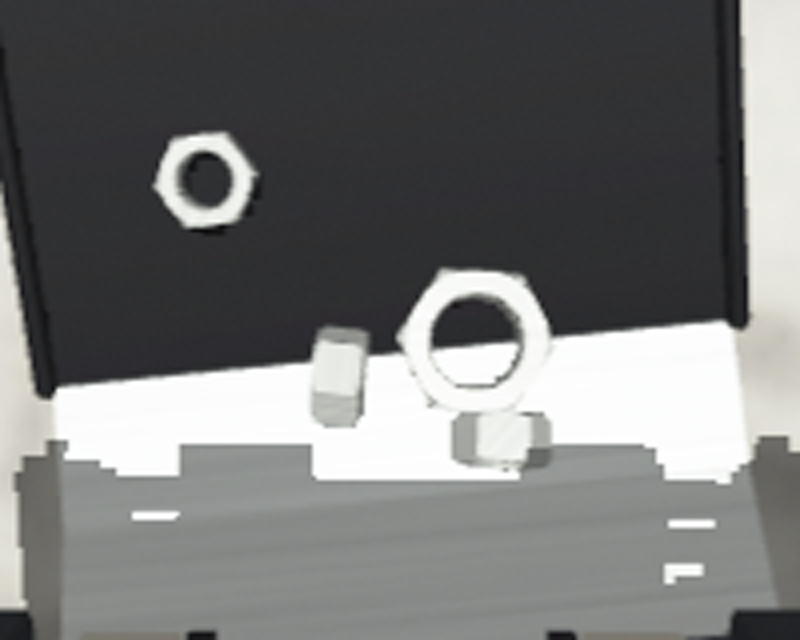

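Run:
```python
from h import *
import pickle
w=pickle.load(open("w29.pkl","rb")); f=lambda x,y,z:ray(w,220+x/4,120+y/4,z)
for n,c,z in [("A",(205,180),.0148),("D",(475,338),.022),("C",(338,376),.02),("E",(502,440),.025)]: print(n,f(*c,z))
a,b=f(155,185,.0148),f(257,176,.0148); print(np.degrees(np.arctan2(*(b-a)[1::-1])),np.linalg.norm(b-a))
B=f(205,180,.0148)
show(tgt(B[0],B[1],.008,-205))
```

```text
A [ 0.4531 -0.0669  0.0148]
D [ 0.4861 -0.0089  0.022 ]
C [ 0.4947 -0.0386  0.02  ]
E [ 0.5079 -0.0029  0.025 ]
94.86967205732196 0.02200118706495285
t 46.05 at [ 0.5116 -0.0297  0.153 ] [-179.9839   -0.0835  179.9863] F [ 0.029   0.1829 -0.5435] open 0.0404
[ 5.831 -3.717 14.513 -0.001 -0.001  0.436]
```

Call:
move_arm:
  commands:
    - [3, 2, -1.2, 1, 0, 0, 0.15]
    - [3, 4, -2.5, 4, 0, 0, 0.3]
    - [3, 5.85, -3.7, 7.5, 0, 0, 0.436]
    - [3, 5.85, -3.7, 11, 0, 0, 0.436]
    - [3, 5.85, -3.7, 13.5, 0, 0, 0.436]
    - [3, 5.85, -3.7, 14.4, 0, 0, 0.436]
    - [3, 5.85, -3.7, 14.5, 0, 0, 0.436]
    - [3, 5.85, -3.7, 14.5, 0, 0, 0.436]

```text
clock: 47.05
tool_pos: [0.4545, -0.0664, 0.0095]
orientation: [180.0, 0.1, 155.0]
force: [0.1, 0.1, 0.6]
opening: 0.0302
```

Call:
move_arm:
  commands:
    - [1.2, 0, 0, 0, 0, 0, 0]
    - [1.2, 0, 0, 0, 0, 0, 0]
    - [1.2, 0, 0, 0, 0, 0, 0]
    - [1.2, 0, 0, 0, 0, 0, 0]
    - [1.2, 0, 0, -2, 0, 0, 0]
    - [1.2, 0, 0, -6, 0, 0, 0]
    - [1.2, 0, 0, -11, 0, 0, 0]
    - [1.2, 0, 0, -15, 0, 0, 0]

```text
clock: 48.05
tool_pos: [0.454, -0.0667, 0.1609]
orientation: [180.0, 0.1, 155.0]
force: [1.2, -0.0, -0.2]
opening: 0.0183
```

Run:
```python
from h import *
show(rel_pose(.12))
```

```text
t 48.05 at [ 0.454  -0.0667  0.1609] [179.9535   0.0608 155.0109] F [ 1.1826 -0.0117 -0.2024] open 0.0183
[-7.65  33.24   4.125  0.001  0.001 -0.358]
```

Call:
move_arm:
  commands:
    - [1.2, -1, 4, 0, 0, 0, -0.05]
    - [1.2, -2, 9, 0, 0, 0, -0.1]
    - [1.2, -3.3, 14.5, 0, 0, 0, -0.16]
    - [1.2, -4.6, 20, 0, 0, 0, -0.22]
    - [1.2, -6, 25.5, 1, 0, 0, -0.28]
    - [1.2, -7.2, 30.5, 2.5, 0, 0, -0.34]
    - [1.2, -7.65, 33.2, 4.1, 0, 0, -0.358]
    - [1.2, -7.65, 33.2, 6.5, 0, 0, -0.358]

```text
clock: 49.05
tool_pos: [0.6646, 0.2039, 0.0927]
orientation: [180.0, 0.0, 175.6]
force: [-0.2, -0.8, 0.1]
opening: 0.0181
```

Run:
```python
from h import *
show(rel_pose(.070))
```

```text
t 49.05 at [0.6646 0.2039 0.0927] [179.9907   0.0274 175.6218] F [-0.24   -0.8395  0.1432] open 0.0181
[ 0.069 -0.165  2.273  0.     0.     0.002]
```

Call:
move_arm:
  commands:
    - [1.2, 0.07, -0.12, 1.2, 0, 0, 0]
    - [1.2, 0.07, -0.12, 2.2, 0, 0, 0]
    - [1.2, 0.07, -0.12, 2.25, 0, 0, 0]
    - [1.2, 0.07, -0.12, 2.25, 0, 0, 0]
    - [3.2, 0.07, -0.12, 2.25, 0, 0, 0]
    - [3.2, 0.07, -0.12, 2.25, 0, 0, 0]
    - [3.2, 0.07, -0.12, 1.5, 0, 0, 0]
    - [3.2, 0.07, -0.12, -2, 0, 0, 0]

```text
clock: 50.05
tool_pos: [0.6614, 0.2001, 0.1124]
orientation: [-179.9, -0.2, 175.5]
force: [-0.0, 0.7, 0.5]
opening: 0.0317
```

Run:
```python
from h import *
show(tgt(.478,-.0089,.10,-180))
w=snap("wrist"); save("w30",w,(150,130,490,370),2.3)
```

```text
t 50.05 at [0.6614 0.2001 0.1124] [-179.8651   -0.2184  175.5045] F [-0.0035  0.7123  0.4532] open 0.0317
[ 16.636 -22.272   1.357  -0.002  -0.004  -0.078]
```

View pics/w30.png

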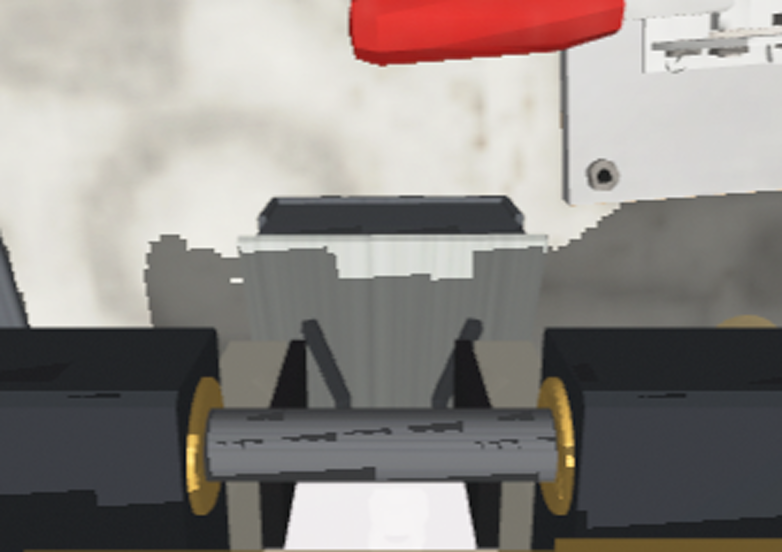

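Call:
move_arm:
  commands:
    - [3, 0, 0, -2, 0, 0, 0]
    - [2, 3, -4, -3.5, 0, 0, -0.03]
    - [0.5, 6.5, -9, -3.5, 0, 0, -0.06]
    - [0, 10, -14, -3.5, 0, 0, -0.078]
    - [0, 13.5, -18.5, -3.5, 0, 0, -0.078]
    - [0, 16, -21.8, -2, 0, 0, -0.078]
    - [0, 16.2, -22, 1.5, 0, 0, -0.078]
    - [0, 16.2, -22, 5, 0, 0, -0.078]

```text
clock: 51.1
tool_pos: [0.4846, -0.0061, 0.0645]
orientation: [179.9, 0.2, 180.0]
force: [0.1, 0.4, -0.2]
opening: -0.0002
```

Run:
```python
from h import *
show(tgt(.482,-.006,.028,-180))
```

```text
t 51.1 at [ 0.4846 -0.0061  0.0645] [179.9298   0.1964 179.9567] F [ 0.1324  0.3757 -0.1802] open -0.0002
[ 0.27   0.008  3.649  0.001  0.003 -0.001]
```

Call:
move_arm:
  commands:
    - [0, 0.2, 0, 2, 0, 0, 0]
    - [0, 0.25, 0, 3.2, 0, 0, 0]
    - [0, 0.25, 0, 3.6, 0, 0, 0]
    - [0, 0.25, 0, 3.75, 0, 0, 0]
    - [0, 0.25, 0, 3.8, 0, 0, 0]
    - [0, 0.25, 0, 3.8, 0, 0, 0]
    - [0, 0.25, 0, 3.8, 0, 0, 0]
    - [0, 0.25, 0, 3.8, 0, 0, 0]

```text
clock: 52.1
tool_pos: [0.4816, -0.0058, 0.026]
orientation: [180.0, 0.0, 180.0]
force: [0.5, -0.5, 1.0]
opening: 0.0006
```

Call:
move_arm:
  commands:
    - [0, 0, 0, 0.08, 0, 0, 0]
    - [0, 0, 0, 0.16, 0, 0, 0]
    - [0, 0, 0, 0.22, 0, 0, 0]
    - [0, 0, 0, 0.22, 0, 0, 0]
    - [0, 0, 0, 0.22, 0, 0, 0]
    - [0, 0, 0, 0.22, 0, 0, 0]
    - [0, 0, 0, 0.22, 0, 0, 0]
    - [0, 0, 0, 0.22, 0, 0, 0]

```text
clock: 53.1
tool_pos: [0.4815, -0.0059, 0.0236]
orientation: [180.0, -0.0, 180.0]
force: [0.6, -0.4, 0.2]
opening: 0.0004
```

Call:
move_arm:
  commands:
    - [0, 0, 0, 0.08, 0, 0, 0]
    - [0, 0, 0, 0.14, 0, 0, 0]
    - [0, 0, 0, 0.2, 0, 0, 0]
    - [0, 0, 0, 0.25, 0, 0, 0]
    - [0, 0, 0, 0.25, 0, 0, 0]
    - [0, 0, 0, 0.25, 0, 0, 0]
    - [0, 0, 0, 0.25, 0, 0, 0]
    - [0, 0, 0, 0.25, 0, 0, 0]

```text
clock: 54.1
tool_pos: [0.482, -0.0059, 0.0225]
orientation: [-180.0, 0.1, -180.0]
force: [-4.9, 0.4, 18.6]
opening: 0.0007
```

Contact at 18 N; drag it off the slide foot.

Call:
move_arm:
  commands:
    - [0, 0.4, 0, 0.0, 0, 0, 0]
    - [0, 0.9, 0, 0.05, 0, 0, 0]
    - [0, 1.4, 0, 0.1, 0, 0, 0]
    - [0, 1.9, 0, 0.1, 0, 0, 0]
    - [0, 2.4, 0, 0.1, 0, 0, 0]
    - [0, 2.9, 0, 0.1, 0, 0, 0]
    - [0, 3.4, 0, 0.1, 0, 0, 0]
    - [0, 3.8, 0, 0.1, 0, 0, 0]

```text
clock: 55.1
tool_pos: [0.4435, -0.0058, 0.0203]
orientation: [180.0, 0.0, -180.0]
force: [2.5, -0.6, 4.5]
opening: 0.0005
```

Run:
```python
from h import *
show()
d=snap("side"); save("d31",d,(220,280,380,400),4.5)
```

```text
t 55.1 at [ 0.4435 -0.0058  0.0203] [ 179.9912    0.031  -179.9996] F [ 2.5388 -0.6223  4.4998] open 0.0005
```

View pics/d31.png

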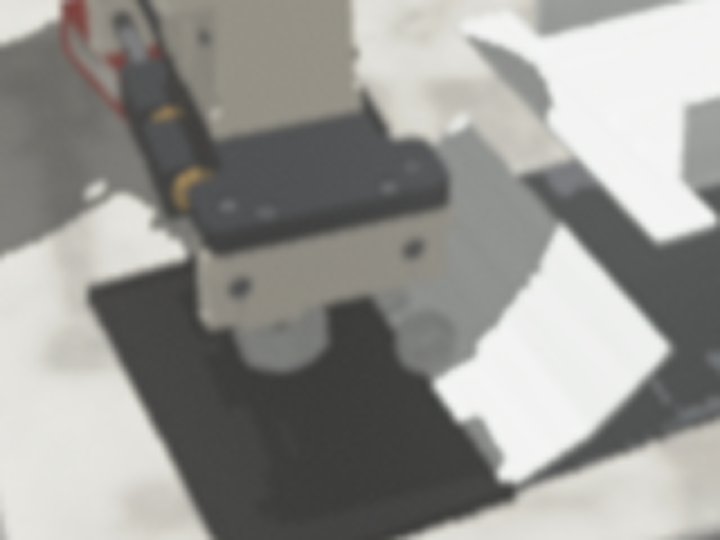

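Big nut dragged clear. Lift and look.

Call:
move_arm:
  commands:
    - [0, 0, 0, -3, 0, 0, 0]
    - [0, -1, 0, -6, 0, 0, 0]
    - [1, -3, 0, -9, 0, 0, 0]
    - [2, -5, -1, -12, 0, 0, 0]
    - [3, -6.5, -2, -13.5, 0, 0, 0]
    - [4.5, -6.8, -2, -13.5, 0, 0, 0]
    - [4.5, -6.8, -2, -13.5, 0, 0, 0]
    - [4.5, -6.8, -2, -13.5, 0, 0, 0]

```text
clock: 56.15
tool_pos: [0.5102, -0.0258, 0.154]
orientation: [-180.0, -0.1, 180.0]
force: [-0.3, 0.3, 0.4]
opening: 0.0446
```

Run:
```python
from h import *
show()
w=snap("wrist"); save("w32",w,(220,120,420,280),4)
import pickle; pickle.dump(w,open("w32.pkl","wb"))
```

```text
t 56.15 at [ 0.5102 -0.0258  0.154 ] [-179.9793   -0.1359  179.9884] F [-0.2855  0.2585  0.3819] open 0.0446
```

View pics/w32.png

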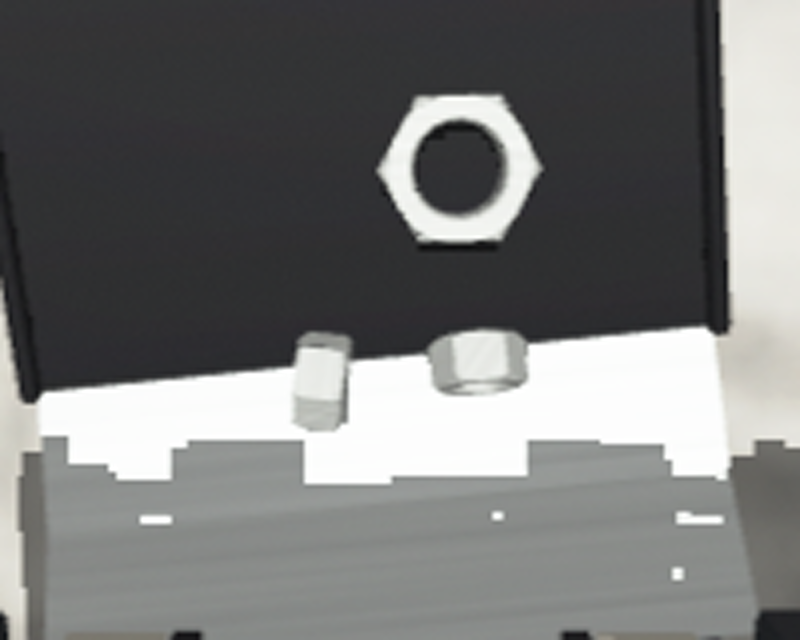

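Run:
```python
from h import *
import pickle
w=pickle.load(open("w32.pkl","rb")); f=lambda x,y,z:ray(w,220+x/4,120+y/4,z)
print("D",f(460,169,.02),"C top",f(323,372,.025),f(321,381,.016),"E",f(478,355,.025),f(478,362,.016))
a,b=f(378,169,.02),f(543,169,.02); print(np.degrees(np.arctan2(*(b-a)[1::-1])),np.linalg.norm(b-a))
C=f(321,381,.02)
show(tgt(C[0]-.004,C[1],.05,-180),tgt(C[0]-.004,C[1],.012,-180))
```

```text
D [ 0.4493 -0.0086  0.02  ] C top [ 0.4918 -0.0377  0.025 ] [ 0.4954 -0.0386  0.016 ] E [ 0.4881 -0.0044  0.025 ] [ 0.4911 -0.0037  0.016 ]
89.9853825536871 0.03478611828228578
t 56.2 at [ 0.5104 -0.0258  0.1543] [-179.9815   -0.1073 -179.9979] F [-0.2931 -0.1486 -0.7611] open 0.045
[ 1.958 -1.261 10.431 -0.    -0.002  0.   ]
[ 1.951 -1.26  14.231 -0.    -0.002  0.   ]
```

Call:
move_arm:
  commands:
    - [3, 0, 1, 1, 0, 0, 0]
    - [1, 0, 2, 4, 0, 0, 0]
    - [0, 0.2, 3, 7, 0, 0, 0]
    - [0, 0.2, 3, 10, 0, 0, 0]
    - [0, 0.2, 3, 12, 0, 0, 0]
    - [0, 0.2, 3, 13, 0, 0, 0]
    - [0, 0.2, 3, 13.2, 0, 0, 0]
    - [0, 0.2, 3, 13.2, 0, 0, 0]

```text
clock: 57.2
tool_pos: [0.5099, 0.0044, 0.0235]
orientation: [180.0, 0.0, 180.0]
force: [0.1, 0.2, -0.3]
opening: 0.0006
```

Call:
move_arm:
  commands:
    - [0, 0.3, 0, 0.12, 0, 0, 0]
    - [0, 0.7, 0, 0.15, 0, 0, 0]
    - [0, 1.1, 0, 0.15, 0, 0, 0]
    - [0, 1.5, 0, 0.15, 0, 0, 0]
    - [0, 1.9, 0, 0.15, 0, 0, 0]
    - [0, 2.3, 0, 0.15, 0, 0, 0]
    - [0, 2.7, 0, 0.15, 0, 0, 0]
    - [0, 3, 0, 0.15, 0, 0, 0]

```text
clock: 58.2
tool_pos: [0.4793, 0.0041, 0.0217]
orientation: [180.0, 0.0, 180.0]
force: [-0.4, 0.0, 0.4]
opening: 0.0006
```

Call:
move_arm:
  commands:
    - [0, 3, 0, -3, 0, 0, 0]
    - [1, 2, -1, -7, 0, 0, 0]
    - [2, 0, -2, -10, 0, 0, 0]
    - [3, 0, -3, -13, 0, 0, 0]
    - [4.5, 0, -3, -13, 0, 0, 0]
    - [4.5, 0, -3, -13, 0, 0, 0]
    - [4.5, 0, -3, -13, 0, 0, 0]
    - [4.5, 0, -3, -13, 0, 0, 0]

```text
clock: 59.2
tool_pos: [0.4791, -0.0258, 0.1509]
orientation: [-180.0, -0.1, -180.0]
force: [-0.8, -0.2, 0.6]
opening: 0.0448
```

Run:
```python
from h import *
show()
w=snap("wrist"); save("w33",w,(220,120,420,280),4)
import pickle; pickle.dump(w,open("w33.pkl","wb"))
```

```text
t 59.2 at [ 0.4791 -0.0258  0.1509] [-179.9752   -0.0824 -179.9935] F [-0.7694 -0.2464  0.5613] open 0.0448
```

View pics/w33.png

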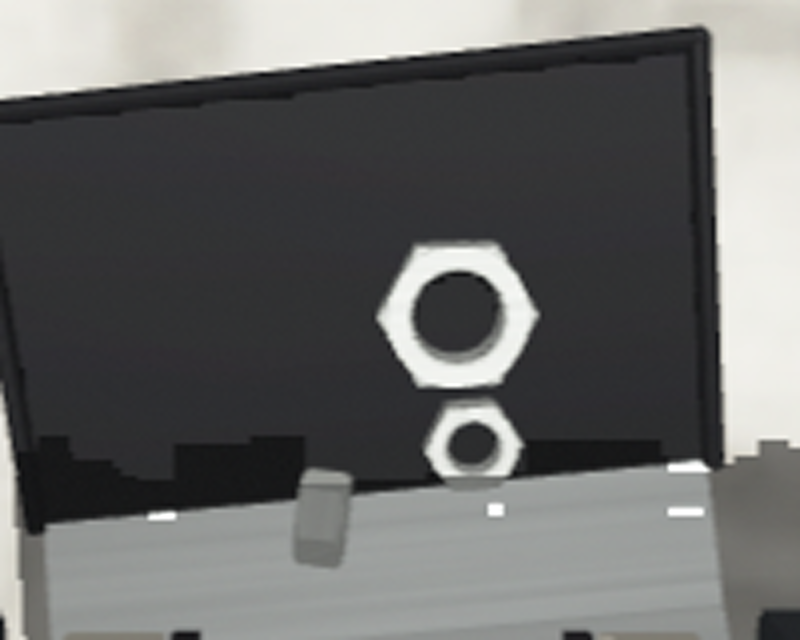

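Run:
```python
from h import *
import pickle
w=pickle.load(open("w33.pkl","rb")); f=lambda x,y,z:ray(w,220+x/4,120+y/4,z)
D=f(459,314,.02); print("D",D,"E",f(474,447,.0148),"C",f(321,520,.018))
show(tgt(D[0],D[1],.009,-210))
```

```text
D [ 0.4486 -0.0085  0.02  ] E [ 0.4791 -0.0044  0.0148] C [ 0.4952 -0.0387  0.018 ]
t 59.25 at [ 0.4792 -0.0258  0.151 ] [-179.978    -0.0674 -179.9939] F [-0.0497 -0.4837  1.0308] open 0.0448
[ 3.046  1.734 14.206 -0.001 -0.001  0.524]
```

Call:
move_arm:
  commands:
    - [4.2, 1, 0.6, 1, 0, 0, 0.17]
    - [4.2, 2, 1.2, 4, 0, 0, 0.34]
    - [4.2, 3.05, 1.75, 7.5, 0, 0, 0.524]
    - [4.2, 3.05, 1.75, 11, 0, 0, 0.524]
    - [4.2, 3.05, 1.75, 13.2, 0, 0, 0.524]
    - [4.2, 3.05, 1.75, 14.1, 0, 0, 0.524]
    - [4.2, 3.05, 1.75, 14.2, 0, 0, 0.524]
    - [4.2, 3.05, 1.75, 14.2, 0, 0, 0.524]

```text
clock: 60.25
tool_pos: [0.4496, -0.0082, 0.0103]
orientation: [180.0, 0.0, 150.0]
force: [-0.8, 0.3, 0.4]
opening: 0.0422
```

Call:
move_arm:
  commands:
    - [2, 0, 0, 0, 0, 0, 0]
    - [2, 0, 0, 0, 0, 0, 0]
    - [2, 0, 0, 0, 0, 0, 0]
    - [2, 0, 0, 0, 0, 0, 0]
    - [2, 0, 0, -2, 0, 0, 0]
    - [2, 0, 0, -6, 0, 0, 0]
    - [2, 0, 0, -11, 0, 0, 0]
    - [2, 0, 0, -15, 0, 0, 0]

```text
clock: 61.25
tool_pos: [0.449, -0.0084, 0.1616]
orientation: [179.9, 0.0, 150.0]
force: [1.5, 1.3, -2.4]
opening: 0.0297
```

Run:
```python
from h import *
show(rel_pose(.12))
```

```text
t 61.25 at [ 0.449  -0.0084  0.1616] [179.9418   0.0429 149.9625] F [ 1.5399  1.2934 -2.4293] open 0.0297
[-8.042 28.984  4.198  0.001  0.001 -0.446]
```

Call:
move_arm:
  commands:
    - [2, -1, 4, 0, 0, 0, -0.06]
    - [2, -2.5, 9, 0, 0, 0, -0.13]
    - [2, -4, 14, 0, 0, 0, -0.2]
    - [2, -5.3, 19, 0, 0, 0, -0.28]
    - [2, -6.6, 24, 1, 0, 0, -0.36]
    - [2, -7.8, 28, 2.5, 0, 0, -0.446]
    - [2, -8.05, 29, 4, 0, 0, -0.446]
    - [2, -8.05, 29, 6.3, 0, 0, -0.446]

```text
clock: 62.25
tool_pos: [0.6641, 0.2029, 0.0956]
orientation: [-180.0, -0.0, 175.5]
force: [0.1, -0.6, -0.5]
opening: 0.0295
```

Run:
```python
from h import *
show(rel_pose(.073))
w=snap("wrist"); save("w34",w,(150,130,490,370),2.3)
```

```text
t 62.25 at [0.6641 0.2029 0.0956] [-179.9985   -0.009   175.4864] F [ 0.1413 -0.5772 -0.5259] open 0.0295
[ 0.021 -0.057  2.26  -0.    -0.    -0.   ]
```

View pics/w34.png

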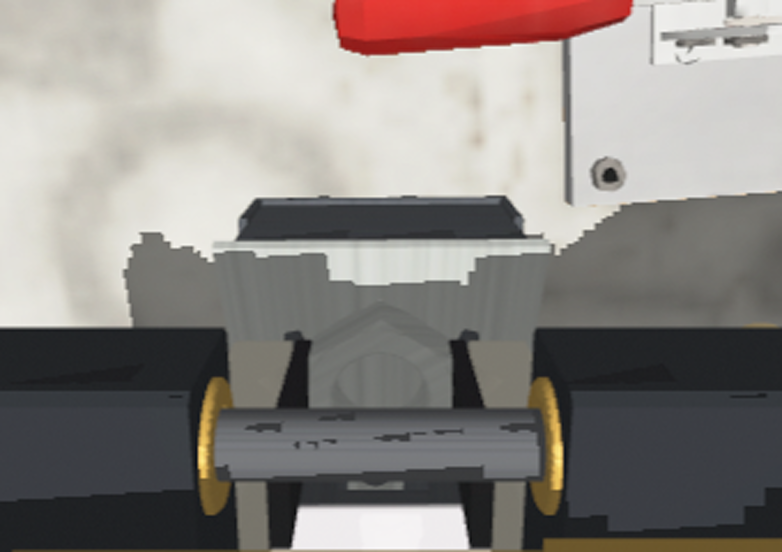

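Call:
move_arm:
  commands:
    - [2, 0, 0, 1.2, 0, 0, 0]
    - [2, 0, 0, 2.1, 0, 0, 0]
    - [2, 0, 0, 2.25, 0, 0, 0]
    - [2, 0, 0, 2.25, 0, 0, 0]
    - [4.5, 0, 0, 2.25, 0, 0, 0]
    - [4.5, 0, 0, 2.25, 0, 0, 0]
    - [4.5, 0, 0, 1.5, 0, 0, 0]
    - [4.5, 1, 0, -1, 0, 0, 0]

```text
clock: 63.3
tool_pos: [0.6534, 0.2027, 0.1059]
orientation: [-179.9, -0.1, 175.5]
force: [-0.1, -0.3, 1.5]
opening: 0.045
```

Call:
move_arm:
  commands:
    - [4.5, 0, 0, -3, 0, 0, 0]
    - [4.5, -2, 0, -6, 0, 0, 0]
    - [4.5, -5, 0, -8, 0, 0, 0]
    - [4.5, -8, 0, -8, 0, 0, 0]
    - [4.5, -8, 0, -8, 0, 0, 0]
    - [4.5, -8, 0, -8, 0, 0, 0]
    - [4.5, -8, 0, -8, 0, 0, 0]
    - [4.5, -8, 0, -8, 0, 0, 0]

```text
clock: 64.3
tool_pos: [0.7332, 0.1972, 0.1871]
orientation: [180.0, 0.0, 175.6]
force: [1.1, -0.5, 1.0]
opening: 0.045
```

Run:
```python
from h import *
show()
w=snap("wrist"); save("w35",w,(220,120,420,280),4)
import pickle; pickle.dump(w,open("w35.pkl","wb"))
s=snap("scene"); save("s35",s,(180,140,320,290),4)
```

```text
t 64.3 at [0.7332 0.1972 0.1871] [179.9928   0.011  175.5517] F [ 1.0679 -0.4681  0.9755] open 0.045
```

View pics/w35.png

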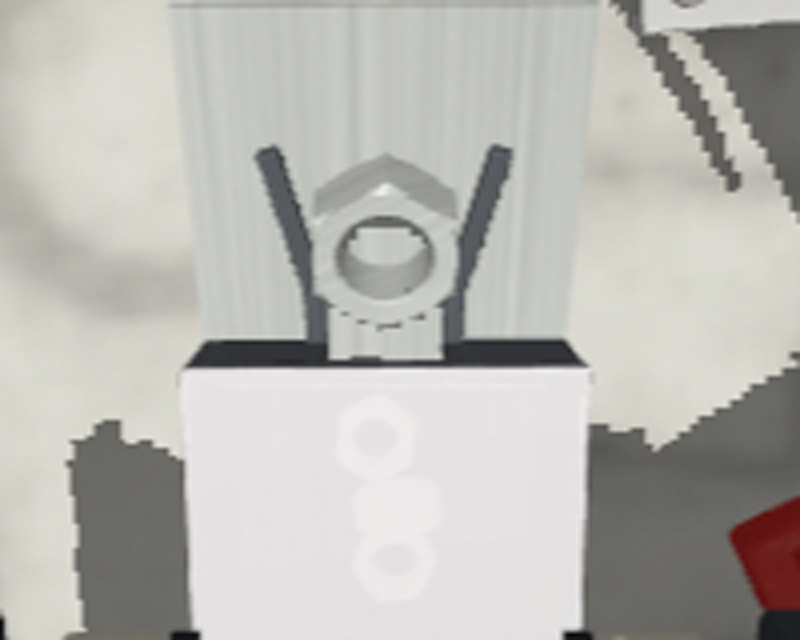

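View pics/s35.png

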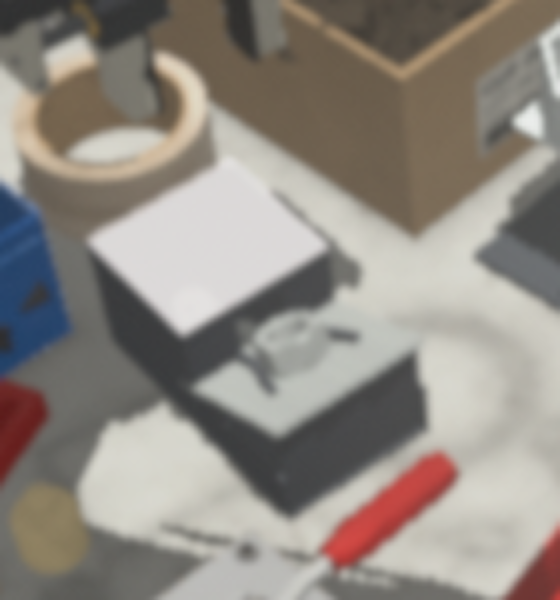

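```bash
cat > g.py <<'E'
from h import *
import pickle
w=pickle.load(open("w35.pkl","rb")); px=lambda x,y:(220+x/4,120+y/4); f=lambda x,y,z:ray(w,*px(x,y),z)
print("roof",f(183,372,.073),f(588,368,.073)); print("ramp start",f(170,6,.0676),f(605,3,.0676)); print("rail starts",f(266,150,.061),f(502,150,.061))
E
python3 g.py
```

```text
roof [0.7094 0.1592 0.073 ] [0.715  0.2417 0.073 ]
ramp start [0.6385 0.1641 0.0676] [0.6446 0.2484 0.0676]
rail starts [0.6671 0.1795 0.061 ] [0.6708 0.2275 0.061 ]
```

```bash
cat >> h.py <<'E'
GO=np.array([.7115,.2003])
E
cat > g2.py <<'E'
from h import *
import pickle
w=pickle.load(open("w35.pkl","rb"))
def hit(u,v,h):
    d=w["R"].T@np.linalg.inv(w["camera_matrix"])@np.array([u,v,1.]); c=-w["R"].T@w["t"]
    n=np.r_[gx*.466,1.]; p0=np.r_[GO,.035+h/np.cos(np.radians(25))]
    X=c+d*(n@(p0-c))/(n@d); v=X[:2]-GO; return X,v@gx,v@gy
for q in [(385,258),(385,190),(385,327),(313,250),(458,250)]:
    X,a,b=hit(220+q[0]/4,120+q[1]/4,.016); print(q,X,"gauge",a,b)
E
python3 g2.py
```

```text
(385, 258) [0.6906 0.202  0.0624] gauge -0.0209545529148831 8.225615893532663e-05
(385, 190) [0.6766 0.2031 0.069 ] gauge -0.03506014273000436 3.837329890658282e-05
(385, 327) [0.706  0.2009 0.0552] gauge -0.005525882531968682 0.00013025515732655778
(313, 250) [0.6878 0.1873 0.0632] gauge -0.02265628991808557 -0.014798313285879876
(458, 250) [0.6901 0.2172 0.0632] gauge -0.02268048780727576 0.015156886660944743
```

Run:
```python
from h import *
p=GO+gx*-.027
T=lambda z:tgt(p[0],p[1],z,-184.5,tilt=.087*np.r_[gy,0])
show(T(.1),T(.07),T(.060))
```

```text
t 64.4 at [0.7334 0.1971 0.187 ] [179.9886   0.0158 175.5411] F [ 0.0351  0.0541 -0.4839] open 0.0452
[4.909 0.144 8.698 0.    0.087 0.001]
[ 4.909  0.144 11.698  0.     0.087  0.001]
[ 4.91   0.144 12.698  0.     0.087  0.001]
```

Call:
move_arm:
  commands:
    - [4.2, 2, 0.1, 1, 0, 0.04, 0]
    - [4.2, 4, 0.14, 3, 0, 0.087, 0]
    - [4.2, 4.9, 0.14, 6, 0, 0.087, 0]
    - [4.2, 4.9, 0.14, 9, 0, 0.087, 0]
    - [4.2, 4.9, 0.14, 11, 0, 0.087, 0]
    - [4.2, 4.9, 0.14, 12.2, 0, 0.087, 0]
    - [4.2, 4.9, 0.14, 12.7, 0, 0.087, 0]
    - [4.2, 4.9, 0.14, 12.7, 0, 0.087, 0]

```text
clock: 65.4
tool_pos: [0.6851, 0.2022, 0.0599]
orientation: [180.0, -5.0, 175.5]
force: [-0.2, 0.2, 0.1]
opening: 0.0421
```

Run:
```python
from h import *
p=GO+gx*-.027
T=lambda z:tgt(p[0],p[1],z,-184.5,tilt=.087*np.r_[gy,0])
show(T(.059))
s=snap("scene"); save("s36",s,(180,140,320,290),4)
w=snap("wrist"); save("w36",w,(150,180,490,400),2.3)
```

```text
t 65.4 at [0.6851 0.2022 0.0599] [179.9929  -4.9708 175.521 ] F [-0.2465  0.2095  0.096 ] open 0.0421
[0.05  0.015 0.092 0.    0.    0.   ]
```

View pics/s36.png

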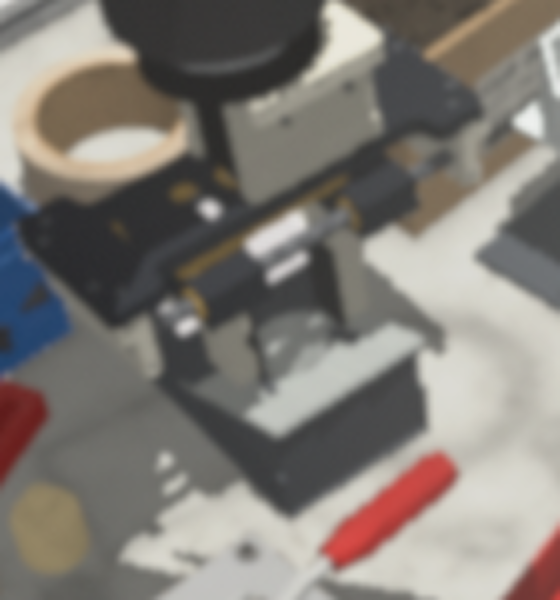

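View pics/w36.png

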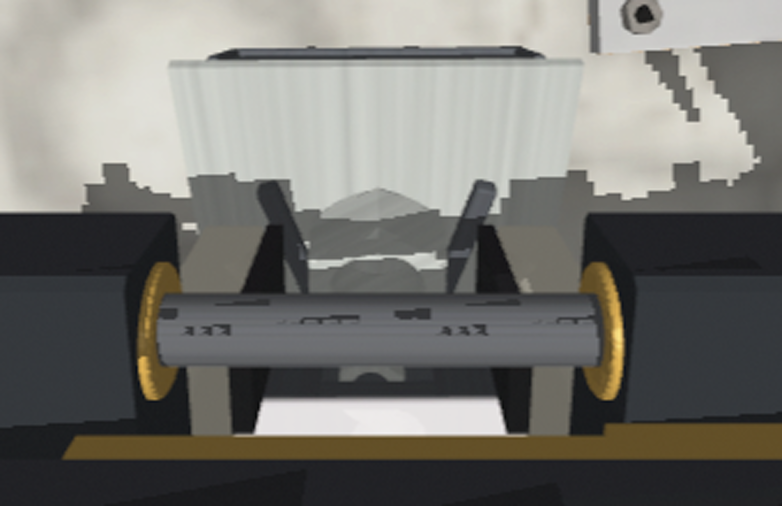

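Centred. Lower 2 mm more and close.

Call:
move_arm:
  commands:
    - [4.2, 0, 0, 0.1, 0, 0, 0]
    - [4.2, 0, 0, 0.2, 0, 0, 0]
    - [2, 0, 0, 0.2, 0, 0, 0]
    - [2, 0, 0, 0.2, 0, 0, 0]
    - [2, 0, 0, 0.2, 0, 0, 0]
    - [2, 0, 0, 0.2, 0, 0, 0]
    - [2, 0, 0, 0.2, 0, 0, 0]
    - [2, 0, 0, 0.2, 0, 0, 0]

```text
clock: 66.5
tool_pos: [0.6847, 0.2019, 0.0577]
orientation: [-180.0, -5.0, 175.5]
force: [-0.8, -3.5, 1.8]
opening: 0.0296
```

Call:
move_arm:
  commands:
    - [2, 0, 0, -0.5, 0, 0, 0]
    - [2, 0, 0, -1.5, 0, 0, 0]
    - [2, 0, 0, -3, 0, 0, 0]
    - [2, 0, 0, -5, 0, 0, 0]
    - [2, 0, 0, -7, 0, 0, 0]
    - [2, 0, 0, -9, 0, 0, 0]
    - [2, 0, 0, -10, 0, 0, 0]
    - [2, 0, 0, -10, 0, 0, 0]

```text
clock: 67.5
tool_pos: [0.6939, 0.2018, 0.1585]
orientation: [179.9, -4.9, 175.5]
force: [-0.6, -0.1, -0.8]
opening: 0.0293
```

Run:
```python
from h import *
show()
s=snap("scene"); save("s37",s,(180,120,400,340),3)
d=snap("side"); save("d37",d,(200,180,460,310),3)
import pickle; pickle.dump((s,d),open("sd37.pkl","wb"))
```

```text
t 67.5 at [0.6939 0.2018 0.1585] [179.9316  -4.8857 175.5271] F [-0.5908 -0.1474 -0.8082] open 0.0293
```

View pics/s37.png

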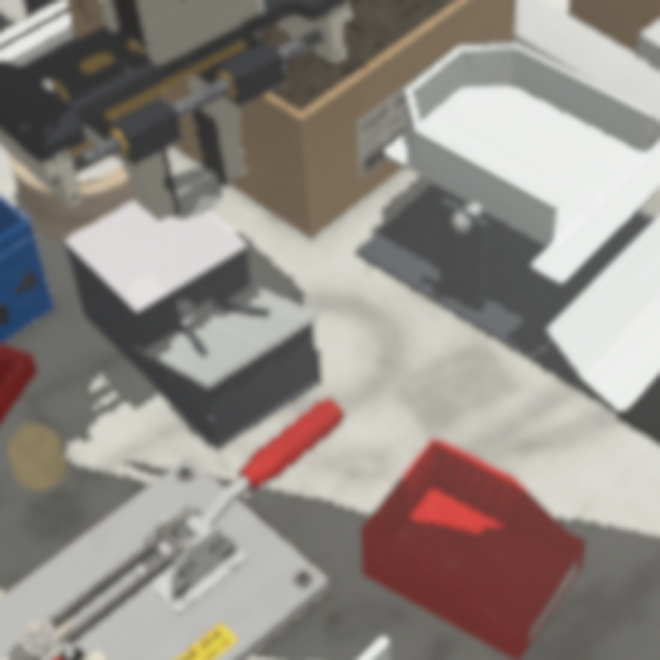

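View pics/d37.png

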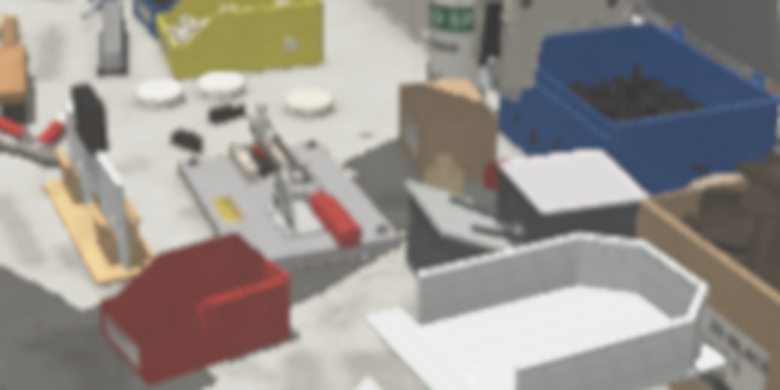

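Run:
```python
from h import *
import pickle
s,d=pickle.load(open("sd37.pkl","rb"))
c=lambda x,y:(180+x/3,120+y/3); e=lambda x,y:(200+x/3,180+y/3)
print("hi",ray(s,*c(435,441),.05),ray(s,*c(365,530),.05),"lo",ray(s,*c(583,547),.028),ray(s,*c(520,652),.028))
print("sd hi",ray(d,*e(235,236),.05),ray(d,*e(290,275),.05),"lo",ray(d,*e(101,306),.028),ray(d,*e(150,365),.028))
show(tgt(.57,.2,.16,-130),tgt(.472,.197,.12,-77),tgt(.472,.197,.035,-77))
```

```text
hi [0.5277 0.1718 0.05  ] [0.5126 0.2433 0.05  ] lo [0.4268 0.1545 0.028 ] [0.4074 0.2293 0.028 ]
sd hi [0.5138 0.2362 0.05  ] [0.5328 0.1709 0.05  ] lo [0.4143 0.2119 0.028 ] [0.4292 0.1307 0.028 ]
t 67.6 at [0.693  0.2015 0.1567] [-179.9965   -5.0279  175.5153] F [-0.0929 -0.7326 -2.0296] open 0.0291
[12.235 -1.111  0.746  0.042 -0.081 -0.95 ]
[21.593 -2.176  5.585  0.082 -0.06  -1.875]
[20.848 -2.175 14.052  0.082 -0.06  -1.875]
```

Call:
move_arm:
  commands:
    - [2, 2, -0.2, -1, 0.008, -0.09, -0.18]
    - [2, 5, -0.5, -1, 0.016, -0.087, -0.36]
    - [2, 8, -0.8, -1, 0.025, -0.085, -0.54]
    - [2, 11, -1.1, -0.5, 0.033, -0.082, -0.72]
    - [2, 14, -1.4, 0, 0.041, -0.08, -0.9]
    - [2, 17, -1.7, 0.5, 0.05, -0.077, -1.08]
    - [2, 19.5, -2, 1, 0.057, -0.074, -1.26]
    - [2, 21.6, -2.2, 1.5, 0.065, -0.07, -1.44]

```text
clock: 68.6
tool_pos: [0.4744, 0.196, 0.1603]
orientation: [180.0, -0.2, -101.6]
force: [0.8, -0.3, -0.4]
opening: 0.0294
```

Run:
```python
from h import *
show(tgt(.472,.197,.12,-77),tgt(.472,.197,.033,-77))
```

```text
t 68.6 at [0.4744 0.196  0.1603] [ 179.9901   -0.1851 -101.5652] F [ 0.7743 -0.2825 -0.4065] open 0.0294
[-0.058  0.254  4.032  0.001 -0.003 -0.429]
[-0.086  0.253 12.732  0.001 -0.003 -0.429]
```

Call:
move_arm:
  commands:
    - [2, 0, 0.1, 0, 0, 0, -0.15]
    - [2, 0, 0.2, 0.5, 0, 0, -0.3]
    - [2, -0.06, 0.25, 1.5, 0, 0, -0.429]
    - [2, -0.06, 0.25, 3, 0, 0, -0.429]
    - [2, -0.06, 0.25, 4, 0, 0, -0.429]
    - [2, -0.06, 0.25, 5, 0, 0, -0.429]
    - [2, -0.06, 0.25, 5, 0, 0, -0.429]
    - [2, -0.06, 0.25, 5, 0, 0, -0.429]

```text
clock: 69.6
tool_pos: [0.4738, 0.1976, 0.1113]
orientation: [-180.0, -0.1, -77.4]
force: [0.5, -1.0, -0.8]
opening: 0.0292
```

Run:
```python
from h import *
show()
w=snap("wrist"); save("w38",w,(150,180,490,400),2.3)
d=snap("side"); save("d38",d,(200,180,360,310),4.5)
```

```text
t 69.6 at [0.4738 0.1976 0.1113] [-179.9964   -0.1382  -77.3501] F [ 0.5381 -1.0096 -0.7678] open 0.0292
```

View pics/w38.png

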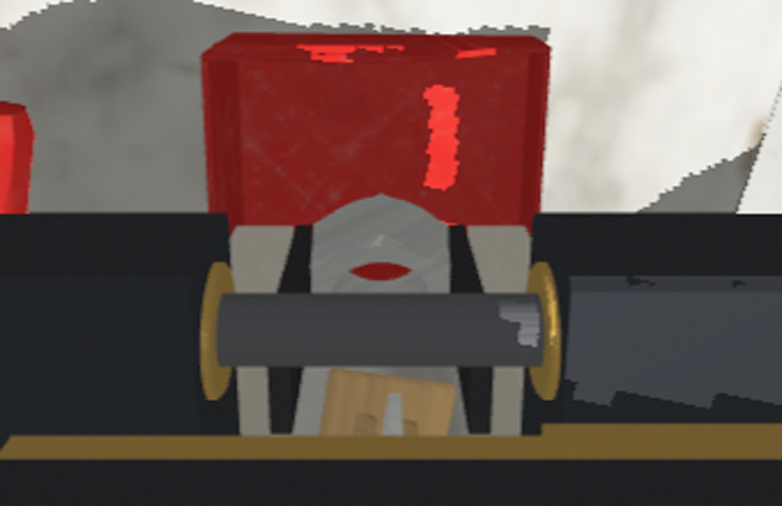

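View pics/d38.png

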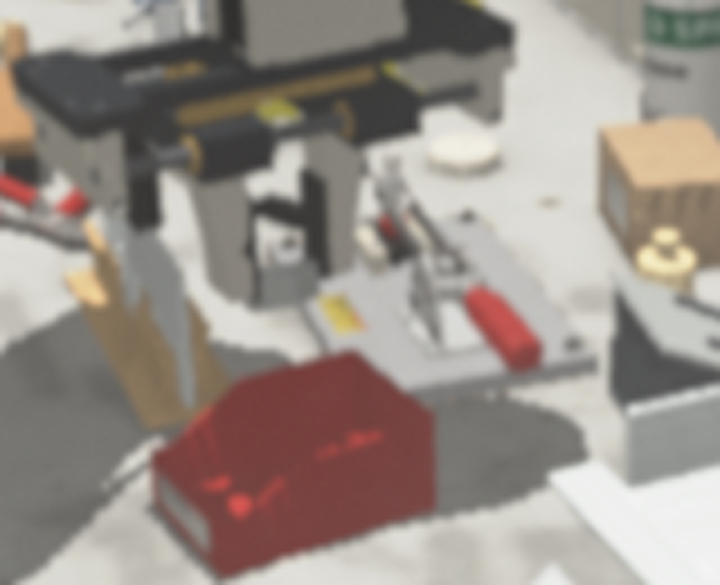

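Run:
```python
from h import *
w=snap("wrist"); p,R=pose()
for q,z in [((205,52),.05),((548,45),.028)]:
    X=ray(w,150+q[0]/2.3,180+q[1]/2.3,z); print(X,R.inv().apply(X-p)*1000)
d=snap("side"); print(ray(d,200+345/4.5,180+355/4.5,.05))
```

```text
[0.5312 0.1719 0.05  ] [ 37.498  -50.3384  61.6375]
[0.4312 0.1506 0.028 ] [36.3654 51.9251 83.5873]
[0.5103 0.2365 0.05  ]
```

Call:
move_arm:
  commands:
    - [2, -0.35, 0, 2, 0, 0, 0]
    - [2, -0.35, 0, 4, 0, 0, 0]
    - [2, -0.35, 0, 6, 0, 0, 0]
    - [2, -0.35, 0, 7.5, 0, 0, 0]
    - [2, -0.35, 0, 8.1, 0, 0, 0]
    - [2, -0.35, 0, 8.1, 0, 0, 0]
    - [4.2, -0.35, 0, 8.1, 0, 0, 0]
    - [4.2, -0.35, 0, 8.1, 0, 0, 0]

```text
clock: 70.8
tool_pos: [0.4732, 0.201, 0.0307]
orientation: [-179.9, -0.1, -77.3]
force: [0.2, -0.1, 0.5]
opening: 0.0407
```

Call:
move_arm:
  commands:
    - [4.2, 0, 0, 0, 0, 0, 0]
    - [4.2, 0, 0, -2, 0, 0, 0]
    - [4.2, 0, 0, -5, 0, 0, 0]
    - [4.2, 0, 0, -9, 0, 0, 0]
    - [4.2, -2, 0, -13, 0, 0, 0]
    - [4.2, -6, 0, -15, 0, 0, 0]
    - [4.2, -10, 0, -15, 0, 0, 0]
    - [4.2, -10, 0, -15, 0, 0, 0]

```text
clock: 71.8
tool_pos: [0.4505, 0.3008, 0.1803]
orientation: [-180.0, -0.1, -77.2]
force: [-0.6, 0.3, -0.9]
opening: 0.0423
```

Run:
```python
from h import *
show(tgt(.51,-.03,.16,-180))
w=snap("wrist"); save("w39",w,(150,50,490,290),2.3)
```

```text
t 71.8 at [0.4505 0.3008 0.1803] [-179.9619   -0.0847  -77.198 ] F [-0.5515  0.2981 -0.8852] open 0.0423
[33.575  1.527  2.078 -0.002 -0.     1.794]
```

View pics/w39.png

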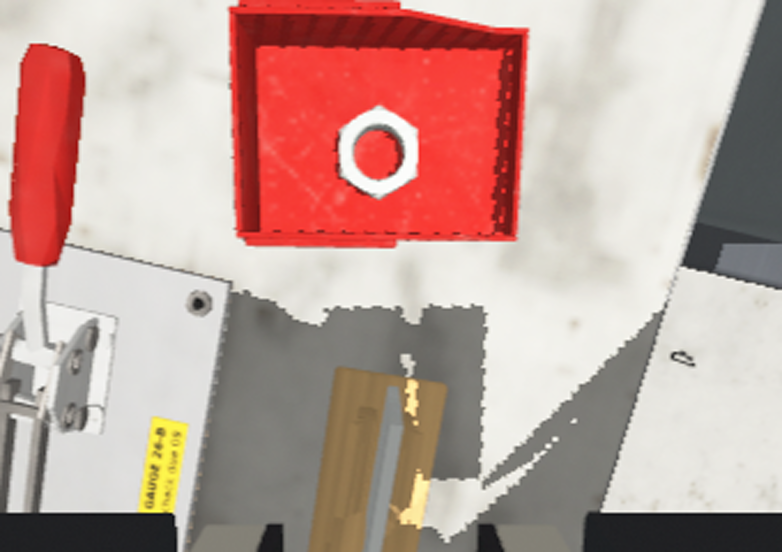

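Call:
move_arm:
  commands:
    - [4.2, 4, 0.2, 0, 0, 0, 0.18]
    - [4.2, 8.5, 0.4, 0, 0, 0, 0.36]
    - [4.2, 13, 0.6, 0, 0, 0, 0.54]
    - [4.2, 17.5, 0.8, 0, 0, 0, 0.72]
    - [4.2, 22, 1, 0, 0, 0, 0.9]
    - [4.2, 26.5, 1.2, 0.5, 0, 0, 1.08]
    - [4.2, 30.5, 1.4, 1, 0, 0, 1.26]
    - [4.2, 33.5, 1.5, 2, 0, 0, 1.44]

```text
clock: 72.85
tool_pos: [0.5094, -0.034, 0.1608]
orientation: [-179.9, -0.0, -160.3]
force: [0.3, 0.7, -0.4]
opening: 0.0423
```

Run:
```python
from h import *
show(tgt(.51,-.03,.15,-180))
```

```text
t 72.85 at [ 0.5094 -0.034   0.1608] [-179.8549   -0.0062 -160.2719] F [ 0.2552  0.705  -0.4035] open 0.0423
[-0.19   0.36   1.076 -0.003  0.     0.344]
```

Call:
move_arm:
  commands:
    - [4.2, 0, 0.1, 0.3, 0, 0, 0.12]
    - [4.2, -0.1, 0.3, 0.7, 0, 0, 0.24]
    - [4.2, -0.2, 0.36, 1, 0, 0, 0.344]
    - [4.2, -0.2, 0.36, 1, 0, 0, 0.344]
    - [4.2, -0.2, 0.36, 1, 0, 0, 0.344]
    - [4.2, -0.2, 0.36, 1, 0, 0, 0.344]
    - [4.2, -0.2, 0.36, 1, 0, 0, 0.344]
    - [4.2, -0.2, 0.36, 1, 0, 0, 0.344]

```text
clock: 73.85
tool_pos: [0.5103, -0.0275, 0.1507]
orientation: [-179.9, 0.0, -179.5]
force: [-0.3, -0.8, -0.2]
opening: 0.0419
```

Run:
```python
from h import *
show()
w=snap("wrist"); save("w40",w,(220,120,420,280),4)
import pickle; pickle.dump(w,open("w40.pkl","wb"))
```

```text
t 73.85 at [ 0.5103 -0.0275  0.1507] [-179.8592    0.0151 -179.5219] F [-0.2971 -0.7716 -0.2156] open 0.0419
```

View pics/w40.png

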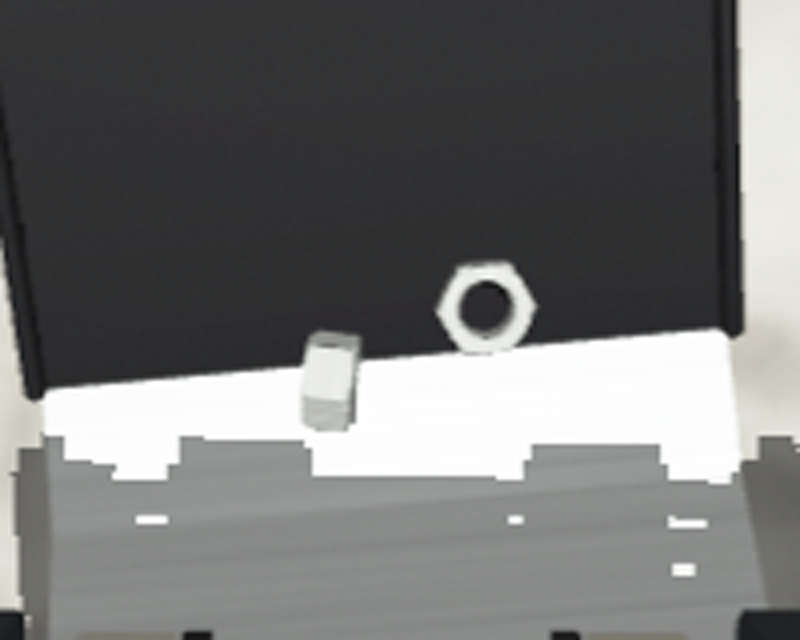

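Run:
```python
from h import *
import pickle
w=pickle.load(open("w40.pkl","rb")); f=lambda x,y,z:ray(w,220+x/4,120+y/4,z)
E=f(487,308,.0148); print(E,"C",f(331,382,.018))
show(tgt(E[0]-.004,E[1],.0085,-180))
```

```text
[ 0.4792 -0.0044  0.0148] C [ 0.4952 -0.0383  0.018 ]
t 73.9 at [ 0.5103 -0.0275  0.1507] [-179.8602    0.016  -179.5278] F [ 0.1379 -0.0558 -0.2996] open 0.0419
[ 3.494  2.376 14.211 -0.002  0.     0.008]
```

Call:
move_arm:
  commands:
    - [3, 1, 0.7, 2, 0, 0, 0]
    - [3, 2.5, 1.7, 5, 0, 0, 0]
    - [3, 3.5, 2.4, 8.5, 0, 0, 0]
    - [3, 3.5, 2.4, 11.5, 0, 0, 0]
    - [3, 3.5, 2.4, 13.5, 0, 0, 0]
    - [3, 3.5, 2.4, 14.1, 0, 0, 0]
    - [3, 3.5, 2.4, 14.2, 0, 0, 0]
    - [3, 3.5, 2.4, 14.2, 0, 0, 0]

```text
clock: 74.9
tool_pos: [0.4757, -0.004, 0.0093]
orientation: [-179.9, 0.1, -179.5]
force: [-0.3, -0.3, -0.4]
opening: 0.0302
```

Call:
move_arm:
  commands:
    - [1.2, 0, 0, 0, 0, 0, 0]
    - [1.2, 0, 0, 0, 0, 0, 0]
    - [1.2, 0, 0, 0, 0, 0, 0]
    - [1.2, 0, 0, 0, 0, 0, 0]
    - [1.2, 0, 0, 0, 0, 0, 0]
    - [1.2, 0, 0, -3, 0, 0, 0]
    - [1.2, 0, 0, -8, 0, 0, 0]
    - [1.2, 0, 0, -13, 0, 0, 0]

```text
clock: 75.9
tool_pos: [0.4746, -0.004, 0.1399]
orientation: [-179.8, -0.0, -179.5]
force: [1.2, -0.1, -0.6]
opening: 0.0184
```

Run:
```python
from h import *
show(rel_pose(.12))
w=snap("wrist"); save("w41",w,(150,180,490,400),2.3)
```

```text
t 75.9 at [ 0.4746 -0.004   0.1399] [-179.8443   -0.0348 -179.5491] F [ 1.1579 -0.1195 -0.5605] open 0.0184
[-19.078  20.484   1.919  -0.003  -0.      0.086]
```

View pics/w41.png

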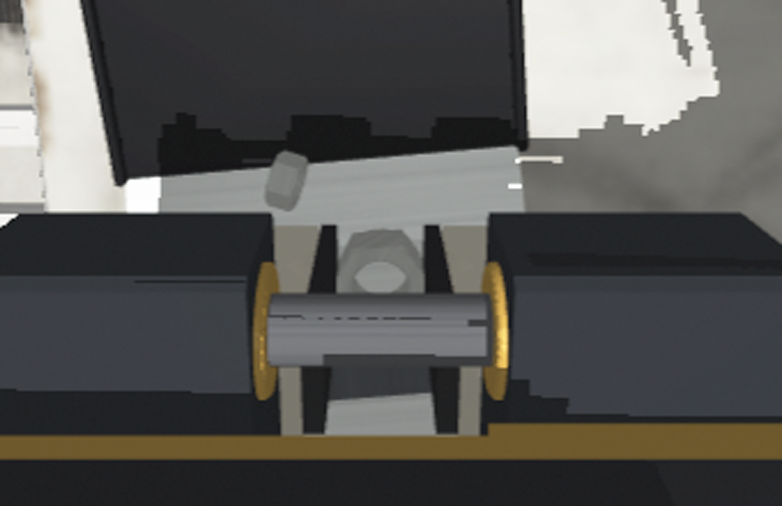

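Held by flats (18.4 mm), slightly tilted. Carry on.

Call:
move_arm:
  commands:
    - [1.2, -2, 2, -2, 0, 0, 0.01]
    - [1.2, -5, 5.5, -2.5, 0, 0, 0.03]
    - [1.2, -8.5, 9.2, -2.5, 0, 0, 0.05]
    - [1.2, -12, 13, -2, 0, 0, 0.07]
    - [1.2, -15.5, 16.6, -1, 0, 0, 0.086]
    - [1.2, -18.3, 19.5, 0.5, 0, 0, 0.086]
    - [1.2, -19, 20.45, 2, 0, 0, 0.086]
    - [1.2, -19, 20.45, 4, 0, 0, 0.086]

```text
clock: 76.95
tool_pos: [0.6636, 0.2026, 0.0968]
orientation: [-179.8, -0.0, 175.6]
force: [-0.3, -0.1, 0.1]
opening: 0.0187
```

Run:
```python
from h import *
show(rel_pose(.0715))
w=snap("wrist"); save("w42",w,(150,180,490,400),2.3)
```

```text
t 76.95 at [0.6636 0.2026 0.0968] [-179.8449   -0.0022  175.5559] F [-0.3324 -0.0777  0.1457] open 0.0187
[-0.024 -0.022  2.535 -0.003 -0.     0.001]
```

View pics/w42.png

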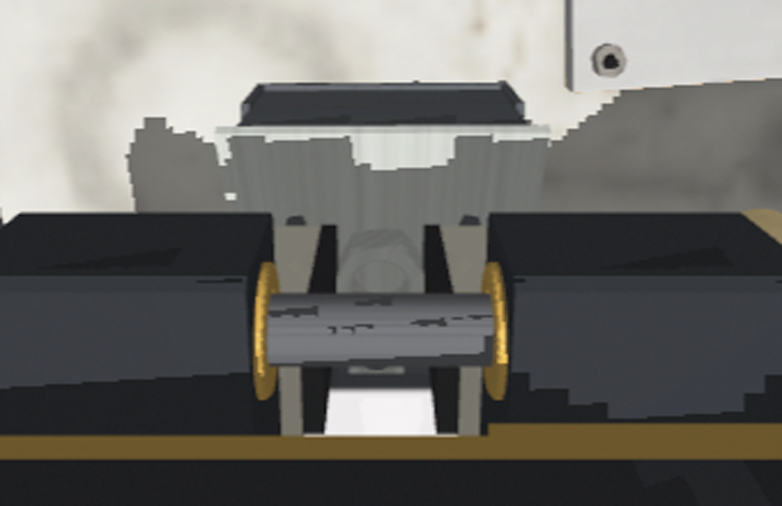

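Call:
move_arm:
  commands:
    - [1.2, 0, 0, 1.4, 0, 0, 0]
    - [1.2, 0, 0, 2.4, 0, 0, 0]
    - [1.2, 0, 0, 2.5, 0, 0, 0]
    - [1.2, 0, 0, 2.5, 0, 0, 0]
    - [3.2, 0, 0, 2.5, 0, 0, 0]
    - [3.2, 0, 0, 2.5, 0, 0, 0]
    - [3.2, 0, 0, 1.5, 0, 0, 0]
    - [3.2, 0, 0, -1, 0, 0, 0]

```text
clock: 78.0
tool_pos: [0.6629, 0.2017, 0.1079]
orientation: [-179.8, -0.1, 175.5]
force: [0.2, -0.1, 0.7]
opening: 0.032
```

Run:
```python
from h import *
show(tgt(.51,-.05,.15,-180))
w=snap("wrist"); save("w43",w,(150,180,490,400),2.3)
```

```text
t 78.0 at [0.6629 0.2017 0.1079] [-179.7896   -0.0819  175.5196] F [ 0.2067 -0.1451  0.655 ] open 0.032
[ 13.279 -26.306  -4.096  -0.004  -0.002  -0.078]
```

View pics/w43.png

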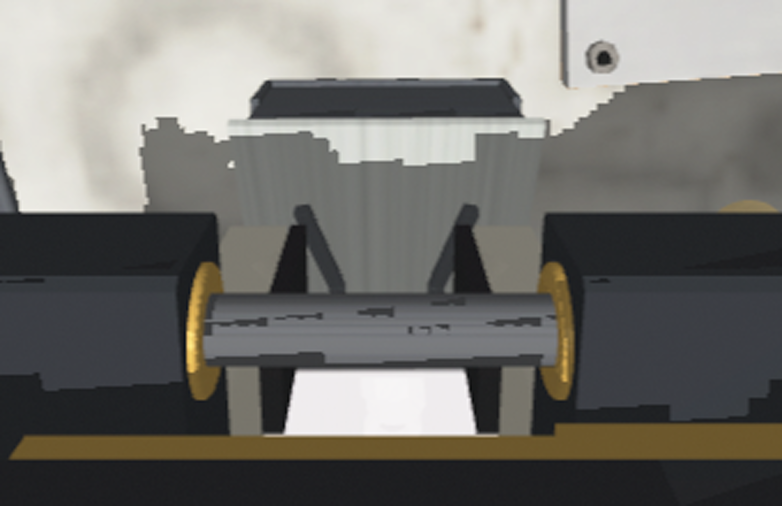

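Call:
move_arm:
  commands:
    - [3.2, 0, -1, -2, 0, 0, 0]
    - [3.2, 2.5, -5, -4, 0, 0, -0.03]
    - [3.2, 5.5, -10.5, -4, 0, 0, -0.06]
    - [3.2, 8, -16, -4, 0, 0, -0.078]
    - [3.2, 11, -21.5, -4, 0, 0, -0.078]
    - [3.2, 13.3, -26.3, -4, 0, 0, -0.078]
    - [3.2, 13.3, -26.3, -4, 0, 0, -0.078]
    - [3.2, 13.3, -26.3, -4, 0, 0, -0.078]

```text
clock: 79.05
tool_pos: [0.5108, -0.05, 0.1498]
orientation: [-179.9, 0.1, 179.9]
force: [0.4, 0.3, 0.6]
opening: 0.0322
```

Run:
```python
from h import *
show()
w=snap("wrist"); save("w44",w,(260,140,400,260),5)
import pickle; pickle.dump(w,open("w44.pkl","wb"))
```

```text
t 79.05 at [ 0.5108 -0.05    0.1498] [-179.8782    0.1101  179.9427] F [0.4175 0.3194 0.5645] open 0.0322
```

View pics/w44.png

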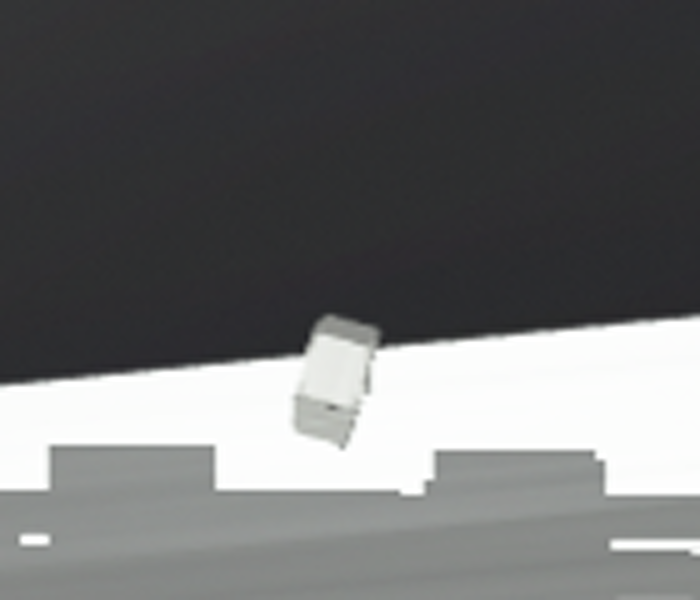

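Run:
```python
from h import *
import pickle
w=pickle.load(open("w44.pkl","rb")); f=lambda x,y,z:ray(w,260+x/5,140+y/5,z)
C=f(338,380,.02); print(C,f(352,328,.018),f(322,430,.02))
show(tgt(C[0]-.003,C[1],.012,-194))
```

```text
[ 0.4957 -0.039   0.02  ] [ 0.487  -0.0365  0.018 ] [ 0.5046 -0.0417  0.02  ]
t 79.1 at [ 0.511  -0.0495  0.1495] [-179.8742    0.0908  179.9899] F [0.0523 1.1642 0.3064] open 0.032
[ 1.854  1.084 13.742 -0.002  0.002  0.244]
```

Call:
move_arm:
  commands:
    - [2.6, 0.6, 0.4, 2, 0, 0, 0.1]
    - [2.6, 1.3, 0.8, 5, 0, 0, 0.2]
    - [2.6, 1.85, 1.05, 8, 0, 0, 0.244]
    - [2.6, 1.85, 1.05, 10.5, 0, 0, 0.244]
    - [2.6, 1.85, 1.05, 12.5, 0, 0, 0.244]
    - [2.6, 1.85, 1.05, 13.4, 0, 0, 0.244]
    - [2.6, 1.85, 1.05, 13.7, 0, 0, 0.244]
    - [2.6, 1.85, 1.05, 13.7, 0, 0, 0.244]

```text
clock: 80.1
tool_pos: [0.4926, -0.0391, 0.0122]
orientation: [-179.9, 0.1, 166.0]
force: [0.0, 0.1, 2.8]
opening: 0.0262
```

Run:
```python
from h import *
show()
w=snap("wrist"); save("w45",w,(150,180,490,400),2.3)
```

```text
t 80.1 at [ 0.4926 -0.0391  0.0122] [-179.8871    0.091   166.0467] F [0.0186 0.0531 2.8294] open 0.0262
```

View pics/w45.png

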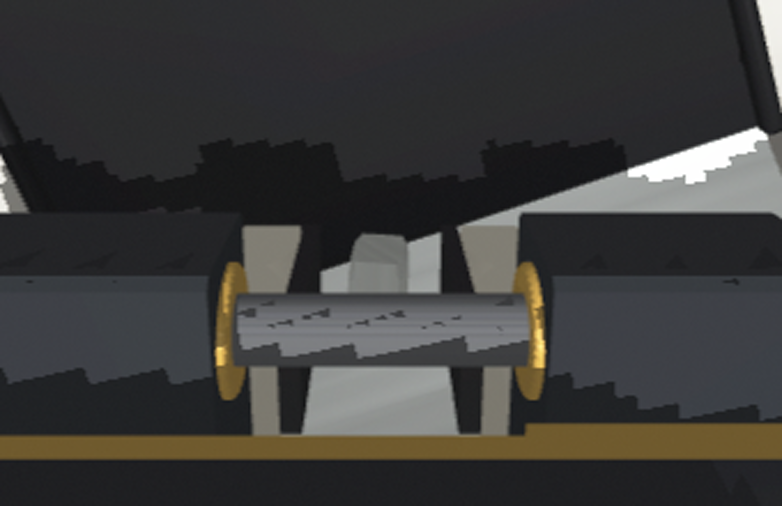

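Slight touch on the slide (2.8 N); C is between the pads. Close and lift.

Call:
move_arm:
  commands:
    - [0.5, 0, 0, -0.1, 0, 0, 0]
    - [0.5, 0, 0, -0.1, 0, 0, 0]
    - [0.5, 0, 0, -0.1, 0, 0, 0]
    - [0.5, 0, 0, -0.1, 0, 0, 0]
    - [0.5, 0, 0, -0.1, 0, 0, 0]
    - [0.5, 0, 0, -3, 0, 0, 0]
    - [0.5, 0, 0, -8, 0, 0, 0]
    - [0.5, 0, 0, -13, 0, 0, 0]

```text
clock: 81.15
tool_pos: [0.491, -0.0395, 0.1427]
orientation: [-179.8, -0.0, 166.0]
force: [1.2, 0.7, -0.7]
opening: 0.0106
```

Run:
```python
from h import *
show(rel_pose(.12))
w=snap("wrist"); save("w46",w,(150,180,490,400),2.3)
```

```text
t 81.15 at [ 0.491  -0.0395  0.1427] [-179.818    -0.0395  165.9946] F [ 1.1722  0.6737 -0.6709] open 0.0106
[-10.914  27.649   2.178  -0.003  -0.001  -0.166]
```

View pics/w46.png

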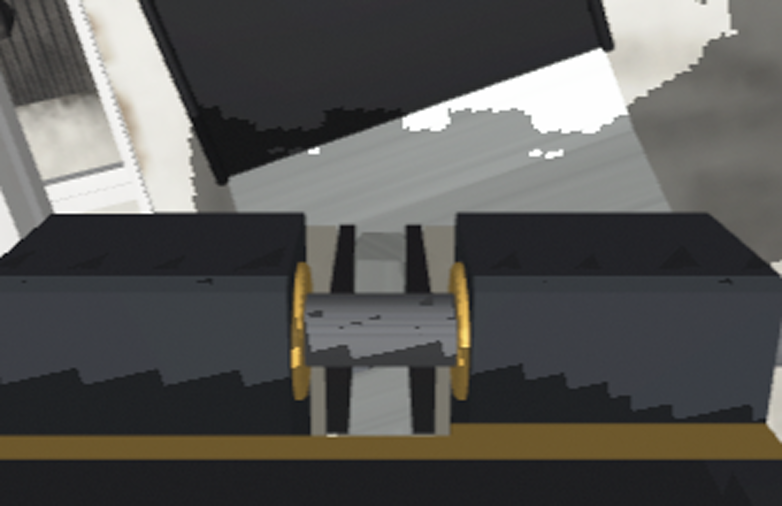

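Call:
move_arm:
  commands:
    - [0.5, -1.5, 4, -2, 0, 0, -0.02]
    - [0.5, -3, 8.5, -2, 0, 0, -0.05]
    - [0.5, -5, 13, -2, 0, 0, -0.08]
    - [0.5, -7, 18, -2, 0, 0, -0.11]
    - [0.5, -9, 23, -1, 0, 0, -0.14]
    - [0.5, -10.5, 26.5, 0.5, 0, 0, -0.166]
    - [0.5, -10.9, 27.6, 2.2, 0, 0, -0.166]
    - [0.5, -10.9, 27.6, 4.5, 0, 0, -0.166]

```text
clock: 82.2
tool_pos: [0.6642, 0.2026, 0.0947]
orientation: [-179.8, -0.0, 175.5]
force: [0.2, -0.3, -0.8]
opening: 0.0109
```

Run:
```python
from h import *
show(rel_pose(.0735))
```

```text
t 82.2 at [0.6642 0.2026 0.0947] [-179.836    -0.0162  175.5285] F [ 0.2046 -0.2616 -0.7542] open 0.0109
[ 0.041 -0.022  2.124 -0.003 -0.     0.   ]
```

Call:
move_arm:
  commands:
    - [0.5, 0, 0, 1.2, 0, 0, 0]
    - [0.5, 0, 0, 2, 0, 0, 0]
    - [0.5, 0, 0, 2.1, 0, 0, 0]
    - [0.5, 0, 0, 2.1, 0, 0, 0]
    - [3.2, 0, 0, 2.1, 0, 0, 0]
    - [3.2, 0, 0, 2.1, 0, 0, 0]
    - [3.2, 0, 0, 1, 0, 0, 0]
    - [3.2, 0, 0, -1, 0, 0, 0]

```text
clock: 83.2
tool_pos: [0.6641, 0.202, 0.1065]
orientation: [-179.8, -0.0, 175.5]
force: [-0.5, 0.2, 0.3]
opening: 0.0317
```

Call:
move_arm:
  commands:
    - [3.2, 0, 0, -3, 0, 0, 0]
    - [3.2, -2, 0, -6, 0, 0, 0]
    - [3.2, -5, 0, -8, 0, 0, 0]
    - [3.2, -8, 0, -8, 0, 0, 0]
    - [3.2, -8, 0, -8, 0, 0, 0]
    - [3.2, -8, 0, -8, 0, 0, 0]
    - [3.2, -8, 0, -8, 0, 0, 0]
    - [3.2, -8, 0, -8, 0, 0, 0]

```text
clock: 84.2
tool_pos: [0.7437, 0.1964, 0.1866]
orientation: [-179.9, 0.0, 175.6]
force: [-0.7, 0.9, 0.5]
opening: 0.0321
```

Run:
```python
from h import *
show()
w=snap("wrist"); save("w47",w,(220,120,420,280),4)
s=snap("scene"); save("s47",s,(180,120,480,340),2.6)
d=snap("side"); save("d47",d,(180,180,460,410),2.6)
```

```text
t 84.2 at [0.7437 0.1964 0.1866] [-179.8704    0.0407  175.5563] F [-0.6712  0.8567  0.5307] open 0.0321
```

View pics/w47.png

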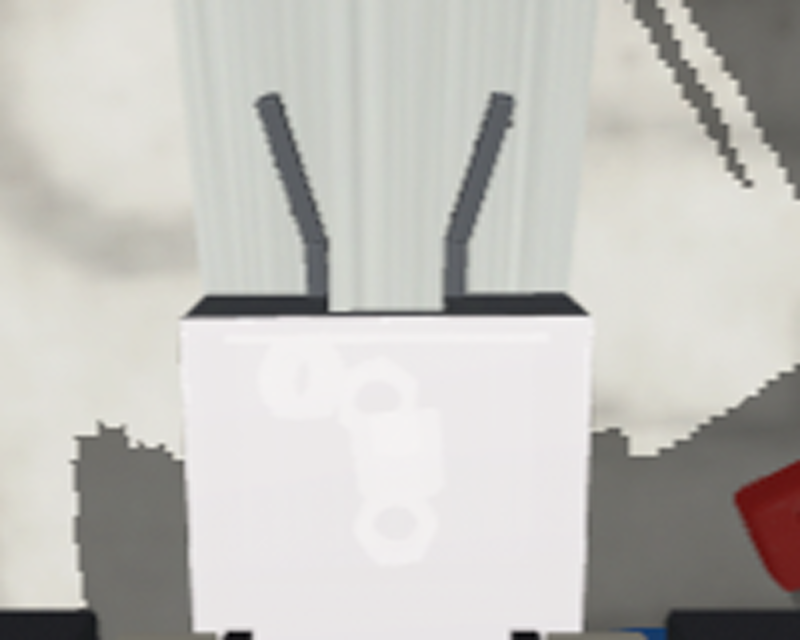

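View pics/s47.png

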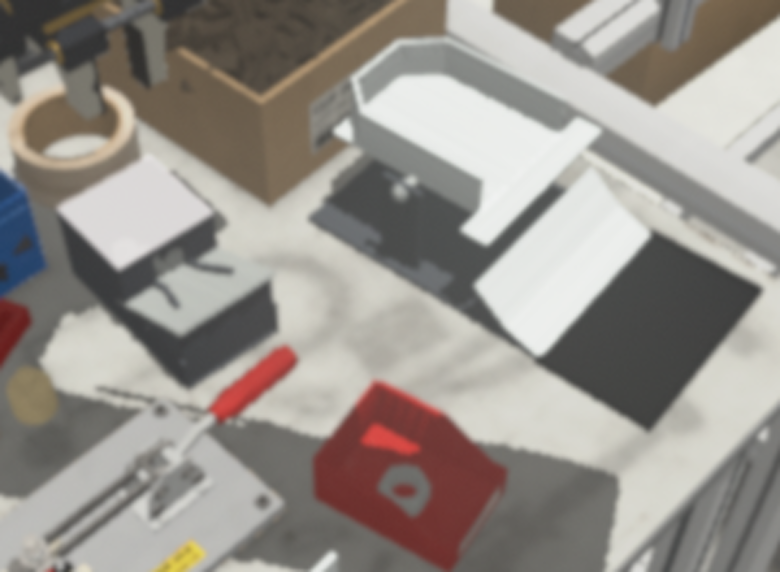

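View pics/d47.png

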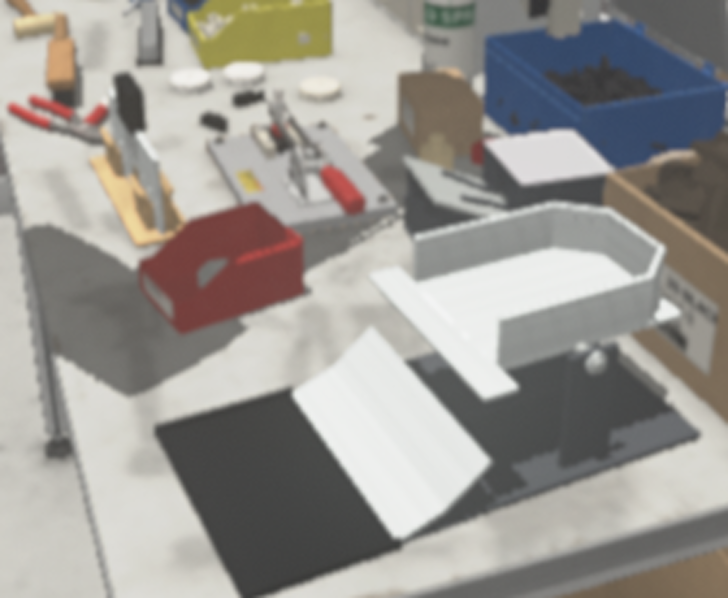

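Run:
```python
from h import *
w=snap("wrist"); f=w["frame"][190:280,262:372].astype(float).mean(2); 
g=np.clip((f-np.percentile(f,35))/(np.percentile(f,95)-np.percentile(f,35))*255,0,255); g=np.clip((f-215)*7,0,255)
cv2.imwrite("pics/w48.png",cv2.resize(g.astype(np.uint8),None,fx=6,fy=6,interpolation=cv2.INTER_CUBIC)); print(np.percentile(f,[5,25,50,75,95]))
for q,z in [((300,380),.014),((378,395),.014),((395,525),.014)]:
    X=ray(w,220+q[0]/4,120+q[1]/4,z); v=X[:2]-GO; print(v@gx,v@gy)
```

```text
[103.3333 231.     232.6667 234.6667 241.3333]
0.024497067440835033 -0.021239767306750642
0.028263669304151338 -0.0018597070075780588
0.06207468501777761 0.0024965035023282486
```

View pics/w48.png

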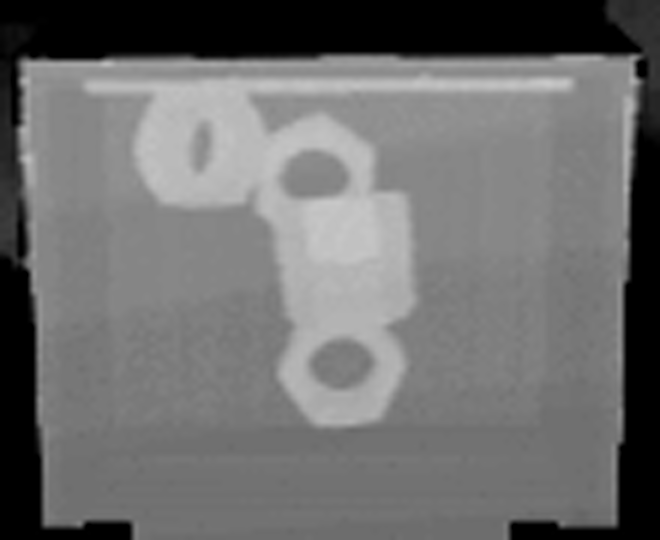

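Call:
move_arm:
  commands:
    - [3.2, 0, 2, 0, 0, 0, 0]
    - [3.2, 0, 4, 0, 0, 0, 0]
    - [3.2, 0, 7, 0, 0, 0, 0]
    - [3.2, 0, 8, 0, 0, 0, 0]
    - [3.2, 0, 8, 0, 0, 0, 0]
    - [3.2, 0, 8, 0, 0, 0, 0]
    - [3.2, 0, 8, 0, 0, 0, 0]
    - [3.2, 0, 8, 0, 0, 0, 0]

```text
clock: 85.4
tool_pos: [0.7505, 0.2753, 0.1863]
orientation: [-179.9, 0.0, 175.5]
force: [0.3, 0.2, -0.9]
opening: 0.0323
```

Run:
```python
from h import *
w=snap("wrist"); save("w49",w)
f=w["frame"][150:290,150:330].astype(float).mean(2); g=np.clip((f-215)*7,0,255)
cv2.imwrite("pics/w49b.png",cv2.resize(g.astype(np.uint8),None,fx=4.4,fy=4.4,interpolation=cv2.INTER_CUBIC)); import pickle; pickle.dump(w,open("w49.pkl","wb")); print(pose()[0])
```

```text
[0.7505 0.2754 0.1862]
```

View pics/w49b.png

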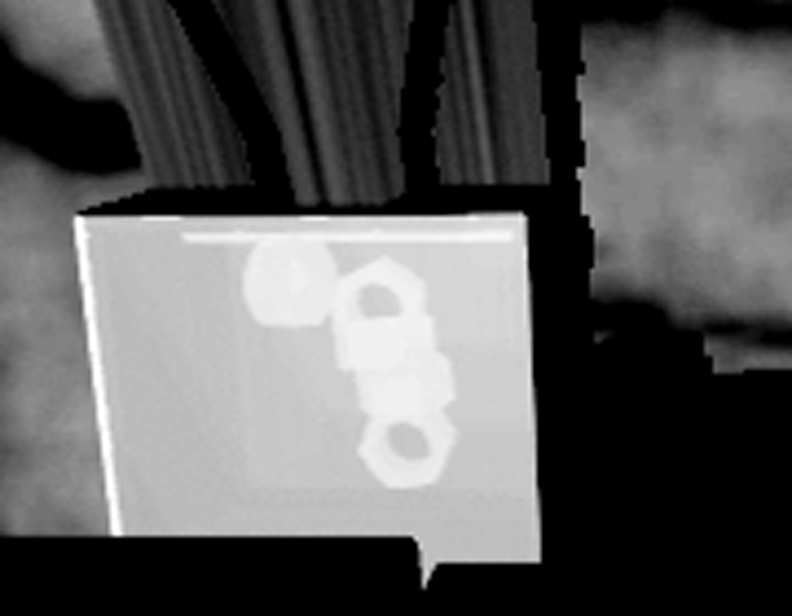

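Run:
```python
from h import *
import pickle
b=pickle.load(open("w49.pkl","rb")); a=dict(b); d=np.array([.7437,.1964,.1866])-np.array([.7505,.2754,.1862])
a["t"]=b["t"]-b["R"]@d
for n,p,q in [("flat far",(342,363),(407,440)),("flat near",(314,172),(381,300)),("tilted",(200,145),(290,282)),("bright sq/upper",(340,230),(372,342)),("bright sq/lower",(340,230),(397,392)),("lower",(350,290),(410,385))]:
    X=tri([(a,262+p[0]/6,190+p[1]/6),(b,150+q[0]/4.4,150+q[1]/4.4)]); v=X[:2]-GO; print(n,v@gx,v@gy,X[2])
```

```text
flat far 0.06250972284994404 0.0026707964996967874 0.00934496084703493
flat near 0.02958953526507385 -0.002154867585805465 0.006140033483619174
tilted 0.024027898596478997 -0.021105256272334928 0.01219791655404661
bright sq/upper 0.033234102529831236 0.0020694423878744772 0.03420087491991632
bright sq/lower 0.04228730998191376 0.0029596698021919243 0.019809574414156608
lower 0.04942958999846366 0.004012745747781424 0.008847158447734706
```

Run:
```python
from h import *
d=snap("side"); save("d50",d,(160,150,460,380),2.6)
s=snap("scene"); save("s50",s,(180,120,480,340),2.6)
```

```text
(no output)
```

View pics/d50.png

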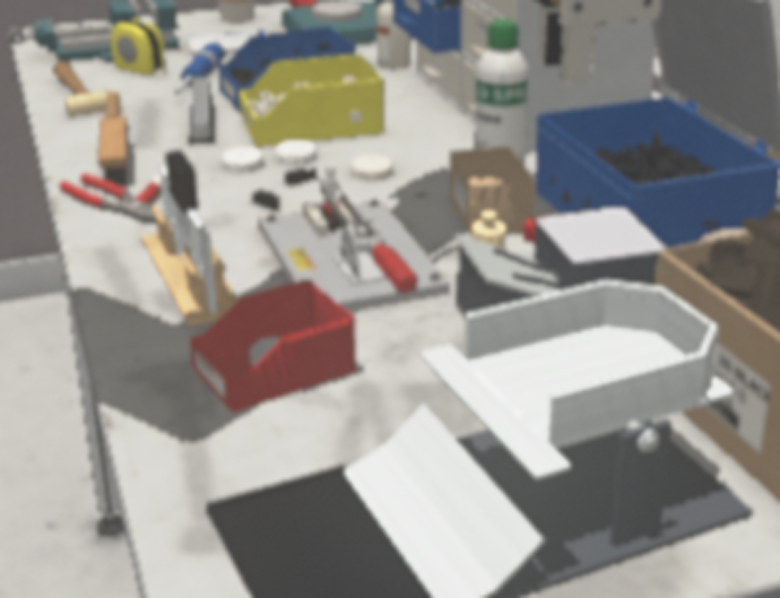

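The side view shows the tray and bowl empty and level, the card upright in its rack (around 190, 230), the big nut in the bin (around 265, 350) and the weight where it was.

Run:
```python
from plant import job
print(job.close_job())
```

```text
the job is handed in; nothing more can be done
None
```

I handed the job in at about 85 s of the 210 s; it reports no verdict.

**What I did:** All six nuts (five small, one big) came out through the notch while the gripped card blocked the rest of the lip. I stood the card back in its rack. Each nut went on the ramp: the small ones slid into the box, and the big one stopped at the rails. I then put the big nut in the red bin.

**Last checks:**
- Five nuts are visible through the clear roof. By triangulation they lie 24 to 62 mm beyond the window. One is propped on another, with its top at about 34 mm, so its centre should be under the 40 mm limit.
- The big nut lies in the upright bin.
- The bowl and tray are empty, and the pan looks level.
- The card stands upright in its slot, and the brass weight looks unmoved.
- The arm was clear of everything.

**What went wrong or disagreed:**
- At first I pressed the bowl with an untilted card, and the side walls pushed it forward with about 7 N; tilting the card with the pan cured it.
- The nuts landed in a cluster, so I dragged three out by pressing on them from above. The force reached 28 N once. One drag slipped and I repeated it.
- I tipped over one standing nut to pick it up.
- The scene and wrist cameras disagreed by about 3 mm on where the gauge is. I released between the two estimates for the first nuts, and used the wrist estimate to pick the big nut off the ramp.

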